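# Put up the brackets and hang the rolling-pin rings on their skewer

## Robot

A 7-joint arm with a two-finger parallel gripper is mounted at the origin on the work surface. World frame = base frame: x ahead of the robot, y to its left, z up, the work surface at z = 0. Lengths are in m, angles in rad, forces in N, time in s.
With the tool pointing down it reaches from about 0.4 to 0.85 m from the base axis. Payload 10.4 kg.
Tool frame: the origin (TCP) lies on the centre line of the jaws, within the pads' length; the fingertips stand 25 mm ahead of it and the grasp point (between the pads) lies 6 mm ahead of it; x points along the fingers, y is the direction in which the jaws open and shut, and the axes are right-handed (so a half turn about x gives the same grasp; the last joint's range is limited). The gripper opens to 85 mm and grips with 20 to 120 N. Pads are 22 mm wide; open, the fingers measure 114 mm over their backs; the gripper's body (76 mm by 85 mm) begins 54 mm behind the grasp point. The pads swing forward as they close: fully open they stand 13 mm farther back than shut.
Start: joints at [1.172, 0.332, -0.065, 1.46, 0.022, 1.35, -0.088], TCP at [0.229, -0.581, 0.219] pointing down, gripper open.
Joint ranges: [-2.6, 2.6], [-0.5, 2.12], [-1.47, 1.34], [0.16, 2.42], [-1.27, 4.41], [0.06, 2.06], [-2.6, 2.6]. Speed limits (rad/s): [2.22, 2.22, 2.79, 2.79, 3.14, 3.14, 3.14].

## Interface

Orientations are given as a 3x3 rotation matrix whose columns are the frame's x, y, z axes.
In Python, from workcell import bot gives the robot as it stands.
- The arm moves only by the tool play_rows, never from a script. Its argument "rows" is a list of rows, each a list of 7 numbers: the shift along the tool's x, y, z in m, then the turn, a rotation vector about the tool's x, y, z in degrees, then the finger opening in m, from 0 to 0.0854. In form: [[dx, dy, dz, ax, ay, az, claw], ...]. A call has 1 to 20 rows; each row is the pose to reach, as a shift and turn from the pose commanded when the call began, along the tool's axes at that moment; what a row does not reach only later rows make up. A row lasts 1/10 s, in which the tool goes at most 50 mm and 8.59 degrees, less where a joint would pass 70% of its speed; a pose out of reach is approached as far as the arm can. A call with a gripper value outside its range is refused whole. The fingers move at their own pace and stop on an object; "squeeze" is the grip in N (left out, the last holds). Time passes only in rows, so rows that repeat a pose let the fingers close. It gives the time, the measured TCP pose, the force and the opening at its end, in the units of the state.
- bot.sense(): the state, without advancing time (a new reading comes with each control period).
- bot.capture(name): name is "scene" or "top"; returns the picture (400x640x3 uint8, red, green, blue); there is no depth.
- bot.get_calibration(name): a dict with "fov_y" (degrees; the focal length in pixels is half the picture's height over the tangent of half this angle, whatever the lens; pixels are square), "cx", "cy" (the principal point, pixels), "origin" and "orientation" of the camera in the world. Camera axes: x right, y up, looking along -z (the intrinsics and any distortion apply to the point x, -y, -z); pixel columns grow to the right and rows downward; lengths in m; the calibration is good to about 2 mm. A picture is of the moment at which its call begins. get_calibration takes no time and is no camera call.
- bot.finish_job(): hands the job in, once; it reports no verdict.
The state is a dict: "clock": time; "joint_positions": joint angles; "dq": joint speeds; "effort": joint torques, N m; "ee_pos": TCP position; "ee_rot": TCP orientation; "ft_force": force on the tool from outside, world axes, zero at the start; "moment": the same for the moment, N m; "width": finger opening in m.
Only numpy, scipy, OpenCV 4.12 (cv2) and the standard library are available. Lean on these libraries where they do the work, as an engineer would, in place of code of your own. Each camera call takes 0.05 s, during which the arm holds its last target.

## Task

Hook the two loose brackets' claws into the upper slots of the two uprights, one on each, and press each down until its latch snaps out over it. Then take the skewer by its handle, thread it through all the rolling-pin rings standing in the two drying racks so that you carry them all off together as one stack, never touching a ring with the gripper's fingers, and lay the skewer in the notches of the two brackets with every ring hanging between the arms. Leave the other things on the bench where they are.

Things in the scene. Friction and masses are not known exactly. Their poses are not given: they have to be found in the camera images.
- bracket_a: loose dark steel bracket, about 0.16 kg, stands upright. Origin: middle of the bottom edge of its back plate's rear face. z up, -x along the arm, +x where the claws point. Plate 5 (x) x 30 (y) x 90 mm (z); arm 24 mm wide (y), z=30 to 60, to x=-112: grip its sides from above at x about -60; foot flange 44 mm wide, 4 thick, x=-5 to -70
- bracket_b: the other bracket, exactly alike; either may go on either upright. Each has two claws behind its plate: tongues 8 mm wide (y), 8 tall, undersides at z=10 and 55 mm, reaching x=+13; the end of each is a hook 6 mm thick (x=7 to 13) hanging 10 mm below the tongue's underside
- notch_a (a point): on bracket_a, x=-95, z=64 mm of its frame: where the rod's centre line lies when it rests in the notch, the 20 mm gap (along x) between two 12 mm tall, 24 mm wide lips on top of the arm, open upward and to both sides (y)
- notch_b (a point): the same point on bracket_b
- berth_left (a point): where a bracket's origin must lie when home, on the front face (plane x=0 here) of the left upright; axes as the bracket's when home (z up, +x into the upright). Bring the bracket in 10 to 18 mm too high (14 is best) so that both hooks pass the slots until the plate meets the face, then push straight down 14 mm until the tongues sit on the slots' bottom edges
- berth_right (a point): the same on the right upright. On each: bottom edges of the slots to use 10 and 55 mm above the berth (a spare one 35 mm below it); slots 14 mm wide (y), 26 tall; face 5 mm thick, 44 wide; the upright ends 115 mm above the berth
- latch_left (a joint): brass spring latch poking 6 mm out of the left upright's face, centre 96.5 mm above the berth. 0 = out (m); grows as the back plate pushes it in (to about 0.006, 2 to 4 N); springs out to 0 over the plate's top edge when the bracket is fully down: locked
- latch_right (a joint): the same on the right upright
- frame: steel foot plate 110 x 250 x 12 mm of the two slotted uprights, fixed. Origin: centre of its underside; the uprights stand on it at y about +75 (left) and -75 mm (right), 140 to 160 mm apart, 44 mm wide, tops 237 mm above the bench; brackets' arms will point to its -x
- skewer: loose steel rod with a dark wooden handle, 85 g. Origin: on the centre line where the rod leaves the handle; +x along the rod. Rod 8 mm thick, x=0 to 205 mm, last 10 mm pointed; square handle x=-80 to 0, 22 x 22 mm. Lies on the bench, its point drooping about 2 degrees; centre of mass near x=+30 mm
- front_rack: low steel drying rack nearer the robot, fixed. Origin: centre of its underside. x: the common axis of its rings, here heading away to the robot's left; 51 (x) x 76 (y) x 37 mm tall, three slots at x=-16, 0 and +16 mm. The holes' centre line is 48 mm above the bench. A slot may be empty, even all three
- back_rack: the same, farther from the robot
- ring_f1: white plastic rolling-pin thickness ring, 66 mm across, 10 mm thick, hole 20 mm, 26 g. Origin: its centre; x: its axis. Stands upright in the front rack, slot 1 (counted along rack x), held by the slot's sides. May be absent
- ring_f2: white plastic rolling-pin thickness ring, 66 mm across, 10 mm thick, hole 20 mm, 26 g. Origin: its centre; x: its axis. Stands upright in the front rack, slot 2 (counted along rack x), held by the slot's sides. May be absent
- ring_f3: white plastic rolling-pin thickness ring, 66 mm across, 10 mm thick, hole 20 mm, 26 g. Origin: its centre; x: its axis. Stands upright in the front rack, slot 3 (counted along rack x), held by the slot's sides. May be absent
- ring_b1: white plastic rolling-pin thickness ring, 66 mm across, 10 mm thick, hole 20 mm, 26 g. Origin: its centre; x: its axis. Stands upright in the back rack, slot 1 (counted along rack x), held by the slot's sides. May be absent
- ring_b2: white plastic rolling-pin thickness ring, 66 mm across, 10 mm thick, hole 20 mm, 26 g. Origin: its centre; x: its axis. Stands upright in the back rack, slot 2 (counted along rack x), held by the slot's sides. May be absent
- ring_b3: white plastic rolling-pin thickness ring, 66 mm across, 10 mm thick, hole 20 mm, 26 g. Origin: its centre; x: its axis. Stands upright in the back rack, slot 3 (counted along rack x), held by the slot's sides. May be absent
- bowl: steel bowl 120 mm wide, 50 tall; origin centre of underside; bystander, leave it where it is
- jar: amber jar 56 mm wide, 70 tall; origin centre of underside; bystander, leave it where it is
- mug: white mug 76 mm wide, 80 tall; origin centre of underside; bystander, leave it where it is
- nozzle: steel piping nozzle, a cone 36 mm wide, 42 tall; origin centre of underside; bystander, leave it where it is
- spatula: spatula 280 mm long; origin centre of underside; bystander, leave it where it is
- timer: white timer 60 x 60 x 25 mm; origin centre of underside; bystander, leave it where it is

How it is judged:
By the outcome, as a careful person would: the job done as asked, in the order asked, and still so for the second after the job is handed in, with the robot touching nothing.
Of ring_f1, ring_f2, ring_f3, ring_b1, ring_b2, ring_b3 only 3 to 5 are there at a start; the rules pass over those that are not, and their reading is None.
At some moment in a run one of bracket_a, bracket_b, skewer may be knocked a few centimetres aside while the robot is not near it.
It also fails if it takes over 184 s, if anything falls off the work surface, if the arm or the gripper's body presses on something with over 40 N, if the wrist force passes 120 N, or if a joint passes its speed limit or range.

## Working session

There is one attempt and no reset: what is moved stays moved. The work goes in short steps, Python scripts to look and compute and a tool call to move; the robot and the scene stay as the last step left them, time stands still between calls to the robot, and variables do not carry over. Pictures are saved under pics/ and viewed, and the job is handed in when it is done.

Besides the shell and the picture viewer there is one more tool, called after ">>>" as name(argument=value, ...), one argument or row to a line, values as JSON. play_rows: Moves the arm, as the interface text tells. Its arguments: {"type":"object","properties":{"rows":{"type":"array","items":{"type":"array","items":{"type":"number"}}},"squeeze":{"type":"number"}},"required":["rows"]}

```bash
ls; mkdir -p pics; python3 - <<'E'
from workcell import bot
import cv2,numpy as np
s=bot.sense()
for k in s: print(k,np.round(s[k],4).tolist())
for n in("scene","top"):
    print(n,bot.get_calibration(n))
    cv2.imwrite(f"pics/{n}0.png",bot.capture(n)[:,:,::-1])
E
```

```text
pics
clock 0.0
joint_positions [1.1724, 0.3329, -0.0647, 1.4609, 0.0216, 1.3499, -0.0885]
dq [0.0001, 0.0002, 0.002, -0.0008, -0.0007, -0.0026, 0.0008]
effort [-0.0007, -62.5442, 0.0485, -39.1609, 0.016, 0.0098, 0.0]
ee_pos [0.2292, -0.581, 0.2185]
ee_rot [[-0.0006, 0.367, -0.9302], [0.0013, -0.9302, -0.367], [-1.0, -0.0014, 0.0]]
ft_force [0.1279, 0.0815, -0.0353]
moment [-0.0069, 0.0406, -0.0051]
width 0.0858
scene {'fov_y': 42.81428474228561, 'cx': 312.9628625621065, 'cy': 204.0649662047773, 'origin': array([ 1.0728395 , -0.80515034,  1.47834052]), 'orientation': array([[ 0.86762279, -0.40700689,  0.28561528],
       [ 0.49721561,  0.70706305, -0.50283047],
       [ 0.00270745,  0.57827955,  0.81583419]])}
top {'fov_y': 46.351766334694545, 'cx': 315.8738278263651, 'cy': 189.8341763230859, 'origin': array([0.50342893, 0.02673441, 1.41210691]), 'orientation': array([[ 0.01930523,  0.99744736, -0.06874638],
       [-0.999798  ,  0.01887466, -0.00690728],
       [-0.00559209,  0.06886584,  0.99761026]])}
```

View pics/scene0.png

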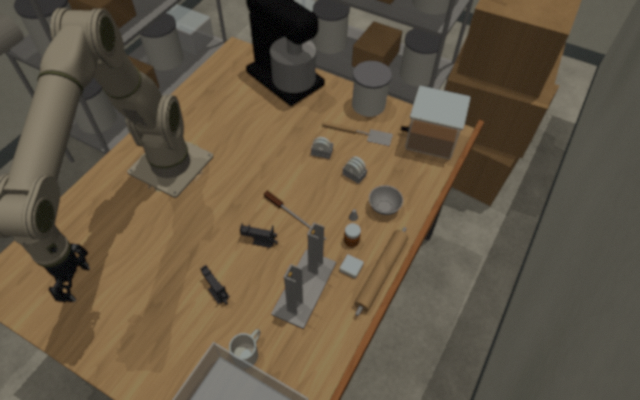

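View pics/top0.png

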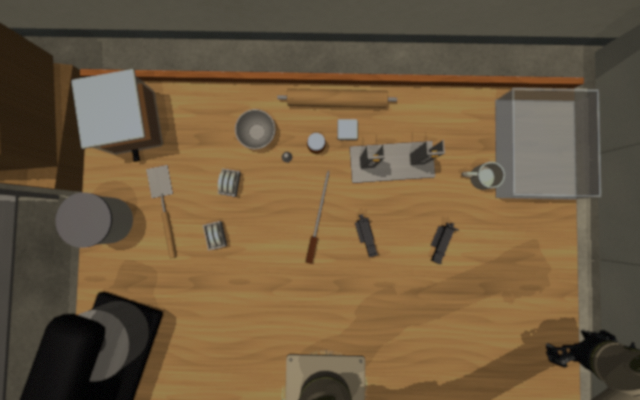

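The top view shows the racks at about (228,183) and (215,235), the skewer from (312,262) to (327,172), brackets at (367,237) and (443,242), and the frame at (393,162). I'll zoom in next.

```bash
cat > h.py <<'E'
import numpy as np,cv2
from workcell import bot
def cal(n):
    c=bot.get_calibration(n); f=200/np.tan(np.radians(c['fov_y'])/2); return c,f
def proj(n,P):
    c,f=cal(n); q=(np.atleast_2d(P)-c['origin'])@c['orientation']
    return np.c_[c['cx']+f*q[:,0]/-q[:,2], c['cy']-f*q[:,1]/-q[:,2]]
def ray(n,uv):
    c,f=cal(n); u,v=uv
    d=c['orientation']@np.array([(u-c['cx'])/f,-(v-c['cy'])/f,-1]); return np.array(c['origin']),d
def plane(n,uv,z):
    o,d=ray(n,uv); return o+d*(z-o[2])/d[2]
def tri(uv1,uv2):
    o1,d1=ray("scene",uv1);o2,d2=ray("top",uv2)
    A=np.c_[d1,-d2]; t=np.linalg.lstsq(A,o2-o1,rcond=None)[0]
    p,q=o1+d1*t[0],o2+d2*t[1]; return (p+q)/2,np.linalg.norm(p-q)
def crop(src,x0,y0,x1,y1,k,name):
    im=cv2.imread(src) if isinstance(src,str) else src
    cv2.imwrite(name,cv2.resize(im[y0:y1,x0:x1],None,fx=k,fy=k,interpolation=cv2.INTER_CUBIC))
E
python3 - <<'E'
from h import *
crop("pics/top0.png",195,155,295,255,6,"pics/c1.png")
crop("pics/top0.png",295,120,455,270,4,"pics/c2.png")
crop("pics/scene0.png",190,180,350,330,4,"pics/c3.png")
crop("pics/scene0.png",290,120,390,200,6,"pics/c4.png")
E
```

```text
(no output)
```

View pics/c1.png

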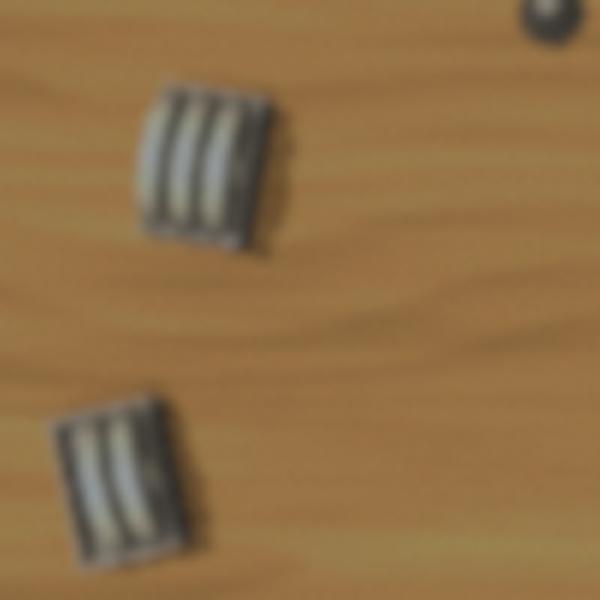

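View pics/c2.png

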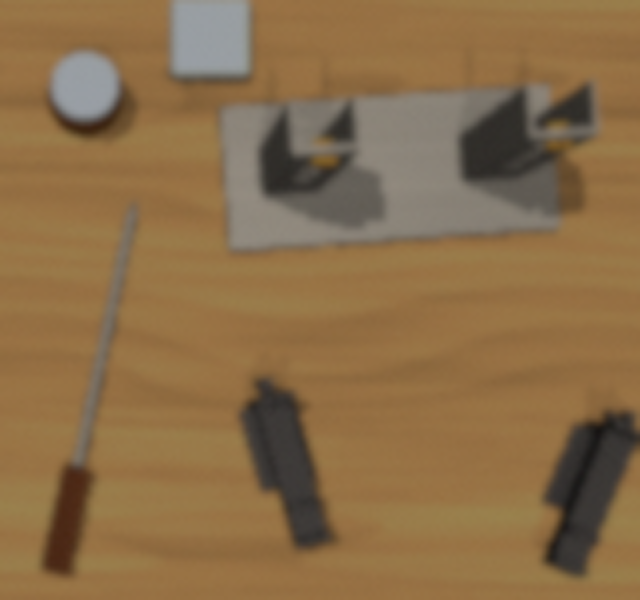

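View pics/c3.png

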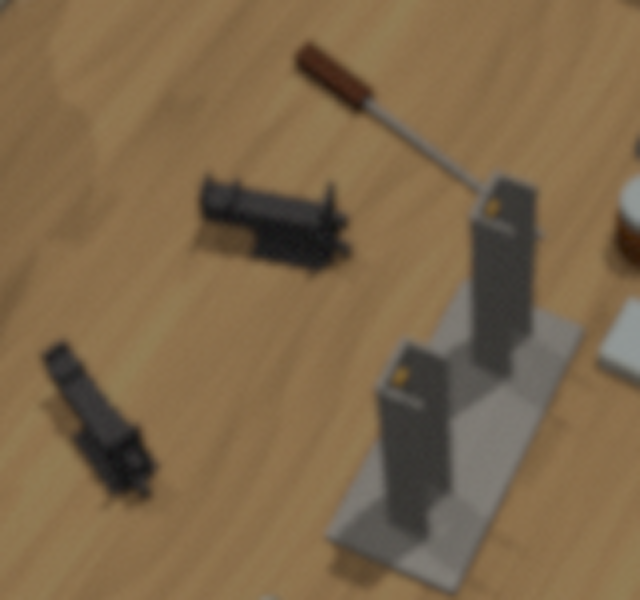

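View pics/c4.png

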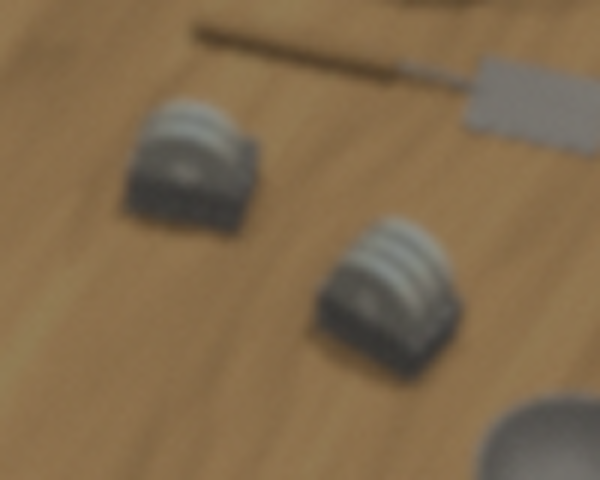

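The front rack holds two rings, standing to the left, and the back rack holds three. Now I'll zoom in on the uprights and brackets to measure them.

```bash
python3 - <<'E'
from h import *
crop("pics/top0.png",345,130,445,190,8,"pics/d1.png")
crop("pics/scene0.png",270,220,340,330,7,"pics/d2.png")
# frame corner rough
for uv in [(295+220/4,120+107/4),(295+548/4,120+85/4),(295+557/4,120+229/4),(295+230/4,120+250/4)]: print(plane("top",uv,.012).round(4))
for uv in [(295+527/4,120+138/4),(295+592/4,120+133/4),(295+289/4,120+155/4),(295+354/4,120+151/4)]: print(plane("top",uv,.237).round(4))
E
```

```text
[ 0.7324 -0.0642  0.012 ]
[ 0.7537 -0.3116  0.012 ]
[ 0.6445 -0.3186  0.012 ]
[ 0.6241 -0.0732  0.012 ]
[ 0.6794 -0.244   0.237 ]
[ 0.6833 -0.2851  0.237 ]
[ 0.6657 -0.0936  0.237 ]
[ 0.669  -0.1347  0.237 ]
```

View pics/d1.png

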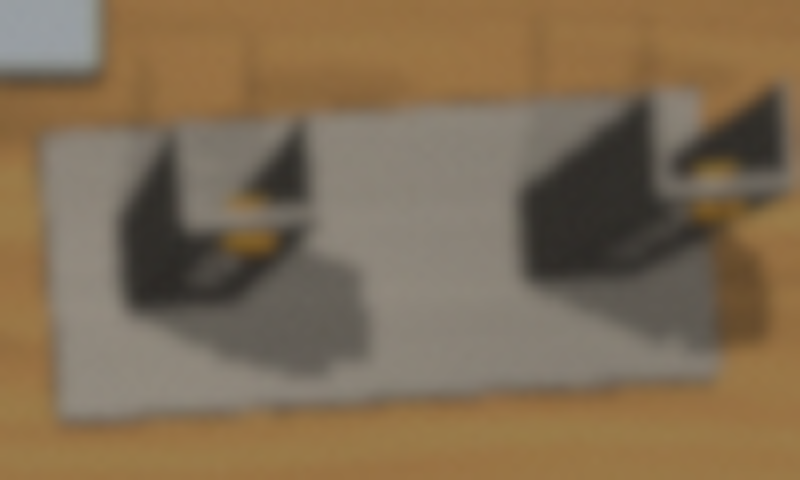

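View pics/d2.png

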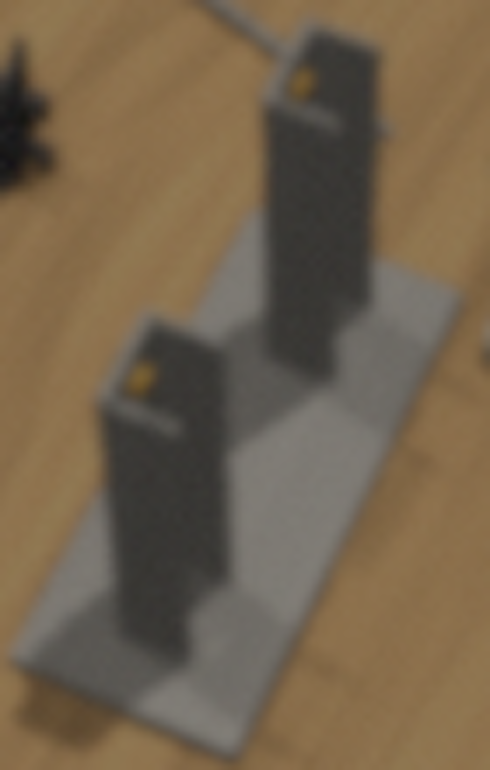

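```bash
python3 - <<'E'
from h import *
S=lambda x,y:(270+x/7-.43,220+y/7-.43); T=lambda x,y:(345+x/8-.44,130+y/8-.44)
for s,t in [((102,402),(790,194)),((150,317),(656,198)),((265,103),(314,222)),((312,23),(182,229))]:
    p,e=tri(S(*s),T(*t)); print(p.round(4),round(e,4),plane("top",T(*t),.237).round(4),plane("scene",S(*s),.237).round(4))
# foot via scene
for s in [(10,660),(237,757),(465,293)]: print(plane("scene",S(*s),.012).round(4))
for t in [(58,420),(718,380),(700,92),(40,135)]: print(plane("top",T(*t),.012).round(4))
E
```

```text
[ 0.6857 -0.2867  0.2276] 0.0058 [ 0.6819 -0.2858  0.237 ] [ 0.691 -0.289  0.237]
[ 0.683  -0.2447  0.2271] 0.0041 [ 0.6798 -0.2435  0.237 ] [ 0.6878 -0.248   0.237 ]
[ 0.6729 -0.1359  0.2276] 0.0033 [ 0.6702 -0.1355  0.237 ] [ 0.6772 -0.14    0.237 ]
[ 0.6702 -0.0933  0.2291] 0.0046 [ 0.6672 -0.0938  0.237 ] [ 0.6745 -0.0964  0.237 ]
[ 0.6528 -0.3222  0.012 ]
[ 0.7612 -0.311   0.012 ]
[ 0.7387 -0.063   0.012 ]
[ 0.6254 -0.0711  0.012 ]
[ 0.6451 -0.3187  0.012 ]
[ 0.7543 -0.3117  0.012 ]
[ 0.7333 -0.0628  0.012 ]
```

```bash
python3 - <<'E'
from h import *
im=cv2.imread("pics/top0.png"); im=cv2.convertScaleAbs(im,alpha=2.2)
a=cv2.resize(im[208:263,345:395],None,fx=8,fy=8,interpolation=cv2.INTER_CUBIC)
b=cv2.resize(im[213:268,420:470],None,fx=8,fy=8,interpolation=cv2.INTER_CUBIC)
cv2.imwrite("pics/e1.png",np.hstack([a,b]))
im=cv2.imread("pics/scene0.png"); im=cv2.convertScaleAbs(im,alpha=2.2)
a=cv2.resize(im[215:255,235:285],None,fx=8,fy=8,interpolation=cv2.INTER_CUBIC)
b=cv2.resize(im[263:303,195:245],None,fx=8,fy=8,interpolation=cv2.INTER_CUBIC)
cv2.imwrite("pics/e2.png",np.hstack([a,b]))
E
```

```text
(no output)
```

View pics/e1.png

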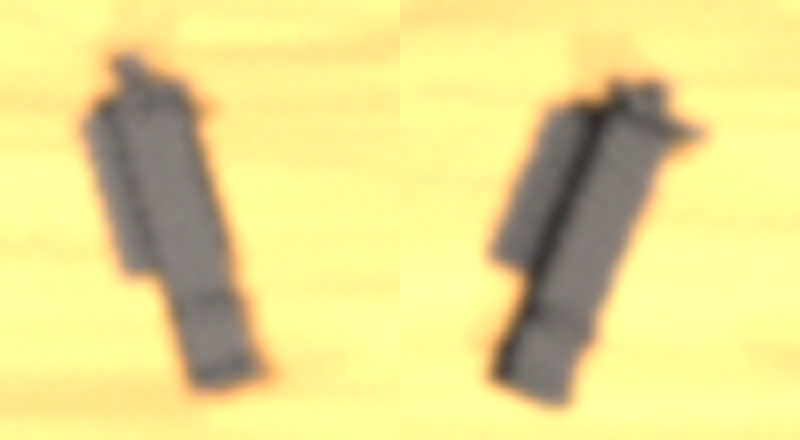

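View pics/e2.png

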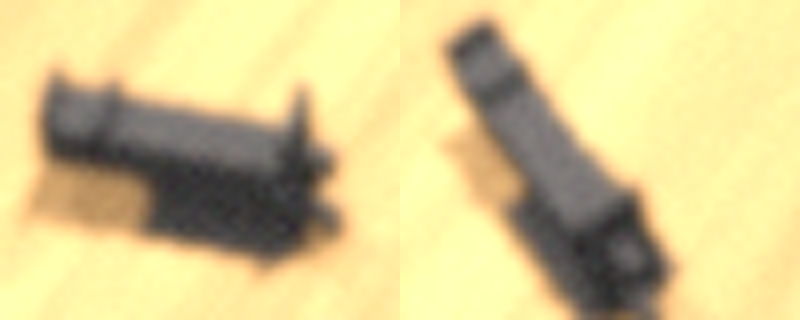

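```bash
python3 - <<'E'
from h import *
L=lambda x,y:(345+x/8-.44,208+y/8-.44); R=lambda x,y:(420+(x-400)/8-.44,213+y/8-.44)
for n,f,e,a,b,g in [("L",L,(229,387),(180,200),(217,330),(192,249)),("R",R,(538,397),(612,190),(561,325),(586,262))]:
    E=plane("top",f(*e),.072);A=plane("top",f(*a),.06);B=plane("top",f(*b),.06);G=plane("top",f(*g),.06)
    d=A-B; print(n,"end",E.round(4),"grip",G.round(4),"dist",np.linalg.norm((E-G)[:2]).round(4),"yaw",np.degrees(np.arctan2(d[1],d[0])).round(1), "yawEG",np.degrees(np.arctan2(*(G-E)[1::-1])).round(1))
E
```

```text
L end [ 0.4104 -0.1307  0.072 ] grip [ 0.4585 -0.1183  0.06  ] dist 0.0498 yaw 16.6 yawEG 14.5
R end [ 0.3963 -0.3115  0.072 ] grip [ 0.4438 -0.3316  0.06  ] dist 0.0516 yaw -20.6 yawEG -23.0
```

```bash
cat >> h.py <<'E'
from scipy.spatial.transform import Rotation as Ro
def Rt(psi,pitch=0):
    "tool down, bracket/skewer x axis at yaw psi deg; tool y=-yobj, tool z=-xobj ; pitch>0 raises obj +x"
    c,s=np.cos(np.radians(psi)),np.sin(np.radians(psi))
    R=np.c_[[0,0,-1],[s,-c,0],[-c,-s,0]].astype(float)
    return Ro.from_rotvec(-np.radians(pitch)*np.array([-s,c,0])).as_matrix()@R
def plan(P,R):
    s=bot.sense(); M=np.array(s['ee_rot']); 
    print("shift",(M.T@(np.array(P)-s['ee_pos'])).round(4).tolist(),"rot",np.degrees(Ro.from_matrix(M.T@R).as_rotvec()).round(2).tolist())
def st():
    s=bot.sense(); print(round(s['clock'],2),np.round(s['ee_pos'],4).tolist(),"F",np.round(s['ft_force'],1).tolist(),"w",round(float(s['width']),4),"yaw",np.degrees(np.arctan2(-s['ee_rot'][1][2],-s['ee_rot'][0][2])).round(2))
E
python3 - <<'E'
from h import *
st(); plan([.444,-.331,.2],Rt(-21.5)); plan([.444,-.331,.051],Rt(-21.5))
E
```

```text
0.1 [0.2292, -0.5811, 0.2186] F [-0.6, 0.1, 0.1] w 0.0853 yaw 21.53
shift [0.0188, -0.1538, -0.2916] rot [43.03, 0.03, 0.07]
shift [0.1678, -0.1536, -0.2916] rot [43.03, 0.03, 0.07]
```

>>> play_rows(
  rows=[
    [0.019,-0.154,-0.292,43,0,0,0.085],
    [0.019,-0.154,-0.292,43,0,0,0.085],
    [0.019,-0.154,-0.292,43,0,0,0.085],
    [0.019,-0.154,-0.292,43,0,0,0.085],
    [0.019,-0.154,-0.292,43,0,0,0.085],
    [0.019,-0.154,-0.292,43,0,0,0.085],
    [0.019,-0.154,-0.292,43,0,0,0.085],
    [0.019,-0.154,-0.292,43,0,0,0.085],
    [0.019,-0.154,-0.292,43,0,0,0.085],
    [0.019,-0.154,-0.292,43,0,0,0.085],
    [0.019,-0.154,-0.292,43,0,0,0.085],
    [0.019,-0.154,-0.292,43,0,0,0.085],
  ],
)

```text
clock: 1.3
ee_pos: [0.4438, -0.332, 0.2003]
ee_rot: [[-0.0, -0.368, -0.93], [-0.0, -0.93, 0.368], [-1.0, 0.0, -0.0]]
ft_force: [-0.5, -0.3, 0.4]
width: 0.0849
```

```bash
python3 - <<'E'
from h import *
t=bot.capture("top")[:,:,::-1];s=bot.capture("scene")[:,:,::-1]
crop(t,300,120,500,270,4,"pics/f1.png");crop(s,180,180,340,330,4,"pics/f2.png")
E
```

```text
(no output)
```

View pics/f1.png

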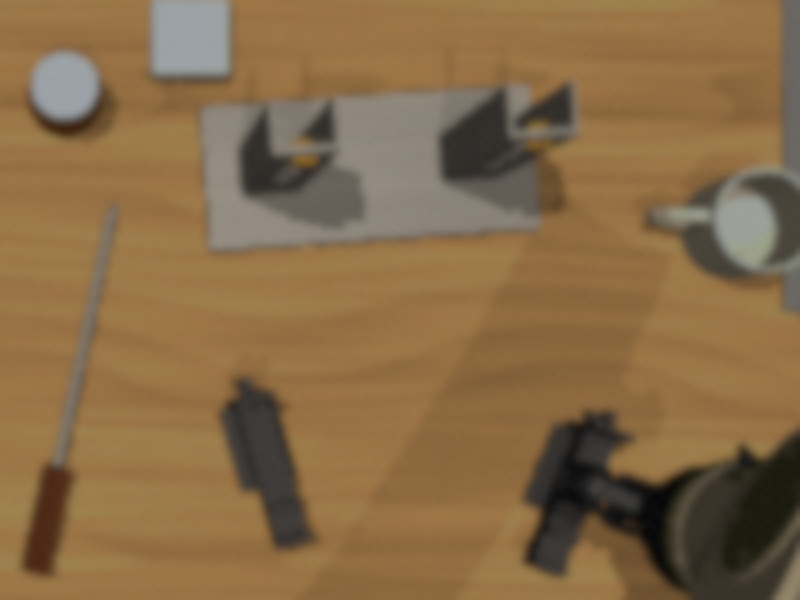

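View pics/f2.png

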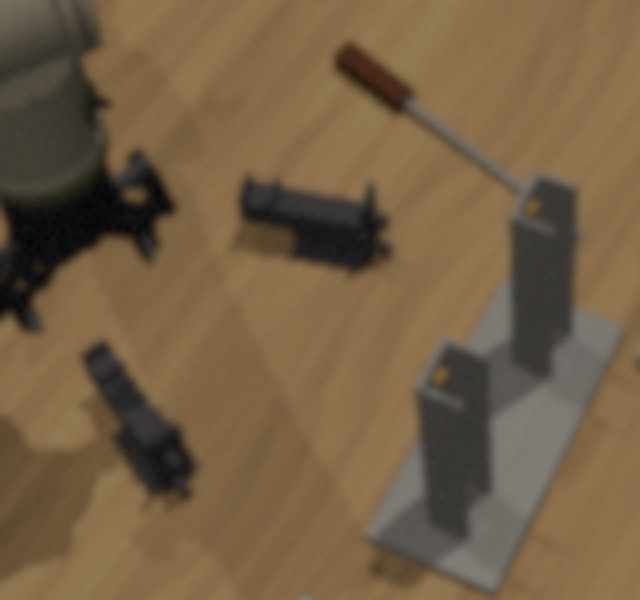

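```bash
python3 - <<'E'
from h import *
s=bot.sense();M=np.array(s['ee_rot']);p=np.array(s['ee_pos'])
for d in [(0,0,0),(.012,.05,0),(.012,-.05,0),(.012,.05,.011),(.012,.05,-.011),(.012,-.05,-.011),(.012,-.05,.011)]:
    P=p+M@np.array(d); print(d,((proj("top",P)[0]-[300,120])*4).round(1),((proj("scene",P)[0]-[180,180])*4).round(1))
E
```

```text
(0, 0, 0) [629.1 511.5] [ 93.8 303.5]
(0.012, 0.05, 0) [695.4 540.4] [ 36.3 350.1]
(0.012, -0.05, 0) [551.9 480.7] [155.5 274.3]
(0.012, 0.05, 0.011) [689.3 556.2] [ 28.4 339.4]
(0.012, 0.05, -0.011) [701.6 524.6] [ 44.3 360.9]
(0.012, -0.05, -0.011) [558.2 465.1] [163.7 284.5]
(0.012, -0.05, 0.011) [545.7 496.4] [147.3 264.1]
```

>>> play_rows(
  rows=[
    [0.04,0,0,0,0,0,0.085],
    [0.08,0,0,0,0,0,0.085],
    [0.11,0,0,0,0,0,0.085],
    [0.13,0,0,0,0,0,0.085],
    [0.14,0,0,0,0,0,0.085],
    [0.149,0,0,0,0,0,0.085],
    [0.149,0,0,0,0,0,0.085],
    [0.149,0,0,0,0,0,0.085],
  ],
)

```text
clock: 2.2
ee_pos: [0.445, -0.3314, 0.0522]
ee_rot: [[0.001, -0.366, -0.931], [-0.001, -0.931, 0.366], [-1.0, 0.0, -0.001]]
ft_force: [0.7, 0.0, 0.3]
width: 0.0845
```

```bash
python3 - <<'E'
from h import *
st()
t=bot.capture("top")[:,:,::-1]
crop(t,400,190,500,265,8,"pics/f3.png")
s=bot.sense();M=np.array(s['ee_rot']);p=np.array(s['ee_pos'])
for d in [(0,0,0),(.012,.05,0),(.012,-.05,0)]:
    P=p+M@np.array(d); print(d,((proj("top",P)[0]-[400,190])*8).round(1))
E
```

```text
2.2 [0.445, -0.3314, 0.0522] F [0.7, 0.0, 0.3] w 0.0845 yaw -21.47
(0, 0, 0) [336.4 437.6]
(0.012, 0.05, 0) [455.7 489. ]
(0.012, -0.05, 0) [200. 383.]
```

View pics/f3.png

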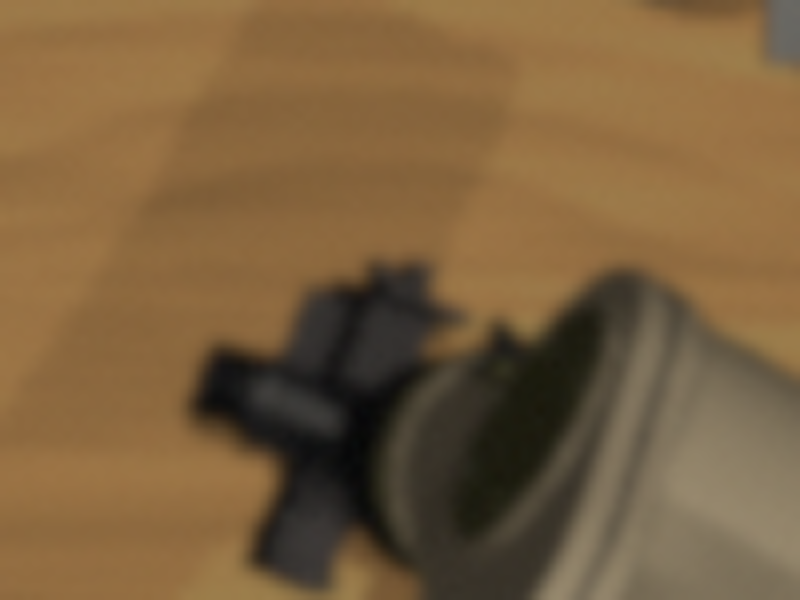

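The finger back appears at about (200,385) in this crop, where the top calibration predicted (200,383), so the top camera can be trusted. Closing the gripper.

>>> play_rows(
  rows=[
    [0,0,0,0,0,0,0.05],
    [0,0,0,0,0,0,0.035],
    [0,0,0,0,0,0,0.028],
    [0,0,0,0,0,0,0.02],
    [0,0,0,0,0,0,0.015],
    [0,0,0,0,0,0,0.01],
    [0,0,0,0,0,0,0.01],
    [0,0,0,0,0,0,0.01],
    [0,0,0,0,0,0,0.01],
    [0,0,0,0,0,0,0.01],
  ],
  squeeze=80,
)

```text
clock: 3.25
ee_pos: [0.4445, -0.331, 0.0513]
ee_rot: [[0.0, -0.366, -0.931], [-0.0, -0.931, 0.366], [-1.0, 0.0, -0.0]]
ft_force: [-0.3, 0.7, -0.5]
width: 0.0099
```

```bash
python3 - <<'E'
from h import *
st()
t=bot.capture("top")[:,:,::-1]
crop(cv2.convertScaleAbs(t,alpha=1.8),400,190,500,265,8,"pics/f4.png")
s=bot.sense();M=np.array(s['ee_rot']);p=np.array(s['ee_pos'])
E
```

```text
3.25 [0.4445, -0.331, 0.0513] F [-0.3, 0.7, -0.5] w 0.0099 yaw -21.47
```

View pics/f4.png

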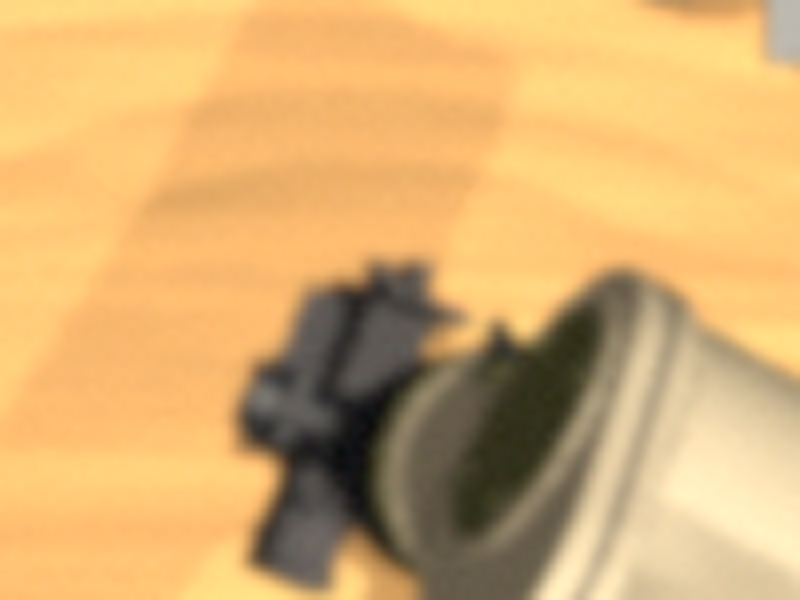

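```bash
python3 - <<'E'
from h import *
st()
t=bot.capture("scene")[:,:,::-1]
crop(cv2.convertScaleAbs(t,alpha=1.8),170,230,270,305,8,"pics/f5.png")
t=bot.capture("top")[:,:,::-1]
crop(cv2.convertScaleAbs(t,alpha=1.8),400,190,500,265,8,"pics/f6.png")
st()
E
```

```text
3.3 [0.4445, -0.331, 0.0513] F [0.4, -0.1, 0.6] w 0.0103 yaw -21.47
3.4 [0.4445, -0.331, 0.0513] F [-0.3, 0.6, -0.7] w 0.01 yaw -21.47
```

View pics/f5.png

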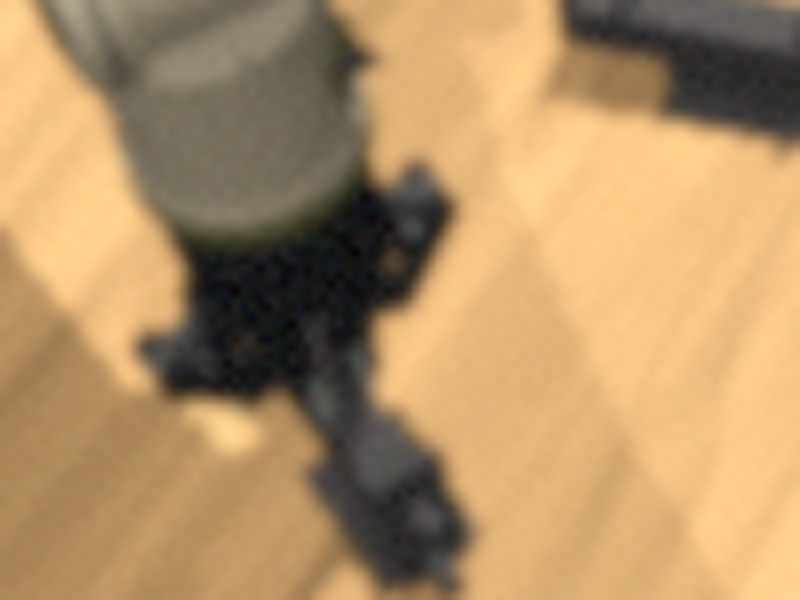

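View pics/f6.png

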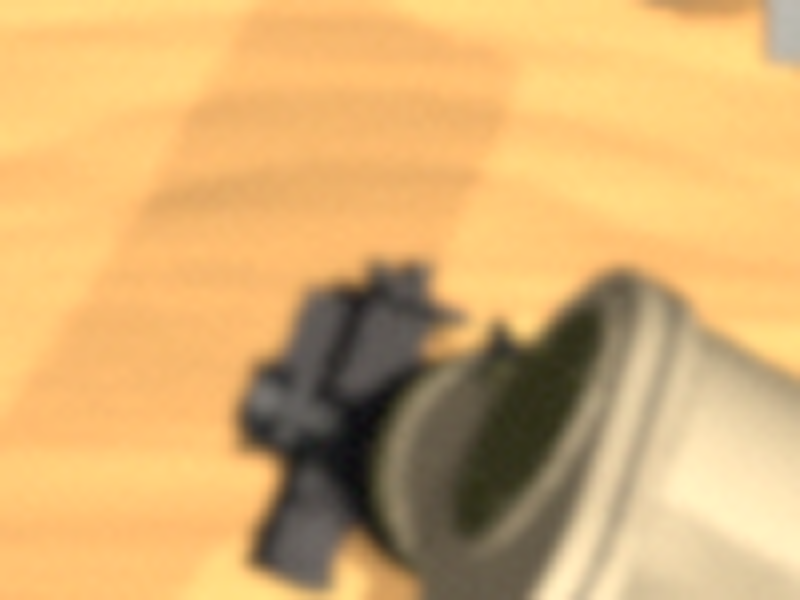

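>>> play_rows(
  rows=[
    [0,0,0,0,0,0,0],
    [0,0,0,0,0,0,0],
    [0,0,0,0,0,0,0],
    [0,0,0,0,0,0,0],
    [0,0,0,0,0,0,0],
  ],
)

```text
clock: 3.9
ee_pos: [0.4445, -0.331, 0.0513]
ee_rot: [[0.0, -0.366, -0.931], [-0.0, -0.931, 0.366], [-1.0, 0.0, -0.0]]
ft_force: [-0.5, -0.3, 1.0]
width: 0.0
```

```bash
python3 - <<'E'
from h import *
st()
a=cv2.convertScaleAbs(bot.capture("scene")[:,:,::-1],alpha=2.5)
b=cv2.convertScaleAbs(bot.capture("top")[:,:,::-1],alpha=2.5)
f=lambda i:cv2.resize(i,None,fx=8,fy=8,interpolation=cv2.INTER_CUBIC)
cv2.imwrite("pics/g1.png",np.hstack([f(a[245:305,190:240]),f(b[210:270,420:470])]))
s=bot.sense();M=np.array(s['ee_rot']);p=np.array(s['ee_pos'])
for d in [(.025,0,0)]:
    P=p+M@np.array(d); print(d,((proj("top",P)[0]-[420,210])*8+[400,0]).round(1),((proj("scene",P)[0]-[190,245])*8).round(1))
E
```

```text
3.9 [0.4445, -0.331, 0.0513] F [-0.5, -0.3, 1.0] w 0.0 yaw -21.47
(0.025, 0, 0) [556.5 275.9] [185.7 305.9]
```

View pics/g1.png

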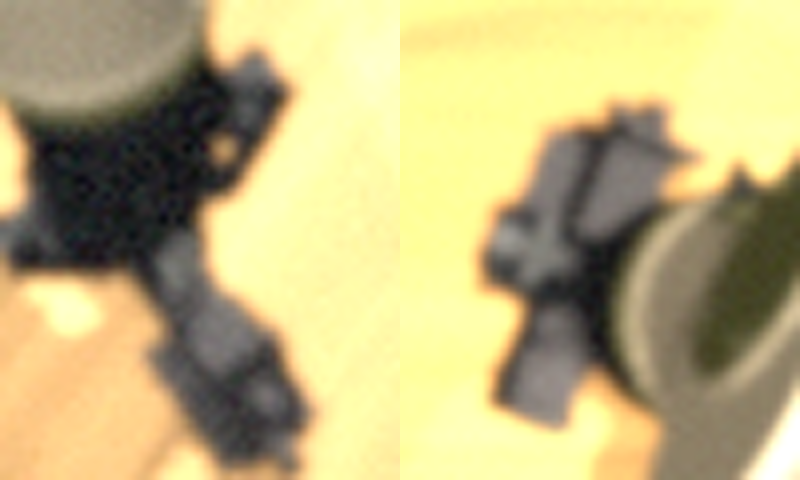

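>>> play_rows(
  rows=[
    [-0.01,0,0,0,0,0,0],
    [-0.02,0,0,0,0,0,0],
    [-0.03,0,0,0,0,0,0],
    [-0.03,0,0,0,0,0,0],
    [-0.03,0,0,0,0,0,0],
  ],
)

```text
clock: 4.5
ee_pos: [0.4447, -0.3311, 0.0818]
ee_rot: [[0.001, -0.366, -0.931], [-0.001, -0.931, 0.366], [-1.0, 0.0, -0.001]]
ft_force: [-0.8, 0.5, 0.0]
width: -0.0
```

```bash
python3 - <<'E'
from h import *
st()
a=cv2.convertScaleAbs(bot.capture("scene")[:,:,::-1],alpha=2.5)
b=cv2.convertScaleAbs(bot.capture("top")[:,:,::-1],alpha=2.5)
f=lambda i:cv2.resize(i,None,fx=8,fy=8,interpolation=cv2.INTER_CUBIC)
cv2.imwrite("pics/g2.png",np.hstack([f(a[245:305,190:240]),f(b[210:270,420:470])]))
E
```

```text
4.5 [0.4447, -0.3311, 0.0818] F [-0.8, 0.5, 0.0] w -0.0 yaw -21.47
```

View pics/g2.png

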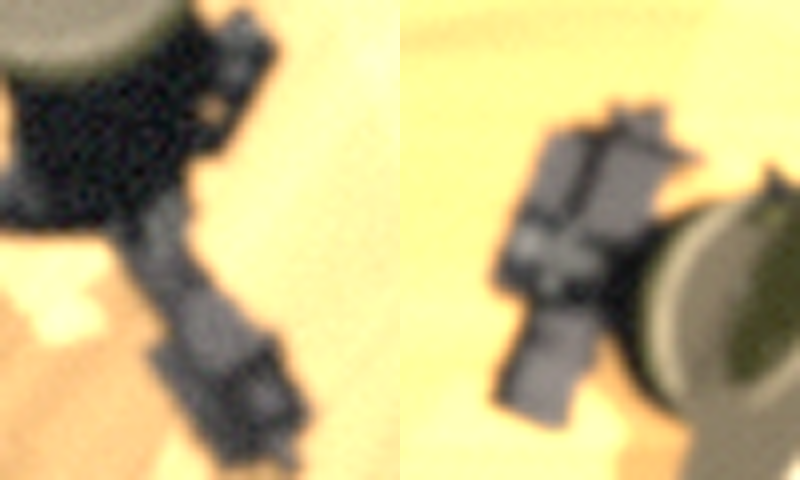

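```bash
python3 - <<'E'
from h import *
g=lambda i:(np.clip((i/255.)**0.45*1.1,0,1)*255).astype(np.uint8)
a=g(bot.capture("scene")[:,:,::-1]); b=g(bot.capture("top")[:,:,::-1])
f=lambda i:cv2.resize(i,None,fx=10,fy=10,interpolation=cv2.INTER_CUBIC)
cv2.imwrite("pics/g3.png",np.hstack([f(a[245:305,195:235]),f(b[215:275,425:465])]))
s=bot.sense();M=np.array(s['ee_rot']);p=np.array(s['ee_pos'])
for d in [(.025,0,0),(0,0,0),(-.06,0,0)]:
    P=p+M@np.array(d); print(d,((proj("top",P)[0]-[425,215])*10+[400,0]).round(1),((proj("scene",P)[0]-[195,245])*10).round(1))
E
```

```text
(0.025, 0, 0) [571.3 300.8] [166.8 338.2]
(0, 0, 0) [594.7 305.1] [153.7 300.7]
(-0.06, 0, 0) [654.6 316.1] [121.1 206.6]
```

View pics/g3.png

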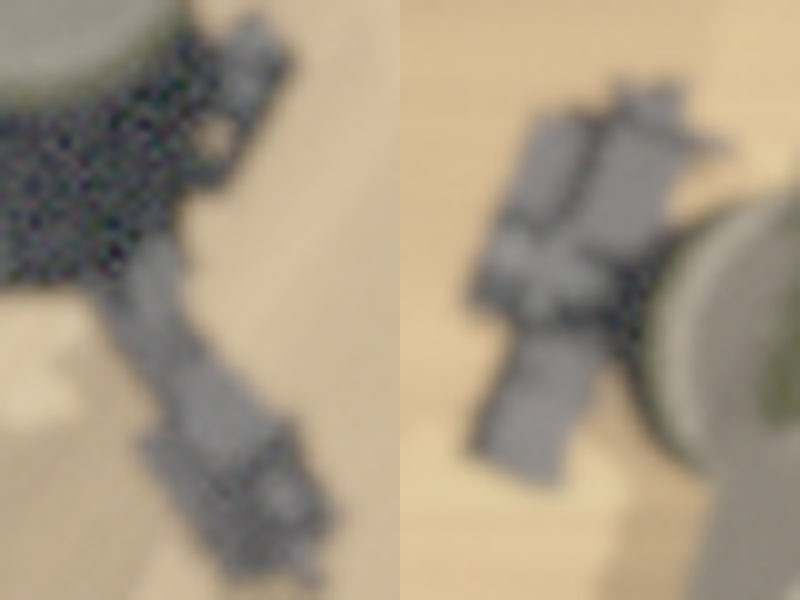

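>>> play_rows(
  rows=[
    [-0.02,0,0,0,0,0,0],
    [-0.02,0,0,0,0,0,0],
    [-0.02,0,0,0,0,0,0.04],
    [-0.02,0,0,0,0,0,0.085],
    [-0.02,0,0,0,0,0,0.085],
    [-0.02,0,0,0,0,0,0.085],
    [-0.02,0,0,0,0,0,0.085],
    [-0.02,0,0,0,0,0,0.085],
  ],
)

```text
clock: 5.5
ee_pos: [0.4445, -0.3309, 0.1012]
ee_rot: [[-0.0, -0.366, -0.931], [0.0, -0.931, 0.366], [-1.0, -0.0, 0.0]]
ft_force: [0.9, 0.5, 0.3]
width: 0.0845
```

```bash
python3 - <<'E'
from h import *
st()
g=lambda i:(np.clip((i/255.)**0.45*1.1,0,1)*255).astype(np.uint8)
a=g(bot.capture("scene")[:,:,::-1]); b=g(bot.capture("top")[:,:,::-1])
f=lambda i:cv2.resize(i,None,fx=8,fy=8,interpolation=cv2.INTER_CUBIC)
cv2.imwrite("pics/g4.png",np.hstack([f(a[235:305,190:240]),f(b[205:275,420:470])]))
s=bot.sense();M=np.array(s['ee_rot']);p=np.array(s['ee_pos'])
for d in [(.025,0,0),(0,0,0),(-.06,0,0),(.012,.05,0),(.012,-.05,0)]:
    P=p+M@np.array(d); print(d,((proj("top",P)[0]-[420,205])*8+[400,0]).round(1),((proj("scene",P)[0]-[190,235])*8).round(1))
E
```

```text
5.5 [0.4445, -0.3309, 0.1012] F [0.9, 0.5, 0.3] w 0.0845 yaw -21.47
(0.025, 0, 0) [592.8 322.6] [165.2 326.9]
(0, 0, 0) [612.1 326.2] [154.6 296.2]
(-0.06, 0, 0) [661.5 335.3] [127.8 219.1]
(0.012, 0.05, 0) [735.6 379.5] [ 46.1 385.4]
(0.012, -0.05, 0) [470.3 269.5] [270.7 238.4]
```

View pics/g4.png

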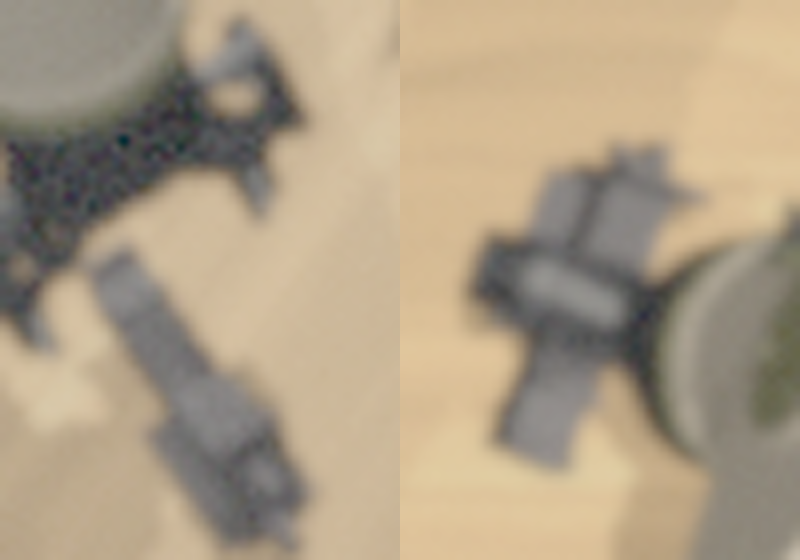

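```bash
python3 - <<'E'
from h import *
S=lambda x,y:np.array((270+x/7-.43,220+y/7-.43)); T=lambda x,y:(345+x/8-.44,130+y/8-.44)
for s,t in [((102,402),(790,194)),((150,317),(656,198)),((265,103),(314,222)),((312,23),(182,229))]:
    print("upr", (S(*s)-proj("scene",plane("top",T(*t),.237))[0]).round(2))
for s,t in [((10,660),(718,380)),((237,757),(700,92)),((465,293),(40,135))]:
    print("foot",(S(*s)-proj("scene",plane("top",T(*t),.012))[0]).round(2))
# bracket R end from g4: scene(115,255) top (535,465)
print("br",(np.array((190+112/8-.44,235+255/8-.44))-proj("scene",plane("top",(420+135/8-.44,205+465/8-.44),.072))[0]).round(2))
E
```

```text
upr [2.24 2.41]
upr [1.63 2.51]
upr [1.35 2.19]
upr [1.74 1.72]
foot [1.51 2.1 ]
foot [2.11 0.9 ]
foot [1.45 0.77]
br [1.65 2.2 ]
```

```bash
python3 - <<'E'
from h import *
g=lambda i:(np.clip((i/255.)**0.45*1.1,0,1)*255).astype(np.uint8)
a=g(cv2.imread("pics/scene0.png")); b=g(cv2.imread("pics/top0.png"))
f=lambda i:cv2.resize(i,None,fx=8,fy=8,interpolation=cv2.INTER_CUBIC)
cv2.imwrite("pics/g5.png",np.hstack([f(a[235:305,45:95]),f(b[325:395,543:593])]))
M=np.array([[0,.367,-.9302],[0,-.9302,-.367],[-1,0,0]]);p=np.array([.2292,-.581,.2185])
for d in [(.012,.05,0),(.012,-.05,0),(.012,.05,.011),(.012,.05,-.011),(.012,-.05,.011),(.012,-.05,-.011),(0.012,0,0)]:
    P=p+M@np.array(d); print(d,((proj("top",P)[0]-[543,325])*8+[400,0]).round(1),((proj("scene",P)[0]-[45,235])*8).round(1))
E
```

```text
(0.012, 0.05, 0) [659.4  28.6] [253.3 573.1]
(0.012, -0.05, 0) [365.6 140.8] [371. 308.]
(0.012, 0.05, 0.011) [672.8  61.8] [222.  568.6]
(0.012, 0.05, -0.011) [646.   -4.7] [284.7 577.6]
(0.012, -0.05, 0.011) [378.9 174.2] [340.8 303.9]
(0.012, -0.05, -0.011) [352.3 107.5] [401.2 312.2]
(0.012, 0, 0) [512.6  84.6] [313.4 437.8]
```

View pics/g5.png

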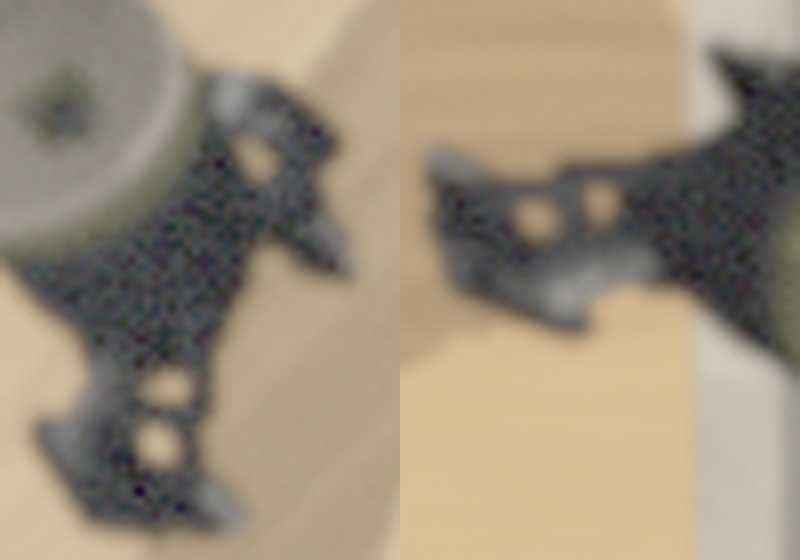

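```bash
python3 - <<'E'
from h import *
P,e=tri((45+347/8-1.7,235+270/8-1.8),(543+36/8,325+158/8)); print(P,e)
M=np.array([[0,.367,-.9302],[0,-.9302,-.367],[-1,0,0]]);p=np.array([.2292,-.581,.2185])
print(M.T@(P-p))
P,e=tri((45+347/8,235+270/8),(543+36/8,325+158/8)); print(M.T@(P-p),e)
# second finger from scene only at tool +y plane
for off in [(0,0),(-1.7,-1.8)]:
  for uv in [(45+232/8,235+520/8),(45+347/8,235+270/8)]:
    o,d=ray("scene",(uv[0]+off[0],uv[1]+off[1])); o2,d2=M.T@(o-p),M.T@d
    t=-o2[2]/d2[2]; print(off,(o2+t*d2).round(4))
E
```

```text
[ 0.21651229 -0.53536142  0.25113449] 0.001147019670788493
[-0.03263449 -0.0471094  -0.00494725]
[-0.02609768 -0.04560134 -0.00504707] 0.00405256659053994
(0, 0) [-0.0145  0.0429  0.    ]
(0, 0) [-0.0131 -0.0515  0.    ]
(-1.7, -1.8) [-0.026   0.0431  0.    ]
(-1.7, -1.8) [-0.0251 -0.0506  0.    ]
```

The fingertips triangulate to about 25–30 mm behind the reported TCP instead of 12 mm ahead. That explains the empty close: the fingers shut above the arm. I'll touch the bare bench with closed fingers to find the true offset.

>>> play_rows(
  rows=[
    [0,0.05,0,0,0,0,0.04],
    [0,0.09,0,0,0,0,0],
    [0.03,0.09,0,0,0,0,0],
    [0.06,0.09,0,0,0,0,0],
    [0.06,0.09,0,0,0,0,0],
    [0.064,0.09,0,0,0,0,0],
    [0.068,0.09,0,0,0,0,0],
    [0.07,0.09,0,0,0,0,0],
    [0.072,0.09,0,0,0,0,0],
    [0.073,0.09,0,0,0,0,0],
  ],
)

```text
clock: 6.6
ee_pos: [0.4118, -0.4149, 0.0287]
ee_rot: [[0.001, -0.366, -0.931], [-0.001, -0.931, 0.366], [-1.0, 0.0, -0.001]]
ft_force: [-0.2, 0.5, -0.2]
width: -0.0001
```

>>> play_rows(
  rows=[
    [0.001,0,0,0,0,0,0],
    [0.002,0,0,0,0,0,0],
    [0.003,0,0,0,0,0,0],
    [0.004,0,0,0,0,0,0],
    [0.005,0,0,0,0,0,0],
    [0.006,0,0,0,0,0,0],
    [0.006,0,0,0,0,0,0],
  ],
)

```text
clock: 7.3
ee_pos: [0.4115, -0.4147, 0.0222]
ee_rot: [[-0.0, -0.366, -0.931], [0.0, -0.931, 0.366], [-1.0, -0.0, 0.0]]
ft_force: [0.2, 0.8, -0.6]
width: -0.0001
```

```bash
python3 - <<'E'
from h import *
st()
g=lambda i:(np.clip((i/255.)**0.45*1.1,0,1)*255).astype(np.uint8)
a=g(bot.capture("scene")[:,:,::-1]); b=g(bot.capture("top")[:,:,::-1])
f=lambda i:cv2.resize(i,None,fx=6,fy=6,interpolation=cv2.INTER_CUBIC)
cv2.imwrite("pics/g6.png",np.hstack([f(a[240:330,155:220]),f(b[210:300,430:495])]))
s=bot.sense();M=np.array(s['ee_rot']);p=np.array(s['ee_pos'])
for d in [(.025,0,0),(0,0,0),(-.06,0,0)]:
    P=p+M@np.array(d); print(d,((proj("top",P)[0]-[430,210])*6+[390,0]).round(1),((proj("scene",P)[0]-[155,240])*6).round(1))
E
```

```text
7.3 [0.4115, -0.4147, 0.0222] F [0.2, 0.8, -0.6] w -0.0001 yaw -21.46
(0.025, 0, 0) [600.  273.6] [210.9 382.3]
(0, 0, 0) [615.9 277.2] [201.5 362. ]
(-0.06, 0, 0) [656.5 286.5] [177.8 310.8]
```

View pics/g6.png

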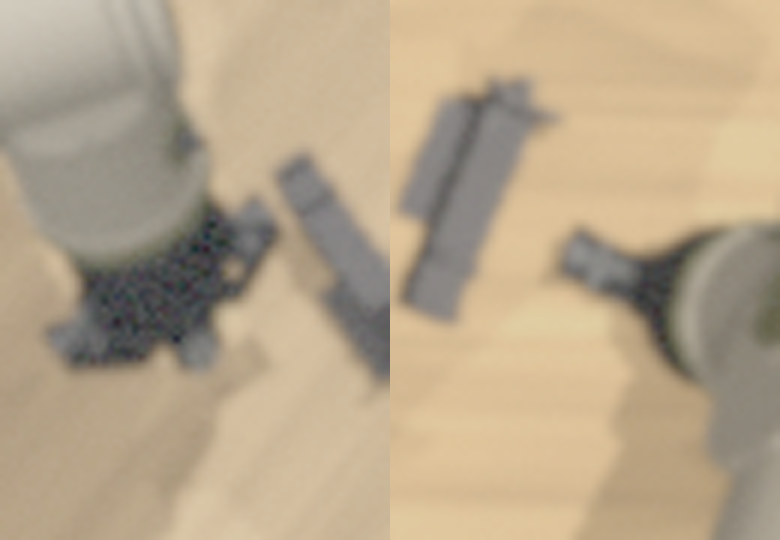

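>>> play_rows(
  rows=[
    [0.002,0,0,0,0,0,0],
    [0.004,0,0,0,0,0,0],
    [0.006,0,0,0,0,0,0],
    [0.008,0,0,0,0,0,0],
    [0.01,0,0,0,0,0,0],
    [0.012,0,0,0,0,0,0],
    [0.014,0,0,0,0,0,0],
    [0.016,0,0,0,0,0,0],
    [0.017,0,0,0,0,0,0],
    [0.018,0,0,0,0,0,0],
    [0.019,0,0,0,0,0,0],
    [0.019,0,0,0,0,0,0],
  ],
)

```text
clock: 8.6
ee_pos: [0.4115, -0.4147, 0.0032]
ee_rot: [[-0.0, -0.366, -0.931], [0.0, -0.931, 0.366], [-1.0, -0.0, 0.0]]
ft_force: [-0.4, -0.2, -0.0]
width: -0.0
```

>>> play_rows(
  rows=[
    [0.001,0,0,0,0,0,0],
    [0.002,0,0,0,0,0,0],
    [0.003,0,0,0,0,0,0],
    [0.004,0,0,0,0,0,0],
    [0.005,0,0,0,0,0,0],
    [0.005,0,0,0,0,0,0],
  ],
)

```text
clock: 9.2
ee_pos: [0.4115, -0.4147, -0.0019]
ee_rot: [[-0.0, -0.366, -0.931], [0.0, -0.931, 0.366], [-1.0, -0.0, 0.0]]
ft_force: [-0.2, 0.3, 0.9]
width: 0.0001
```

>>> play_rows(
  rows=[
    [0.001,0,0,0,0,0,0],
    [0.002,0,0,0,0,0,0],
    [0.003,0,0,0,0,0,0],
    [0.003,0,0,0,0,0,0],
  ],
)

```text
clock: 9.6
ee_pos: [0.4115, -0.4147, -0.0049]
ee_rot: [[-0.0, -0.366, -0.931], [0.0, -0.931, 0.366], [-1.0, -0.0, 0.0]]
ft_force: [-0.2, -0.9, -0.2]
width: -0.0003
```

>>> play_rows(
  rows=[
    [0.001,0,0,0,0,0,0],
    [0.002,0,0,0,0,0,0],
    [0.003,0,0,0,0,0,0],
    [0.003,0,0,0,0,0,0],
  ],
)

```text
clock: 10.0
ee_pos: [0.4115, -0.4147, -0.0079]
ee_rot: [[-0.0, -0.366, -0.931], [0.0, -0.931, 0.366], [-1.0, -0.0, 0.0]]
ft_force: [1.4, 0.5, 0.1]
width: -0.0001
```

>>> play_rows(
  rows=[
    [0.001,0,0,0,0,0,0],
    [0.002,0,0,0,0,0,0],
    [0.003,0,0,0,0,0,0],
    [0.003,0,0,0,0,0,0],
  ],
)

```text
clock: 10.4
ee_pos: [0.4115, -0.4146, -0.0109]
ee_rot: [[-0.0, -0.366, -0.931], [0.0, -0.931, 0.366], [-1.0, -0.0, 0.0]]
ft_force: [0.2, 0.1, -0.8]
width: -0.0002
```

```bash
python3 - <<'E'
from h import *
st()
g=lambda i:(np.clip((i/255.)**0.45*1.1,0,1)*255).astype(np.uint8)
a=g(bot.capture("scene")[:,:,::-1]); b=g(bot.capture("top")[:,:,::-1])
f=lambda i:cv2.resize(i,None,fx=6,fy=6,interpolation=cv2.INTER_CUBIC)
cv2.imwrite("pics/g7.png",np.hstack([f(a[240:330,155:220]),f(b[210:300,430:495])]))
s=bot.sense();M=np.array(s['ee_rot']);p=np.array(s['ee_pos'])
for d in [(.025,0,0),(0,0,0),(-.012,0,0)]:
    P=p+M@np.array(d); print(d,((proj("top",P)[0]-[430,210])*6+[390,0]).round(1),((proj("scene",P)[0]-[155,240]+[1.7,1.8])*6).round(1))
E
```

```text
10.4 [0.4115, -0.4146, -0.0109] F [0.2, 0.1, -0.8] w -0.0002 yaw -21.47
(0.025, 0, 0) [579.8 269. ] [233.1 419.2]
(0, 0, 0) [594.9 272.5] [224.  399.5]
(-0.012, 0, 0) [602.4 274.2] [219.6 389.8]
```

View pics/g7.png

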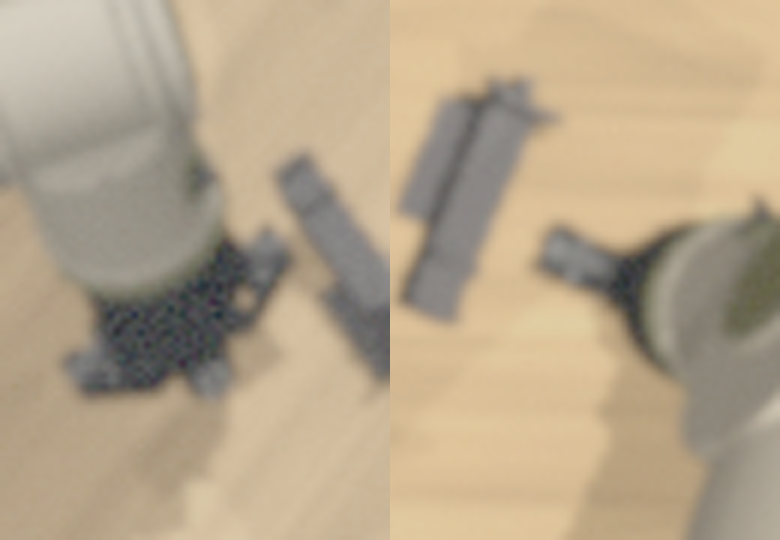

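>>> play_rows(
  rows=[
    [0.001,0,0,0,0,0,0],
    [0.002,0,0,0,0,0,0],
    [0.003,0,0,0,0,0,0],
    [0.003,0,0,0,0,0,0],
  ],
)

```text
clock: 10.9
ee_pos: [0.4117, -0.4149, -0.0119]
ee_rot: [[0.0, -0.366, -0.931], [-0.0, -0.931, 0.366], [-1.0, 0.0, -0.0]]
ft_force: [-6.0, 6.8, 20.9]
width: 0.0003
```

>>> play_rows(
  rows=[
    [0.001,0,0,0,0,0,0],
    [0.002,0,0,0,0,0,0],
    [0.003,0,0,0,0,0,0],
    [0.003,0,0,0,0,0,0],
  ],
)

```text
clock: 11.3
ee_pos: [0.4118, -0.415, -0.0121]
ee_rot: [[-0.0, -0.366, -0.93], [-0.001, -0.93, 0.366], [-1.0, 0.001, -0.0]]
ft_force: [-18.5, 16.6, 53.3]
width: 0.0002
```

>>> play_rows(
  rows=[
    [0.001,0,0,0,0,0,0],
    [0.002,0,0,0,0,0,0],
    [0.003,0,0,0,0,0,0],
    [0.003,0,0,0,0,0,0],
  ],
)

```text
clock: 11.7
ee_pos: [0.4117, -0.4151, -0.0123]
ee_rot: [[-0.0, -0.367, -0.93], [-0.001, -0.93, 0.367], [-1.0, 0.001, 0.0]]
ft_force: [-28.1, 25.6, 86.2]
width: 0.0002
```

The closed tips meet the bench at reported TCP z ≈ -0.0115, so the tool is really 36.5 mm shorter than stated. I'll back off and use that correction from here on.

>>> play_rows(
  rows=[
    [-0.01,0,0,0,0,0,0],
    [-0.04,0,0,0,0,0,0.02],
    [-0.08,0,0,0,0,0,0.06],
    [-0.12,0,0,0,0,0,0.085],
    [-0.12,-0.04,0,0,0,0,0.085],
    [-0.12,-0.09,0,0,0,0,0.085],
    [-0.12,-0.09,0,0,0,0,0.085],
    [-0.12,-0.09,0,0,0,0,0.085],
  ],
)

```text
clock: 12.5
ee_pos: [0.4451, -0.3299, 0.1005]
ee_rot: [[0.0, -0.363, -0.932], [-0.0, -0.932, 0.363], [-1.0, 0.0, -0.0]]
ft_force: [-1.0, -0.8, 0.4]
width: 0.0846
```

```bash
cat >> h.py <<'E'
def pg(G,R): plan(np.array(G)+R@np.array([.0305,0,0]),R)
def gp():
    s=bot.sense(); print("grasp",(np.array(s['ee_pos'])+np.array(s['ee_rot'])@np.array([-.0305,0,0])).round(4))
E
python3 - <<'E'
from h import *
st();gp(); pg([.4445,-.331,.044],Rt(-21.5))
E
```

```text
12.5 [0.4451, -0.3299, 0.1005] F [-1.0, -0.8, 0.4] w 0.0846 yaw -21.31
grasp [ 0.4451 -0.3299  0.131 ]
shift [0.087, 0.0012, 0.0002] rot [0.19, -0.02, -0.01]
```

>>> play_rows(
  rows=[
    [0.03,0.001,0,0,0,0,0.085],
    [0.055,0.001,0,0,0,0,0.085],
    [0.075,0.001,0,0,0,0,0.085],
    [0.087,0.001,0,0,0,0,0.085],
    [0.087,0.001,0,0,0,0,0.085],
    [0.087,0.001,0,0,0,0,0.045],
    [0.087,0.001,0,0,0,0,0.03],
    [0.087,0.001,0,0,0,0,0.024],
    [0.087,0.001,0,0,0,0,0.018],
    [0.087,0.001,0,0,0,0,0.01],
    [0.087,0.001,0,0,0,0,0.01],
    [0.087,0.001,0,0,0,0,0.01],
    [0.087,0.001,0,0,0,0,0.01],
  ],
  squeeze=80,
)

```text
clock: 13.8
ee_pos: [0.4446, -0.3323, 0.0141]
ee_rot: [[0.001, -0.366, -0.931], [-0.001, -0.931, 0.366], [-1.0, 0.0, -0.001]]
ft_force: [-1.4, 0.8, 5.4]
width: 0.023
```

```bash
python3 - <<'E'
from h import *
plan([.4446,-.3323,.15],Rt(-21.5));plan([.5717,-.2736,.150],Rt(4.7))
E
```

```text
shift [-0.1359, 0.0001, -0.0002] rot [0.03, -0.07, -0.03]
shift [-0.1358, -0.1011, -0.097] rot [-26.17, -0.06, -0.04]
```

>>> play_rows(
  rows=[
    [-0.03,0,0,0,0,0,0.01],
    [-0.07,0,0,0,0,0,0.01],
    [-0.11,0,0,0,0,0,0.01],
    [-0.136,0,0,0,0,0,0.01],
    [-0.136,-0.02,-0.02,-5,0,0,0.01],
    [-0.136,-0.04,-0.04,-10,0,0,0.01],
    [-0.136,-0.06,-0.06,-16,0,0,0.01],
    [-0.136,-0.08,-0.08,-22,0,0,0.01],
    [-0.136,-0.1,-0.095,-26.2,0,0,0.01],
    [-0.136,-0.101,-0.097,-26.2,0,0,0.01],
    [-0.136,-0.101,-0.097,-26.2,0,0,0.01],
    [-0.136,-0.101,-0.097,-26.2,0,0,0.01],
  ],
)

```text
clock: 15.0
ee_pos: [0.5704, -0.2743, 0.149]
ee_rot: [[-0.001, 0.081, -0.997], [-0.0, -0.997, -0.081], [-1.0, 0.0, 0.001]]
ft_force: [-0.0, -0.2, -1.4]
width: 0.0231
```

```bash
cat >> h.py <<'E'
def gam(i): return (np.clip((i/255.)**0.45*1.1,0,1)*255).astype(np.uint8)
def two(sc,tp,k,name,sz=None):
    "side by side crops: sc=(x0,y0) tp=(x0,y0) sz=(w,h)"
    w,h=sz
    a=gam(bot.capture("scene")[:,:,::-1]);b=gam(bot.capture("top")[:,:,::-1])
    f=lambda i:cv2.resize(i,None,fx=k,fy=k,interpolation=cv2.INTER_CUBIC)
    cv2.imwrite(name,np.hstack([f(a[sc[1]:sc[1]+h,sc[0]:sc[0]+w]),f(b[tp[1]:tp[1]+h,tp[0]:tp[0]+w])]))
E
python3 - <<'E'
from h import *
st(); two((230,210),(390,120),5,"pics/h1.png",(80,110))
E
```

```text
15.0 [0.5704, -0.2743, 0.149] F [-0.0, -0.2, -1.4] w 0.0231 yaw 4.62
```

View pics/h1.png

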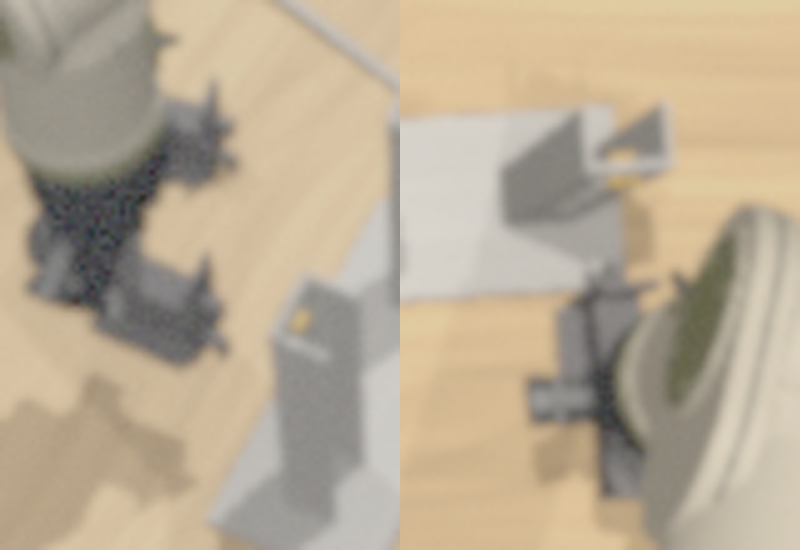

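```bash
python3 - <<'E'
from h import *
s=bot.sense();M=np.array(s['ee_rot']);p=np.array(s['ee_pos'])
for nm,d in [("plate L",(.0141-.09,-.015,-.0595)),("plate R",(.0141-.09,.015,-.0595)),("claw",(.0141-.063,0,-.0725)),("face target",None)]:
    P=p+M@np.array(d) if d else np.array([.68085,-.26465,.237])
    print(nm,P.round(4),((proj("top",P)[0]+.5-[390,120])*5+[400,0]).round(1),((proj("scene",P)[0]+[2.2,2.3]-[230,210])*5).round(1))
st()
b=gam(bot.capture("top")[:,:,::-1]); crop(b,418,135,458,190,12,"pics/h2.png")
E
```

```text
plate L [ 0.6286 -0.2547  0.2252] [601.6 277.5] [219.9 258.4]
plate R [ 0.631  -0.2846  0.2252] [660.4 273.9] [194.5 301.5]
claw [ 0.6427 -0.2686  0.1982] [616.1 256.2] [230.8 311.7]
face target [ 0.6808 -0.2646  0.237 ] [627.1 172.8] [289.3 303.5]
15.1 [0.5705, -0.2745, 0.1494] F [-1.2, -0.5, -1.5] w 0.0232 yaw 4.61
```

View pics/h2.png

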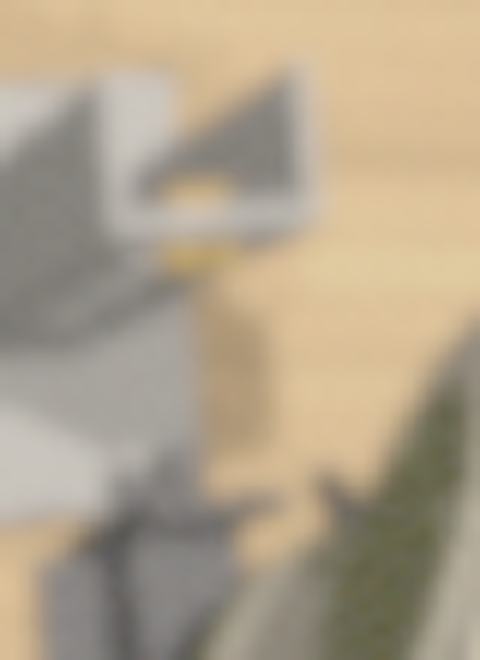

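>>> play_rows(
  rows=[
    [-0.001,0,-0.015,0,0,0,0.01],
    [-0.001,0,-0.028,0,0,0,0.01],
    [-0.001,0,-0.034,0,0,0,0.01],
    [-0.001,0,-0.036,0,0,0,0.01],
    [-0.001,0,-0.038,0,0,0,0.01],
    [-0.001,0,-0.04,0,0,0,0.01],
    [-0.001,0,-0.041,0,0,0,0.01],
    [-0.001,0,-0.042,0,0,0,0.01],
    [-0.001,0,-0.043,0,0,0,0.01],
  ],
)

```text
clock: 16.05
ee_pos: [0.6142, -0.27, 0.1504]
ee_rot: [[0.0, 0.082, -0.997], [-0.0, -0.997, -0.082], [-1.0, 0.0, -0.0]]
ft_force: [-0.0, -0.0, -1.2]
width: 0.023
```

>>> play_rows(
  rows=[
    [0,0,-0.002,0,0,0,0.01],
    [0,0,-0.003,0,0,0,0.01],
    [0,0,-0.004,0,0,0,0.01],
    [0,0,-0.005,0,0,0,0.01],
    [0,0,-0.006,0,0,0,0.01],
    [0,0,-0.007,0,0,0,0.01],
    [0,0,-0.007,0,0,0,0.01],
  ],
)

```text
clock: 16.75
ee_pos: [0.6212, -0.2693, 0.1503]
ee_rot: [[-0.0, 0.083, -0.997], [0.0, -0.997, -0.083], [-1.0, -0.0, 0.0]]
ft_force: [-2.0, 1.1, -1.2]
width: 0.023
```

>>> play_rows(
  rows=[
    [0,0,-0.001,0,0,0,0.01],
    [0,0,-0.002,0,0,0,0.01],
    [0,0,-0.003,0,0,0,0.01],
    [0,0,-0.003,0,0,0,0.01],
  ],
)

```text
clock: 17.15
ee_pos: [0.6242, -0.269, 0.1503]
ee_rot: [[-0.0, 0.082, -0.997], [-0.0, -0.997, -0.082], [-1.0, -0.0, 0.0]]
ft_force: [-3.5, 1.5, -1.8]
width: 0.0231
```

>>> play_rows(
  rows=[
    [0,0,-0.001,0,0,0,0.01],
    [0,0,-0.002,0,0,0,0.01],
    [0,0,-0.002,0,0,0,0.01],
  ],
)

```text
clock: 17.45
ee_pos: [0.6246, -0.2691, 0.1502]
ee_rot: [[-0.004, 0.082, -0.997], [0.0, -0.997, -0.082], [-1.0, -0.0, 0.004]]
ft_force: [-11.2, 1.0, 3.1]
width: 0.0229
```

>>> play_rows(
  rows=[
    [0,0,0.0005,0,0,0,0.01],
    [0.002,0,0.0005,0,0,0,0.01],
    [0.004,0,0.0005,0,0,0,0.01],
    [0.006,0,0.0005,0,0,0,0.01],
    [0.008,0,0.0005,0,0,0,0.01],
    [0.009,0,0.0005,0,0,0,0.01],
    [0.01,0,0.0005,0,0,0,0.01],
    [0.011,0,0.0005,0,0,0,0.01],
    [0.012,0,0.0005,0,0,0,0.01],
    [0.012,0,0.0005,0,0,0,0.01],
  ],
)

```text
clock: 18.45
ee_pos: [0.6246, -0.2697, 0.1379]
ee_rot: [[-0.002, 0.082, -0.997], [-0.001, -0.997, -0.082], [-1.0, 0.0, 0.002]]
ft_force: [-6.3, 0.2, -0.2]
width: 0.0232
```

>>> play_rows(
  rows=[
    [0.001,0,0,0,0,0,0.01],
    [0.002,0,0,0,0,0,0.01],
    [0.003,0,0,0,0,0,0.01],
    [0.003,0,0,0,0,0,0.01],
  ],
)

```text
clock: 18.85
ee_pos: [0.6247, -0.2699, 0.1361]
ee_rot: [[-0.001, 0.082, -0.997], [-0.001, -0.997, -0.082], [-1.0, 0.001, 0.002]]
ft_force: [-11.4, 0.2, 6.5]
width: 0.0233
```

>>> play_rows(
  rows=[
    [0.001,0,0,0,0,0,0.01],
    [0.002,0,0,0,0,0,0.01],
    [0.002,0,0,0,0,0,0.01],
  ],
)

```text
clock: 19.15
ee_pos: [0.6247, -0.27, 0.1359]
ee_rot: [[-0.001, 0.081, -0.997], [-0.002, -0.997, -0.081], [-1.0, 0.002, 0.001]]
ft_force: [-16.9, 2.8, 16.1]
width: 0.0231
```

```bash
python3 - <<'E'
from h import *
st(); two((250,220),(410,125),10,"pics/h3.png",(40,55))
E
```

```text
19.15 [0.6247, -0.27, 0.1359] F [-16.9, 2.8, 16.1] w 0.0231 yaw 4.67
```

View pics/h3.png

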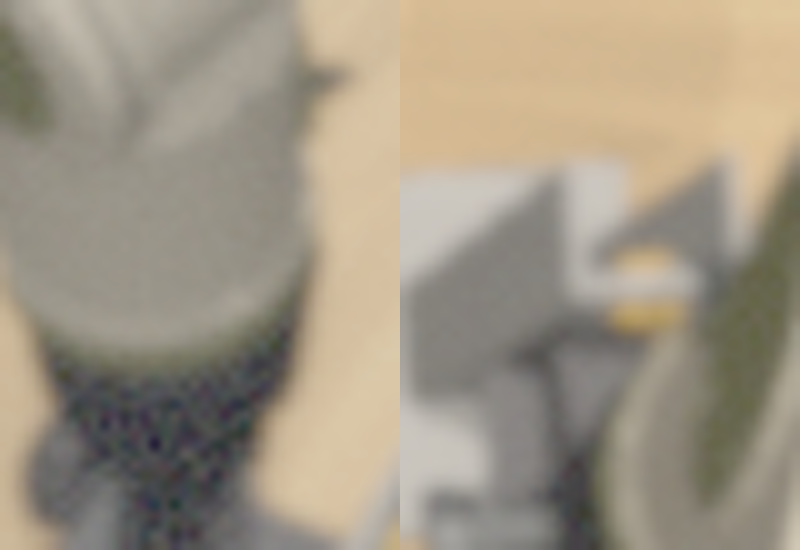

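>>> play_rows(
  rows=[
    [-0.002,0,0.001,0,0,0,0.01],
    [-0.003,0,0.001,0,0,0,0.04],
    [-0.003,0,0.001,0,0,0,0.07],
    [-0.003,0,0.001,0,0,0,0.07],
    [-0.003,0,0.001,0,0,0,0.07],
    [-0.03,0,0.001,0,0,0,0.07],
    [-0.07,0,0.001,0,0,0,0.07],
    [-0.1,0,0.02,0,0,0,0.07],
    [-0.1,-0.04,0.06,0,0,0,0.085],
    [-0.1,-0.07,0.1,0,0,0,0.085],
    [-0.1,-0.1,0.14,0,0,0,0.085],
    [-0.1,-0.13,0.16,0,0,0,0.085],
    [-0.1,-0.15,0.165,0,0,0,0.085],
  ],
)

```text
clock: 20.55
ee_pos: [0.4467, -0.1315, 0.2337]
ee_rot: [[0.0, 0.083, -0.997], [-0.001, -0.997, -0.083], [-1.0, 0.001, -0.0]]
ft_force: [0.2, -0.2, 0.1]
width: 0.0848
```

```bash
python3 - <<'E'
from h import *
st();gp()
im=cv2.hconcat([bot.capture("top")[:,:,::-1][110:280,290:490]])
cv2.imwrite("pics/i1.png",cv2.resize(gam(im),None,fx=4,fy=3.5,interpolation=cv2.INTER_CUBIC))
a=bot.capture("scene")[:,:,::-1]
cv2.imwrite("pics/i2.png",cv2.resize(gam(a[210:330,230:340]),None,fx=5,fy=5,interpolation=cv2.INTER_CUBIC))
E
```

```text
20.55 [0.4467, -0.1315, 0.2337] F [0.2, -0.2, 0.1] w 0.0848 yaw 4.74
grasp [ 0.4467 -0.1314  0.2642]
```

View pics/i1.png

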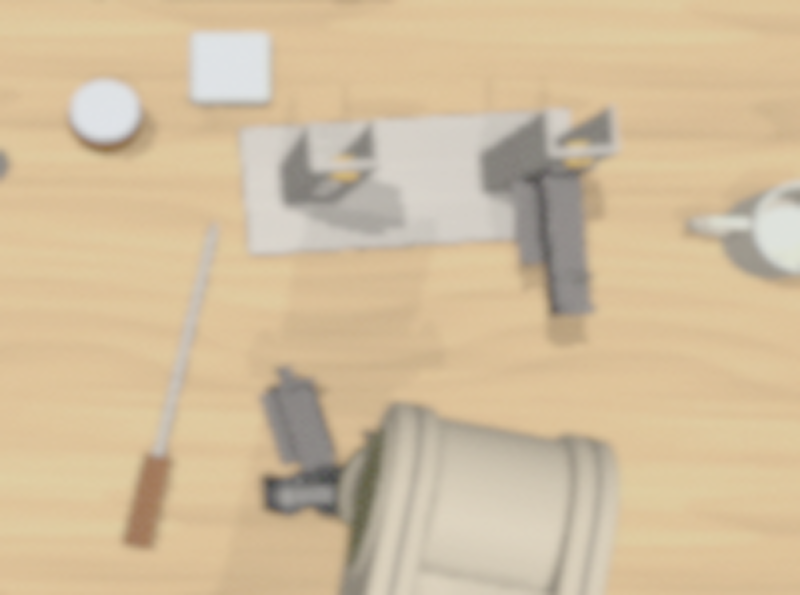

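View pics/i2.png

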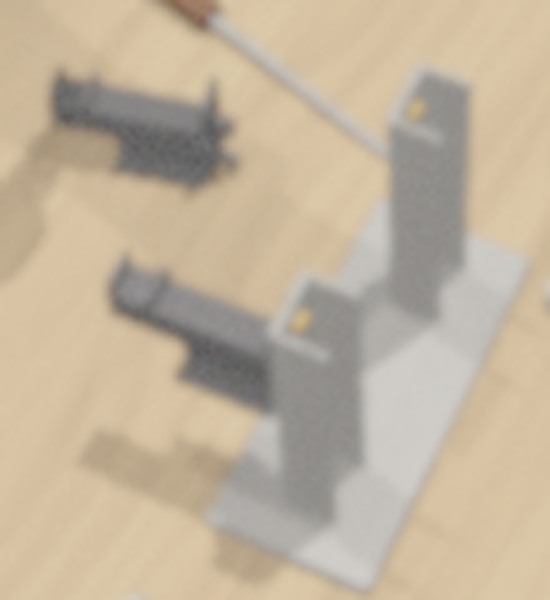

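```bash
python3 - <<'E'
from h import *
pg([.460,-.1175,.1],Rt(15.7)); pg([.460,-.1175,.044],Rt(15.7))
E
```

```text
shift [0.1646, -0.0122, -0.012] rot [-10.78, -0.08, -0.07]
shift [0.2206, -0.0123, -0.012] rot [-10.78, -0.08, -0.07]
```

>>> play_rows(
  rows=[
    [0.04,-0.012,-0.012,-5,0,0,0.085],
    [0.08,-0.012,-0.012,-10.8,0,0,0.085],
    [0.12,-0.012,-0.012,-10.8,0,0,0.085],
    [0.15,-0.012,-0.012,-10.8,0,0,0.085],
    [0.18,-0.012,-0.012,-10.8,0,0,0.085],
    [0.2,-0.012,-0.012,-10.8,0,0,0.085],
    [0.215,-0.012,-0.012,-10.8,0,0,0.085],
    [0.221,-0.012,-0.012,-10.8,0,0,0.085],
    [0.221,-0.012,-0.012,-10.8,0,0,0.085],
    [0.221,-0.012,-0.012,-10.8,0,0,0.045],
    [0.221,-0.012,-0.012,-10.8,0,0,0.03],
    [0.221,-0.012,-0.012,-10.8,0,0,0.02],
    [0.221,-0.012,-0.012,-10.8,0,0,0.01],
    [0.221,-0.012,-0.012,-10.8,0,0,0.01],
    [0.221,-0.012,-0.012,-10.8,0,0,0.01],
    [0.221,-0.012,-0.012,-10.8,0,0,0.01],
  ],
  squeeze=80,
)

```text
clock: 22.25
ee_pos: [0.4604, -0.1202, 0.013]
ee_rot: [[0.001, 0.268, -0.963], [-0.0, -0.963, -0.268], [-1.0, 0.001, -0.001]]
ft_force: [-1.2, 0.4, 5.5]
width: 0.0231
```

```bash
python3 - <<'E'
from h import *
st();gp()
# left home: face mid left, grip -57
a=np.radians(4.7);ax=np.array([np.cos(a),np.sin(a)])
H=np.array([.6687,-.1146])-.057*ax; pre=H-.05*ax; print(H,pre)
plan([*pre,.151],Rt(4.7))
E
```

```text
22.25 [0.4604, -0.1202, 0.013] F [-1.2, 0.4, 5.5] w 0.0231 yaw 15.54
grasp [ 0.4603 -0.1201  0.0435]
[ 0.61189167 -0.11927049] [ 0.5620598  -0.12336742]
shift [-0.1379, 0.0304, -0.0972] rot [10.84, -0.06, -0.04]
```

>>> play_rows(
  rows=[
    [-0.03,0,0,0,0,0,0.01],
    [-0.07,0,0,0,0,0,0.01],
    [-0.11,0,0,0,0,0,0.01],
    [-0.137,0,0,0,0,0,0.01],
    [-0.137,0.01,-0.03,4,0,0,0.01],
    [-0.137,0.02,-0.06,8,0,0,0.01],
    [-0.137,0.03,-0.085,10.8,0,0,0.01],
    [-0.137,0.03,-0.097,10.8,0,0,0.01],
    [-0.137,0.03,-0.097,10.8,0,0,0.01],
    [-0.137,0.03,-0.097,10.8,0,0,0.01],
  ],
)

```text
clock: 23.25
ee_pos: [0.5605, -0.1227, 0.149]
ee_rot: [[-0.001, 0.084, -0.996], [0.0, -0.996, -0.084], [-1.0, -0.0, 0.001]]
ft_force: [-0.3, 0.2, -0.6]
width: 0.0234
```

```bash
python3 - <<'E'
from h import *
st(); two((260,180),(340,120),5,"pics/j1.png",(80,110))
s=bot.sense();M=np.array(s['ee_rot']);p=np.array(s['ee_pos'])
a=np.radians(4.7)
print("lat", np.dot([-np.sin(a),np.cos(a)],p[:2]), "target",np.dot([-np.sin(a),np.cos(a)],[.6687,-.1146]))
for nm,d in [("plate L",(.013-.09,-.015,-.057)),("plate R",(.013-.09,.015,-.057))]:
    P=p+M@np.array(d); print(nm,((proj("top",P)[0]+.5-[340,120])*5+[400,0]).round(1))
b=gam(bot.capture("top")[:,:,::-1]); crop(b,355,135,405,190,10,"pics/j2.png")
E
```

```text
23.25 [0.5605, -0.1227, 0.149] F [-0.3, 0.2, -0.6] w 0.0234 yaw 4.81
lat -0.16867591473096066 target -0.16900692525025535
plate L [554.7 296.4]
plate R [613.5 292.7]
```

View pics/j1.png

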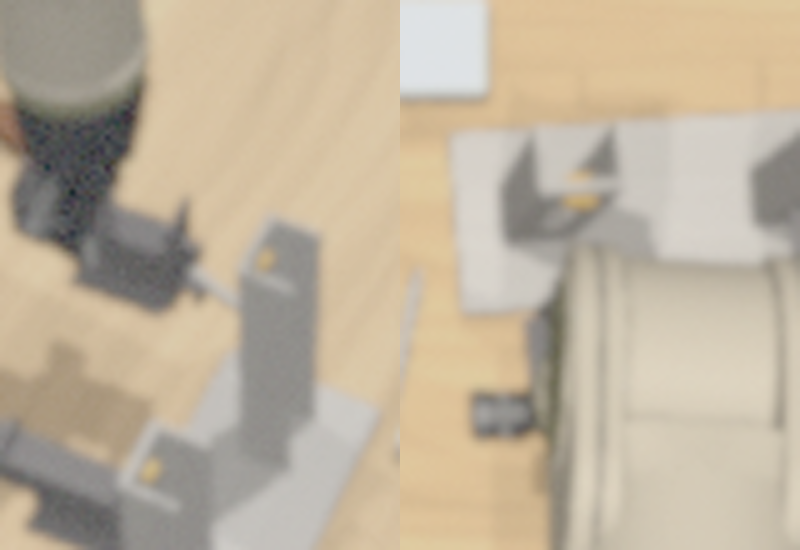

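View pics/j2.png

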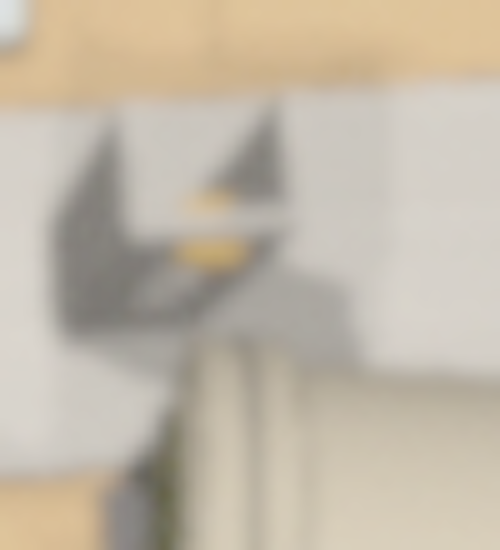

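>>> play_rows(
  rows=[
    [0,0,-0.015,0,0,0,0.01],
    [0,0,-0.028,0,0,0,0.01],
    [0,0,-0.034,0,0,0,0.01],
    [0,0,-0.036,0,0,0,0.01],
    [0,0,-0.038,0,0,0,0.01],
    [0,0,-0.04,0,0,0,0.01],
    [0,0,-0.041,0,0,0,0.01],
    [0,0,-0.042,0,0,0,0.01],
    [0,0,-0.043,0,0,0,0.01],
  ],
)

```text
clock: 24.3
ee_pos: [0.6004, -0.1202, 0.1489]
ee_rot: [[-0.007, 0.082, -0.997], [-0.001, -0.997, -0.082], [-1.0, 0.0, 0.007]]
ft_force: [1.2, -0.6, -0.6]
width: 0.0232
```

>>> play_rows(
  rows=[
    [0,0,0,0,0,0,0.01],
    [0,0,0,0,0,0,0.01],
  ],
)

```text
clock: 24.5
ee_pos: [0.6038, -0.1198, 0.1494]
ee_rot: [[-0.0, 0.082, -0.997], [-0.0, -0.997, -0.082], [-1.0, 0.0, 0.0]]
ft_force: [-1.2, -0.8, -0.7]
width: 0.0233
```

>>> play_rows(
  rows=[
    [0,0,-0.002,0,0,0,0.01],
    [0,0,-0.004,0,0,0,0.01],
    [0,0,-0.005,0,0,0,0.01],
    [0,0,-0.006,0,0,0,0.01],
    [0,0,-0.006,0,0,0,0.01],
    [0,0,-0.006,0,0,0,0.01],
  ],
)

```text
clock: 25.1
ee_pos: [0.6089, -0.1192, 0.1492]
ee_rot: [[-0.003, 0.082, -0.997], [-0.0, -0.997, -0.082], [-1.0, 0.0, 0.003]]
ft_force: [-10.9, -0.5, 4.6]
width: 0.0229
```

>>> play_rows(
  rows=[
    [0,0,0.0005,0,0,0,0.01],
    [0.002,0,0.0005,0,0,0,0.01],
    [0.004,0,0.0005,0,0,0,0.01],
    [0.006,0,0.0005,0,0,0,0.01],
    [0.008,0,0.0005,0,0,0,0.01],
    [0.009,0,0.0005,0,0,0,0.01],
    [0.01,0,0.0005,0,0,0,0.01],
    [0.011,0,0.0005,0,0,0,0.01],
    [0.012,0,0.0005,0,0,0,0.01],
    [0.012,0,0.0005,0,0,0,0.01],
  ],
)

```text
clock: 26.1
ee_pos: [0.6089, -0.1191, 0.1367]
ee_rot: [[-0.002, 0.082, -0.997], [0.0, -0.997, -0.082], [-1.0, -0.0, 0.002]]
ft_force: [-4.5, -1.0, -3.1]
width: 0.0232
```

>>> play_rows(
  rows=[
    [0.001,0,0,0,0,0,0.01],
    [0.002,0,0,0,0,0,0.01],
    [0.003,0,0,0,0,0,0.01],
    [0.003,0,0,0,0,0,0.01],
  ],
)

```text
clock: 26.5
ee_pos: [0.6089, -0.1191, 0.1348]
ee_rot: [[-0.002, 0.082, -0.997], [-0.0, -0.997, -0.082], [-1.0, 0.0, 0.002]]
ft_force: [-10.3, 1.0, 4.9]
width: 0.023
```

>>> play_rows(
  rows=[
    [0.001,0,0,0,0,0,0.01],
    [0.002,0,0,0,0,0,0.01],
    [0.002,0,0,0,0,0,0.01],
  ],
)

```text
clock: 26.8
ee_pos: [0.6088, -0.1191, 0.1344]
ee_rot: [[-0.001, 0.082, -0.997], [-0.001, -0.997, -0.082], [-1.0, 0.001, 0.002]]
ft_force: [-19.3, -0.3, 18.9]
width: 0.023
```

>>> play_rows(
  rows=[
    [-0.002,0,0.001,0,0,0,0.01],
    [-0.003,0,0.001,0,0,0,0.04],
    [-0.003,0,0.001,0,0,0,0.07],
    [-0.003,0,0.001,0,0,0,0.07],
    [-0.003,0,0.001,0,0,0,0.07],
    [-0.03,0,0.001,0,0,0,0.07],
    [-0.07,0,0.001,0,0,0,0.07],
    [-0.1,0,0.02,0,0,0,0.07],
    [-0.1,0,0.06,0,0,0,0.085],
    [-0.1,0,0.1,0,0,0,0.085],
    [-0.1,0,0.14,0,0,0,0.085],
    [-0.1,0,0.15,0,0,0,0.085],
  ],
)

```text
clock: 28.0
ee_pos: [0.4573, -0.1323, 0.2325]
ee_rot: [[-0.0, 0.08, -0.997], [-0.001, -0.997, -0.08], [-1.0, 0.001, 0.0]]
ft_force: [0.8, -0.5, 0.6]
width: 0.085
```

```bash
python3 - <<'E'
from h import *
st();print(np.round(bot.sense()['joint_positions'],3))
b=gam(bot.capture("top")[:,:,::-1]);a=gam(bot.capture("scene")[:,:,::-1])
cv2.imwrite("pics/k1.png",cv2.resize(b[120:270,190:390],None,fx=4,fy=4,interpolation=cv2.INTER_CUBIC))
cv2.imwrite("pics/k2.png",cv2.resize(a[120:330,220:400],None,fx=3.5,fy=2.8,interpolation=cv2.INTER_CUBIC))
cv2.imwrite("pics/top1.png",bot.capture("top")[:,:,::-1]);cv2.imwrite("pics/scene1.png",bot.capture("scene")[:,:,::-1])
E
```

```text
28.0 [0.4573, -0.1323, 0.2325] F [0.8, -0.5, 0.6] w 0.085 yaw 4.62
[ 0.574  0.016 -0.39   1.801  0.008  1.326 -1.309]
```

View pics/k1.png

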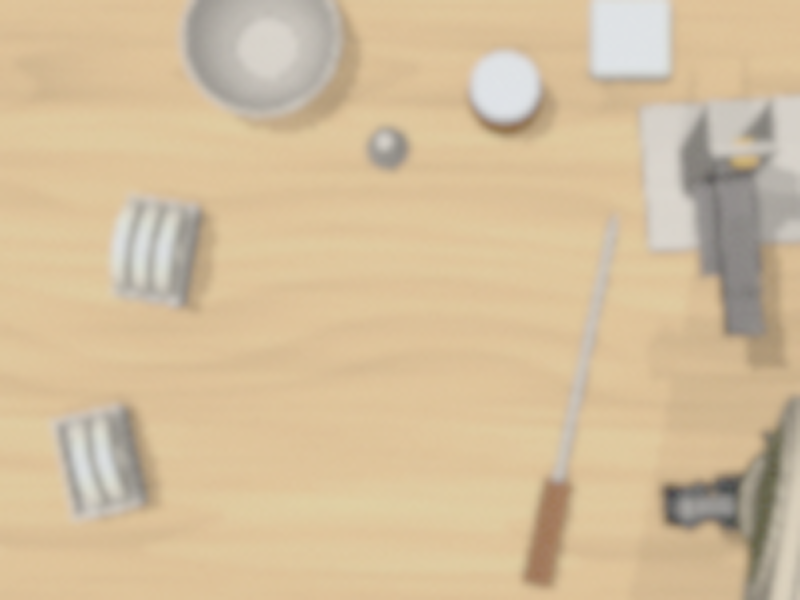

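View pics/k2.png

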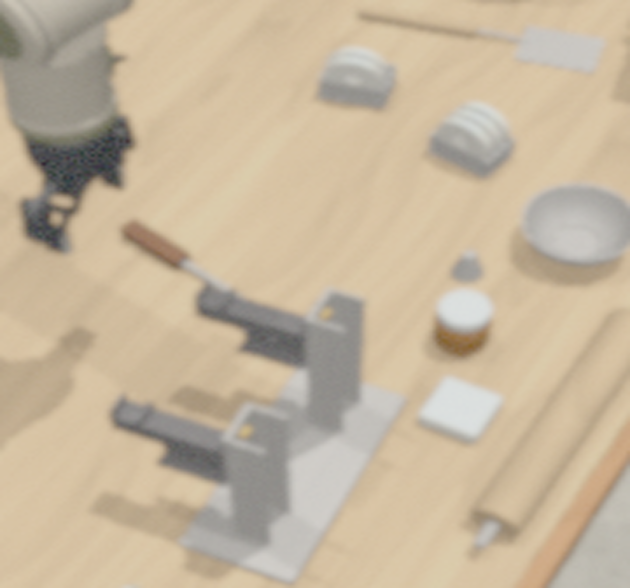

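```bash
python3 - <<'E'
from h import *
t=cv2.imread("pics/top1.png"); hsv=cv2.cvtColor(t,cv2.COLOR_BGR2HSV)
x=t[140:270,300:350].astype(int)
b,g,r=x[...,0],x[...,1],x[...,2]
m=((r-b)>25)&(r<110)&(g<65); 
c,_=cv2.findContours(m.astype(np.uint8),cv2.RETR_EXTERNAL,cv2.CHAIN_APPROX_NONE); c=max(c,key=cv2.contourArea)
R=cv2.minAreaRect(c+np.array([300,140])); print(R)
bx=cv2.boxPoints(R); print([plane("top",p,.022).round(4).tolist() for p in bx])
C=plane("top",R[0],.022);print("handle centre",C)
def z(x0,y0,w,h,k,n): crop(gam(t),x0,y0,x0+w,y0+h,k,n)
z(200,162,48,90,12,"pics/l0.png")
i=gam(t);f=lambda q:cv2.resize(q,None,fx=10,fy=10,interpolation=cv2.INTER_CUBIC)
cv2.imwrite("pics/l1.png",np.hstack([f(i[162:202,210:250]),f(i[215:255,198:238])]))
cv2.imwrite("pics/l2.png",np.hstack([f(i[165:215,315:350]),f(i[205:255,305:340])]))
E
```

```text
((326.53656005859375, 252.8292694091797), (6.704931735992432, 25.702238082885742), 12.094757080078125)
[[0.3782, 0.0182, 0.022], [0.4522, 0.0037, 0.022], [0.4485, -0.0158, 0.022], [0.3745, -0.0012, 0.022]]
handle centre [0.41327353 0.00125629 0.022     ]
```

View pics/l1.png

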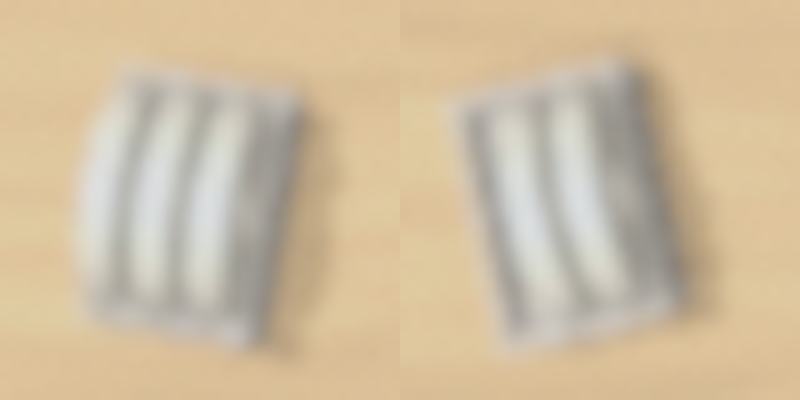

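View pics/l2.png

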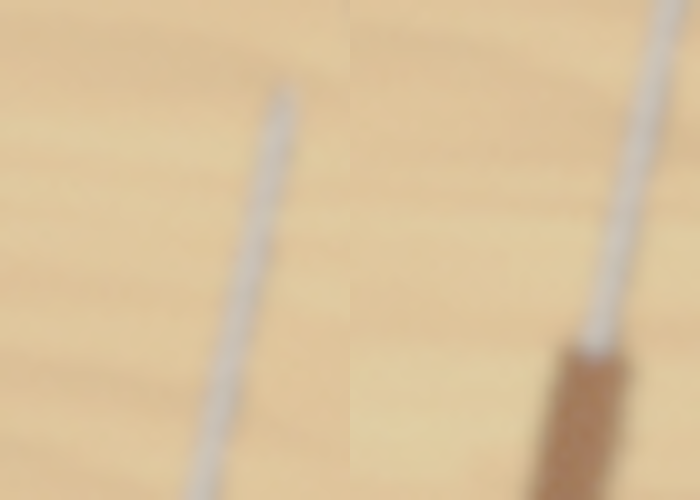

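```bash
python3 - <<'E'
from h import *
B=lambda x,y:(210+x/10-.45,162+y/10-.45); F=lambda x,y:(198+x/10-.45,215+y/10-.45)
deg=lambda d:np.degrees(np.arctan2(d[1],d[0])).round(1)
for n,f,pts,rings in [("back",B,[(125,70),(300,95),(250,345),(85,320)],[(207,210),(150,205),(95,205)]),("front",F,[(50,100),(232,52),(283,310),(105,350)],[(185,200),(125,210)])]:
    W=[plane("top",f(*p),.037)[:2] for p in pts]
    print(n,"corners",np.round(W,4).tolist(),"len",[round(float(np.linalg.norm(W[i]-W[(i+1)%4])),4) for i in range(4)])
    a=(W[1]+W[2])/2;b=(W[0]+W[3])/2;print(" axis yaw",deg(b-a),"long edge yaw",deg(W[0]-W[3])+90,"mid",((a+b)/2).round(4), "left mid",b.round(4))
    for r in rings: print("  ring",plane("top",f(*r),.080)[:2].round(4))
J=plane("top",(329.05,239.75),.011);T=plane("top",(343.25,173.05),.004)
print("skewer",J.round(4),T.round(4),np.linalg.norm(T-J).round(4),deg(T-J))
E
```

```text
back corners [[0.6561, 0.3154], [0.6497, 0.2633], [0.5753, 0.2758], [0.5817, 0.3248]] len [0.0525, 0.0754, 0.0494, 0.075]
 axis yaw 82.7 long edge yaw 82.8 mid [0.6157 0.2948] left mid [0.6189 0.3201]
  ring [0.6115 0.2816]
  ring [0.6126 0.298 ]
  ring [0.6123 0.3137]
front corners [[0.4896, 0.3673], [0.5047, 0.3143], [0.4296, 0.2968], [0.417, 0.3486]] len [0.0552, 0.0771, 0.0533, 0.075]
 axis yaw 104.8 long edge yaw 104.5 mid [0.4602 0.3317] left mid [0.4533 0.358 ]
  ring [0.4625 0.3172]
  ring [0.4593 0.3342]
skewer [ 0.4515 -0.0058  0.011 ] [ 0.653  -0.0454  0.004 ] 0.2055 -11.1
```

```bash
python3 - <<'E'
from h import *
nz=plane("top",(190+388/4,120+150/4),.02)[:2]; jar=plane("top",(190+505/4,120+88/4),.07)[:2]; bowl=plane("top",(190+262/4,120+38/4),.05)[:2]
sp=[plane("top",p,.01)[:2] for p in [(163,196),(172,256),(158,180)]]
C=np.array([.6145,.2960]);a=np.radians(82.7);ax=np.array([np.cos(a),np.sin(a)]);n=np.array([-ax[1],ax[0]])
for k,v in [("nozzle",nz),("jar",jar),("bowl",bowl)]: print(k,v.round(3),"along",((v-C)@ax).round(3),"perp",((v-C)@n).round(3))
print(np.round(sp,3))
for g in (-.28,-.145): print(C+g*ax)
E
```

```text
nozzle [0.695 0.125] along -0.159 perp -0.102
jar [0.735 0.038] along -0.241 perp -0.152
bowl [0.772 0.218] along -0.058 perp -0.167
[[0.573 0.496]
 [0.394 0.462]
 [0.621 0.513]]
[0.57892191 0.01826956]
[0.59607563 0.15217531]
```

```bash
python3 - <<'E'
from h import *
st(); plan([.4172,.0009,.15],Rt(-11.1)); plan([.4172,.0009,-.009],Rt(-11.1))
E
```

```text
28.2 [0.461, -0.1313, 0.2326] F [0.6, 0.6, -0.7] w 0.0849 yaw 4.75
shift [0.0825, -0.1354, 0.0328] rot [15.85, -0.06, -0.01]
shift [0.2415, -0.1354, 0.033] rot [15.85, -0.06, -0.01]
```

>>> play_rows(
  rows=[
    [0,-0.045,0.01,5,0,0,0.06],
    [0.03,-0.09,0.02,10,0,0,0.06],
    [0.06,-0.135,0.033,15.8,0,0,0.06],
    [0.08,-0.135,0.033,15.8,0,0,0.06],
    [0.1,-0.135,0.033,15.8,0,0,0.06],
    [0.13,-0.135,0.033,15.8,0,0,0.06],
    [0.16,-0.135,0.033,15.8,0,0,0.06],
    [0.18,-0.135,0.033,15.8,0,0,0.06],
    [0.18,-0.135,0.033,15.8,0,0,0.06],
    [0.18,-0.135,0.033,15.8,0,0,0.06],
  ],
)

```text
clock: 29.2
ee_pos: [0.4169, 0.0012, 0.0526]
ee_rot: [[-0.0, -0.191, -0.982], [0.001, -0.982, 0.191], [-1.0, -0.001, 0.001]]
ft_force: [0.7, 0.1, 0.7]
width: 0.0601
```

```bash
python3 - <<'E'
from h import *
st(); plan([.4172,.0009,-.009],Rt(-11.1)); two((220,150),(290,160),5,"pics/m1.png",(80,110))
E
```

```text
29.2 [0.4169, 0.0012, 0.0526] F [0.7, 0.1, 0.7] w 0.0601 yaw -11.01
shift [0.0616, 0.0003, -0.0004] rot [0.09, 0.04, 0.06]
```

View pics/m1.png

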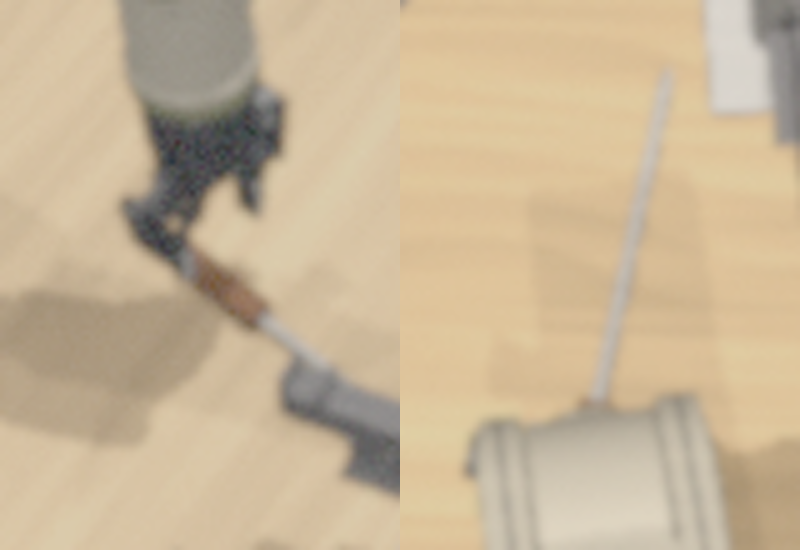

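>>> play_rows(
  rows=[
    [0.03,0,0,0,0,0,0.06],
    [0.045,0,0,0,0,0,0.06],
    [0.055,0,0,0,0,0,0.06],
    [0.061,0,0,0,0,0,0.06],
    [0.061,0,0,0,0,0,0.06],
    [0.061,0,0,0,0,0,0.04],
    [0.061,0,0,0,0,0,0.03],
    [0.061,0,0,0,0,0,0.022],
    [0.061,0,0,0,0,0,0.015],
    [0.061,0,0,0,0,0,0.01],
    [0.061,0,0,0,0,0,0.01],
    [0.061,0,0,0,0,0,0.01],
    [0.061,0,0,0,0,0,0.01],
  ],
  squeeze=110,
)

```text
clock: 30.6
ee_pos: [0.4166, 0.0004, -0.008]
ee_rot: [[0.001, -0.192, -0.981], [-0.0, -0.981, 0.192], [-1.0, 0.0, -0.001]]
ft_force: [-2.1, 0.3, 7.6]
width: 0.0198
```

```bash
python3 - <<'E'
from h import *
plan([.532,.057,.13],Rt(104.7)); plan([.4166,.0004,.13],Rt(-11.1))
E
```

```text
shift [-0.1379, -0.0776, -0.1025] rot [-115.77, -0.02, -0.06]
shift [-0.138, 0.0001, -0.0001] rot [0.03, -0.05, -0.01]
```

>>> play_rows(
  rows=[
    [-0.02,0,0,0,0,0,0.01],
    [-0.05,0,0,0,0,0,0.01],
    [-0.09,0,0,0,0,0,0.01],
    [-0.12,0,0,0,0,0,0.01],
    [-0.138,0,0,0,0,0,0.01],
    [-0.138,0,0,0,0,0,0.01],
    [-0.138,0,0,0,0,0,0.01],
  ],
)

```text
clock: 31.3
ee_pos: [0.416, 0.0003, 0.1291]
ee_rot: [[0.0, -0.192, -0.981], [-0.0, -0.981, 0.192], [-1.0, 0.0, -0.0]]
ft_force: [0.2, -0.0, -1.8]
width: 0.0196
```

```bash
python3 - <<'E'
from h import *
st(); print(np.round(bot.sense()['joint_positions'],3)); two((220,140),(290,160),5,"pics/m2.png",(80,110)); plan([.532,.057,.13],Rt(104.7))
E
```

```text
31.3 [0.416, 0.0003, 0.1291] F [0.2, -0.0, -1.8] w 0.0196 yaw -11.08
[ 0.465 -0.028 -0.56   2.067 -0.016  1.099 -1.852]
shift [-0.0019, -0.078, -0.1035] rot [-115.77, 0.07, 0.08]
```

View pics/m2.png

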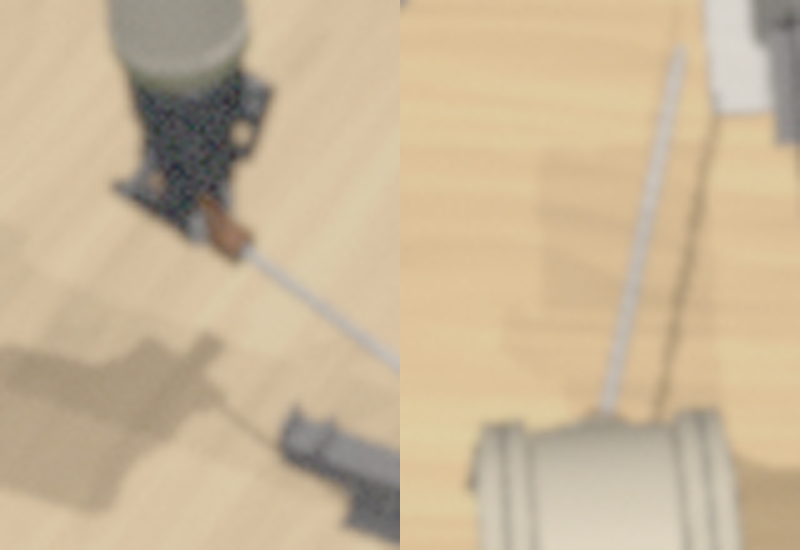

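>>> play_rows(
  rows=[
    [-0.002,-0.008,-0.01,-8,0,0,0.01],
    [-0.002,-0.016,-0.02,-16,0,0,0.01],
    [-0.002,-0.023,-0.03,-24,0,0,0.01],
    [-0.002,-0.03,-0.04,-32,0,0,0.01],
    [-0.002,-0.037,-0.05,-40,0,0,0.01],
    [-0.002,-0.044,-0.06,-48,0,0,0.01],
    [-0.002,-0.05,-0.07,-56,0,0,0.01],
    [-0.002,-0.056,-0.08,-64,0,0,0.01],
    [-0.002,-0.062,-0.087,-72,0,0,0.01],
    [-0.002,-0.068,-0.093,-80,0,0,0.01],
    [-0.002,-0.072,-0.098,-88,0,0,0.01],
    [-0.002,-0.075,-0.101,-96,0,0,0.01],
    [-0.002,-0.077,-0.103,-104,0,0,0.01],
    [-0.002,-0.078,-0.1035,-110,0,0,0.01],
    [-0.002,-0.078,-0.1035,-115.8,0,0,0.01],
    [-0.002,-0.078,-0.1035,-115.8,0,0,0.01],
    [-0.002,-0.078,-0.1035,-115.8,0,0,0.01],
  ],
)

```text
clock: 33.1
ee_pos: [0.5323, 0.0571, 0.1304]
ee_rot: [[-0.001, 0.968, 0.251], [0.0, 0.251, -0.968], [-1.0, -0.001, -0.001]]
ft_force: [-0.1, -0.3, -1.0]
width: 0.0192
```

```bash
python3 - <<'E'
from h import *
st(); print(np.round(bot.sense()['joint_positions'],3))
a=gam(bot.capture("scene")[:,:,::-1]);b=gam(bot.capture("top")[:,:,::-1])
cv2.imwrite("pics/n1.png",cv2.resize(b[140:270,190:350],None,fx=5,fy=4.5,interpolation=cv2.INTER_CUBIC))
cv2.imwrite("pics/n2.png",cv2.resize(a[110:250,240:400],None,fx=5,fy=4,interpolation=cv2.INTER_CUBIC))
E
```

```text
33.1 [0.5323, 0.0571, 0.1304] F [-0.1, -0.3, -1.0] w 0.0192 yaw 104.56
[ 0.462  0.293 -0.753  1.777  0.217  1.157 -0.103]
```

View pics/n1.png

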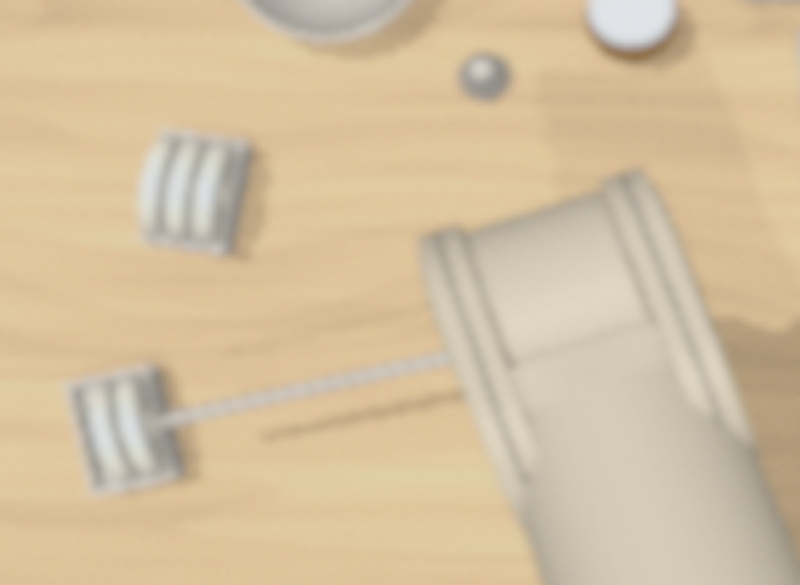

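View pics/n2.png

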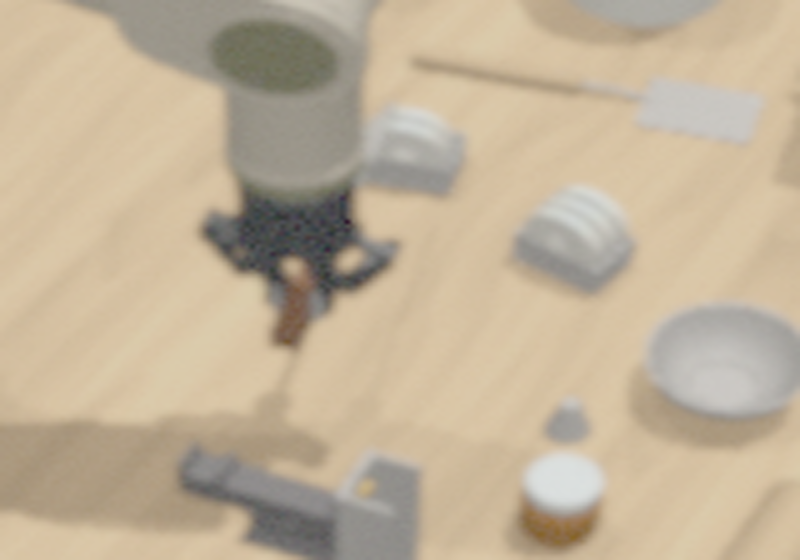

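```bash
python3 - <<'E'
from h import *
cv2.imwrite("pics/top_hi.png",bot.capture("top")[:,:,::-1])
plan([.532,.057,.07],Rt(104.7,2))
E
```

```text
shift [0.061, -0.0005, -0.0001] rot [-0.07, 2.0, 0.02]
```

>>> play_rows(
  rows=[
    [0.02,0,0,0,1,0,0.01],
    [0.04,0,0,0,2,0,0.01],
    [0.055,0,0,0,2,0,0.01],
    [0.061,0,0,0,2,0,0.01],
    [0.061,0,0,0,2,0,0.01],
    [0.061,0,0,0,2,0,0.01],
  ],
)

```text
clock: 33.85
ee_pos: [0.5331, 0.0575, 0.071]
ee_rot: [[-0.008, 0.967, 0.255], [0.034, 0.255, -0.966], [-0.999, 0.001, -0.035]]
ft_force: [-0.0, -0.4, -0.7]
width: 0.0194
```

```bash
python3 - <<'E'
from h import *
st()
b=bot.capture("top")[:,:,::-1];cv2.imwrite("pics/top_lo.png",b)
i=gam(b);j=gam(cv2.imread("pics/top_hi.png"))
f=lambda q:cv2.resize(q,None,fx=10,fy=10,interpolation=cv2.INTER_CUBIC)
cv2.imwrite("pics/o1.png",np.vstack([f(j[222:248,205:285]),f(i[222:248,205:285])]))
E
```

```text
33.85 [0.5331, 0.0575, 0.071] F [-0.0, -0.4, -0.7] w 0.0194 yaw 104.75
```

View pics/o1.png

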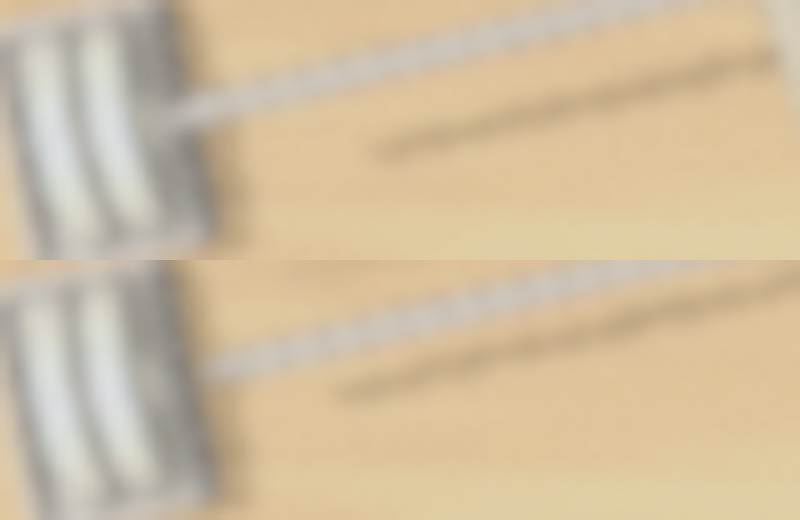

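```bash
python3 - <<'E'
from h import *
q=lambda x,y:(205+x/10-.45,222+y/10-.45)
sh=plane("top",q(372,155),0)[:2]; sl=plane("top",q(335,132),0)[:2]
for dp in (-3,-2,-1,0,1,2,3):
    zh=.1304+.0202+.24*np.sin(np.radians(dp-2)); zl=.071+.0202+.24*np.sin(np.radians(dp))
    th=plane("top",q(168,117),zh)[:2]; tl=plane("top",q(205,110),zl)[:2]
    print(dp,"tip hi",th.round(4),"lo",tl.round(4),"k",((sh-th)/zh).round(3),((sl-tl)/zl).round(3))
d=np.array([-.2545,.967]); print("expected lo tip",np.array([.5331,.0575])+.24*d+np.array([0,0]), "hi",np.array([.5323,.0571])+.24*np.array([-.251,.968]))
E
```

```text
-3 tip hi [0.4678 0.292 ] lo [0.4686 0.2921] k [-0.106 -0.27 ] [-0.1   -0.302]
-2 tip hi [0.4679 0.2911] lo [0.4687 0.2912] k [-0.104 -0.255] [-0.097 -0.277]
-1 tip hi [0.468  0.2903] lo [0.4688 0.2904] k [-0.102 -0.241] [-0.093 -0.254]
0 tip hi [0.4682 0.2894] lo [0.4689 0.2896] k [-0.099 -0.228] [-0.09  -0.233]
1 tip hi [0.4683 0.2885] lo [0.469  0.2887] k [-0.097 -0.216] [-0.087 -0.214]
2 tip hi [0.4684 0.2877] lo [0.4691 0.2879] k [-0.095 -0.204] [-0.085 -0.197]
3 tip hi [0.4685 0.2868] lo [0.4692 0.2871] k [-0.094 -0.193] [-0.082 -0.181]
expected lo tip [0.47202 0.28958] hi [0.47206 0.28942]
```

```bash
cat >> h.py <<'E'
def rodline(im,u0,u1,vguess,z,half=4):
    "centroid of low-saturation rod per column; returns world fit"
    hsv=cv2.cvtColor(im,cv2.COLOR_BGR2HSV).astype(float); pts=[]
    for u in range(u0,u1):
        vg=vguess(u); vs=np.arange(int(vg)-half,int(vg)+half+2); w=np.clip(np.median(hsv[vs,u,1])-hsv[vs,u,1]-15,0,None)
        if w.sum()>20: pts.append((u,(w*vs).sum()/w.sum()))
    pts=np.array(pts); W=np.array([plane("top",p,z)[:2] for p in pts])
    vx,vy,x0,y0=cv2.fitLine(W.astype(np.float32),cv2.DIST_HUBER,0,.001,.001).ravel()
    if vy<0: vx,vy=-vx,-vy
    return np.array([x0,y0]),np.degrees(np.arctan2(vy,vx)),len(pts)
E
python3 - <<'E'
from h import *
im=cv2.imread("pics/top_lo.png")
p,y,n=rodline(im,230,272,lambda u:222+11-(u-225.7)*.2215,.091); print(p.round(4),y.round(2),n)
im=cv2.imread("pics/top_hi.png")
print(rodline(im,228,280,lambda u:222+11.7-(u-221.8)*.22,.146))
st()
E
```

```text
[0.4874 0.2183] 105.09 42
(array([0.4874178 , 0.21706647], dtype=float32), np.float32(105.05278), 52)
33.9 [0.5333, 0.0574, 0.0712] F [-0.1, -0.5, -1.5] w 0.0199 yaw 104.75
```

```bash
python3 - <<'E'
from h import *
plan([.5345,.0577,.028],Rt(104.35,2.2))
E
```

```text
shift [0.0431, 0.0012, 0.0015] rot [0.4, 0.23, -0.06]
```

>>> play_rows(
  rows=[
    [0.02,0.001,0,0.4,0.2,0,0.01],
    [0.035,0.001,0,0.4,0.2,0,0.01],
    [0.043,0.001,0,0.4,0.2,0,0.01],
    [0.043,0.001,0,0.4,0.2,0,0.01],
    [0.043,0.001,0,0.4,0.2,0,0.01],
  ],
)

```text
clock: 34.4
ee_pos: [0.5335, 0.059, 0.0277]
ee_rot: [[-0.01, 0.969, 0.248], [0.037, 0.248, -0.968], [-0.999, 0.0, -0.038]]
ft_force: [-0.4, 0.4, -0.1]
width: 0.0196
```

```bash
python3 - <<'E'
from h import *
st()
b=bot.capture("top")[:,:,::-1]
p,y,n=rodline(b,234,272,lambda u:222+11-(u-227)*.2215,.048); print(p.round(4),y.round(2),n)
C=np.array([.4598,.333]);a=np.radians(104.7);nn=np.array([-np.sin(a),np.cos(a)])
d=np.array([np.cos(np.radians(y)),np.sin(np.radians(y))])
for X in (C,C-.035*np.array([np.cos(a),np.sin(a)])):
    t=(X-p)@d; print("perp err",((p+t*d-X)@nn).round(4))
f=lambda q:cv2.resize(q,None,fx=10,fy=10,interpolation=cv2.INTER_CUBIC)
cv2.imwrite("pics/o2.png",f(gam(b)[212:252,200:280]))
s=gam(bot.capture("scene")[:,:,::-1])
cv2.imwrite("pics/o3.png",f(s[120:180,290:370]))
E
```

```text
34.4 [0.5335, 0.059, 0.0277] F [-0.4, 0.4, -0.1] w 0.0196 yaw 104.35
[0.4888 0.2188] 104.56 38
perp err 0.0006
perp err 0.0007
```

View pics/o2.png

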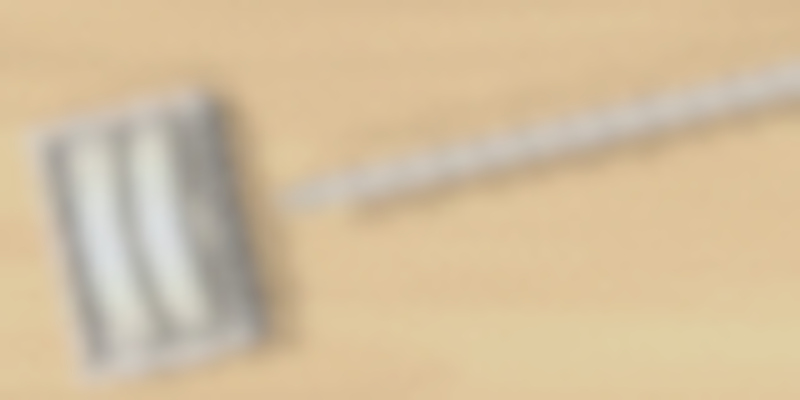

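View pics/o3.png

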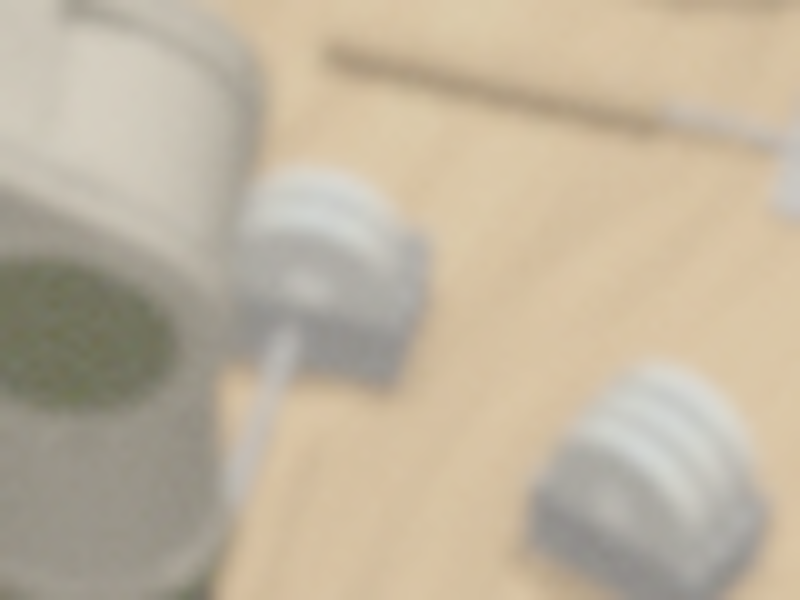

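```bash
python3 - <<'E'
from h import *
s=bot.sense();M=np.array(s['ee_rot']);a=np.radians(104.6)
print((M.T@(np.array([np.cos(a),np.sin(a),0])*.18)).round(4))
E
```

```text
[ 0.0069 -0.0008 -0.1799]
```

>>> play_rows(
  rows=[
    [0.0005,0,-0.015,0,0,0,0.01],
    [0.001,0,-0.025,0,0,0,0.01],
    [0.0014,0,-0.035,0,0,0,0.01],
    [0.0018,0,-0.045,0,0,0,0.01],
    [0.0021,0,-0.055,0,0,0,0.01],
    [0.0025,0,-0.065,0,0,0,0.01],
    [0.0025,0,-0.065,0,0,0,0.01],
  ],
)

```text
clock: 35.2
ee_pos: [0.5167, 0.1237, 0.0274]
ee_rot: [[-0.01, 0.968, 0.25], [0.038, 0.25, -0.968], [-0.999, -0.0, -0.039]]
ft_force: [-0.2, 0.0, -1.7]
width: 0.0198
```

```bash
python3 - <<'E'
from h import *
st()
b=bot.capture("top")[:,:,::-1]
f=lambda q:cv2.resize(q,None,fx=8,fy=8,interpolation=cv2.INTER_CUBIC)
s=gam(bot.capture("scene")[:,:,::-1])
cv2.imwrite("pics/o4.png",np.hstack([f(gam(b)[205:260,190:240]),f(s[120:175,300:350])]))
E
```

```text
35.2 [0.5167, 0.1237, 0.0274] F [-0.2, 0.0, -1.7] w 0.0198 yaw 104.46
```

View pics/o4.png

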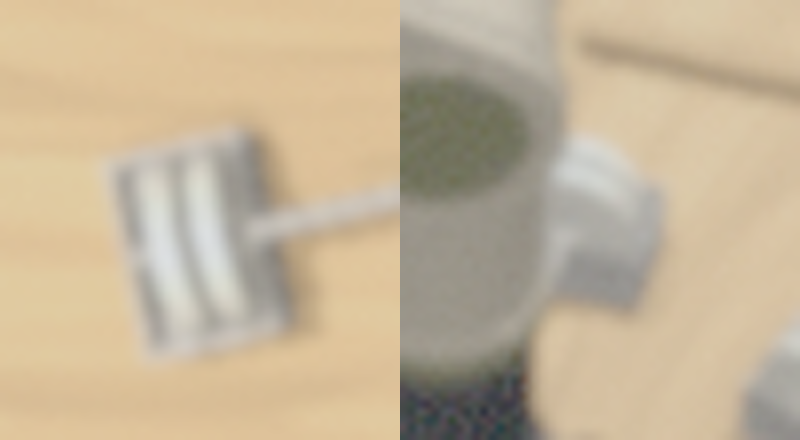

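>>> play_rows(
  rows=[
    [0.0006,0,-0.015,0,0,0,0.01],
    [0.0011,0,-0.03,0,0,0,0.01],
    [0.0017,0,-0.045,0,0,0,0.01],
    [0.0023,0,-0.06,0,0,0,0.01],
    [0.0029,0,-0.075,0,0,0,0.01],
    [0.0034,0,-0.09,0,0,0,0.01],
    [0.004,0,-0.105,0,0,0,0.01],
    [0.0044,0,-0.115,0,0,0,0.01],
    [0.0044,0,-0.115,0,0,0,0.01],
  ],
)

```text
clock: 36.2
ee_pos: [0.4884, 0.2343, 0.0274]
ee_rot: [[-0.01, 0.969, 0.249], [0.038, 0.249, -0.968], [-0.999, -0.0, -0.039]]
ft_force: [-0.5, -0.3, -1.0]
width: 0.0194
```

```bash
python3 - <<'E'
from h import *
st()
b=bot.capture("top")[:,:,::-1]
f=lambda q:cv2.resize(q,None,fx=8,fy=6,interpolation=cv2.INTER_CUBIC)
s=gam(bot.capture("scene")[:,:,::-1])
cv2.imwrite("pics/o5.png",np.hstack([f(gam(b)[205:275,150:240])]))
cv2.imwrite("pics/o6.png",np.hstack([f(s[90:190,280:370])]))
p=bot.sense()['ee_pos']; C=np.array([.4598,.333]);a=np.radians(104.7)
print("along grip",(np.array(p)[:2]-C)@[np.cos(a),np.sin(a)])
E
```

```text
36.2 [0.4884, 0.2343, 0.0274] F [-0.5, -0.3, -1.0] w 0.0194 yaw 104.41
along grip -0.10455172966603699
```

View pics/o5.png

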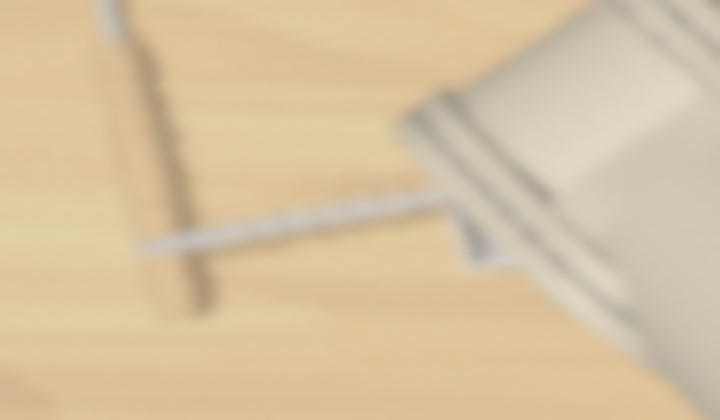

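View pics/o6.png

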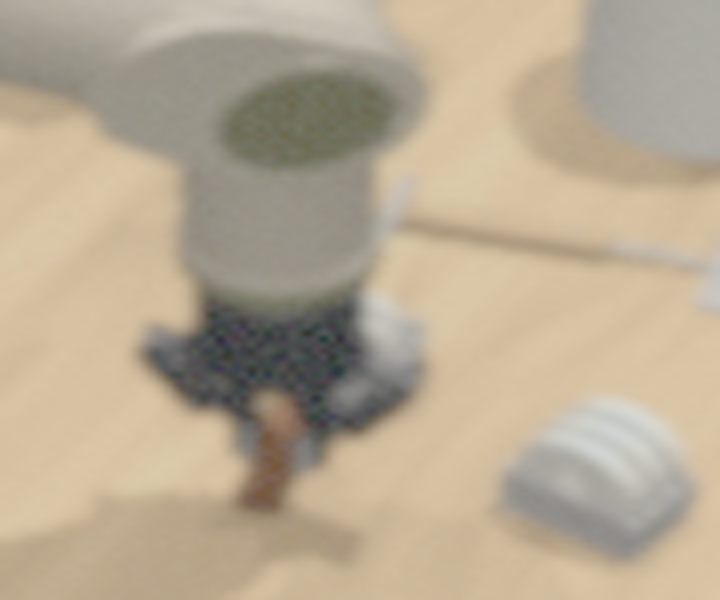

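>>> play_rows(
  rows=[
    [-0.004,0,0,0,0,0,0.01],
    [-0.008,0,0,0,0,0,0.01],
    [-0.015,0,0.0005,0,0,0,0.01],
    [-0.025,0,0.001,0,0,0,0.01],
    [-0.035,0,0.0013,0,0,0,0.01],
    [-0.045,0,0.0017,0,1,0,0.01],
    [-0.06,0,0.002,0,3,0,0.01],
    [-0.075,0,0.0025,0,5,0,0.01],
    [-0.085,0,0.003,0,5,0,0.01],
    [-0.085,0,0.003,0,5,0,0.01],
  ],
)

```text
clock: 37.3
ee_pos: [0.4913, 0.227, 0.1137]
ee_rot: [[-0.028, 0.969, 0.245], [0.121, 0.246, -0.962], [-0.992, 0.002, -0.125]]
ft_force: [0.6, -0.3, -2.3]
width: 0.0197
```

```bash
python3 - <<'E'
from h import *
st()
b=bot.capture("top")[:,:,::-1]
f=lambda q:cv2.resize(q,None,fx=8,fy=6,interpolation=cv2.INTER_CUBIC)
s=gam(bot.capture("scene")[:,:,::-1])
cv2.imwrite("pics/o7.png",np.hstack([f(gam(b)[205:275,150:240])]))
cv2.imwrite("pics/o8.png",np.hstack([f(s[90:190,280:370])]))
E
```

```text
37.3 [0.4913, 0.227, 0.1137] F [0.6, -0.3, -2.3] w 0.0197 yaw 104.28
```

View pics/o7.png

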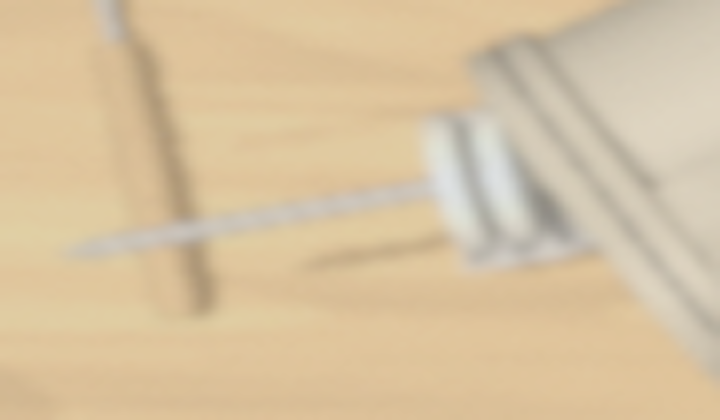

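View pics/o8.png

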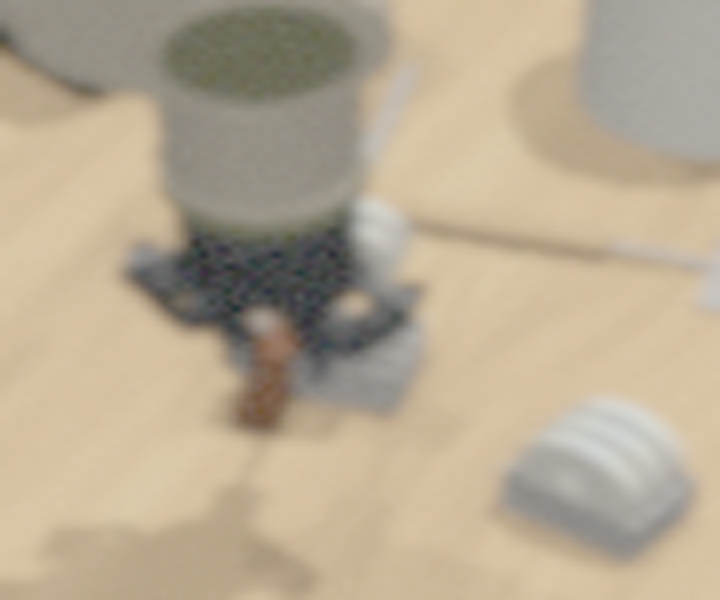

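```bash
python3 - <<'E'
from h import *
plan([.5813,.0100,.115],Rt(82.4,5))
E
```

```text
shift [-0.0319, 0.0345, 0.231] rot [21.83, -2.13, 2.33]
```

>>> play_rows(
  rows=[
    [-0.001,0.001,0.008,0.5,0,0,0.01],
    [-0.003,0.003,0.022,2,-0.2,0.2,0.01],
    [-0.006,0.006,0.04,4,-0.4,0.4,0.01],
    [-0.009,0.009,0.06,6,-0.6,0.6,0.01],
    [-0.011,0.012,0.08,8,-0.8,0.8,0.01],
    [-0.014,0.015,0.1,10,-1,1,0.01],
    [-0.017,0.018,0.12,12,-1.2,1.2,0.01],
    [-0.02,0.021,0.14,14,-1.4,1.4,0.01],
    [-0.022,0.024,0.16,16,-1.6,1.6,0.01],
    [-0.025,0.027,0.18,18,-1.8,1.8,0.01],
    [-0.028,0.03,0.2,20,-2,2,0.01],
    [-0.03,0.033,0.217,21,-2.1,2.2,0.01],
    [-0.0315,0.034,0.227,21.8,-2.1,2.3,0.01],
    [-0.0319,0.0345,0.231,21.8,-2.1,2.3,0.01],
    [-0.0319,0.0345,0.231,21.8,-2.1,2.3,0.01],
    [-0.0319,0.0345,0.231,21.8,-2.1,2.3,0.01],
  ],
)

```text
clock: 39.0
ee_pos: [0.5812, 0.0109, 0.1149]
ee_rot: [[0.01, 0.991, -0.13], [0.088, -0.131, -0.988], [-0.996, -0.001, -0.089]]
ft_force: [0.1, 0.5, -1.6]
width: 0.0196
```

```bash
python3 - <<'E'
from h import *
st()
b=bot.capture("top")[:,:,::-1]
f=lambda q:cv2.resize(q,None,fx=6,fy=6,interpolation=cv2.INTER_CUBIC)
s=gam(bot.capture("scene")[:,:,::-1])
cv2.imwrite("pics/p1.png",np.hstack([f(gam(b)[150:240,205:335])]))
cv2.imwrite("pics/p2.png",np.hstack([f(s[110:210,270:390])]))
plan([.5813,.0100,.03],Rt(82.4,3))
E
```

```text
39.0 [0.5812, 0.0109, 0.1149] F [0.1, 0.5, -1.6] w 0.0196 yaw 82.49
shift [0.0845, 0.0003, 0.0084] rot [0.1, -2.07, 0.06]
```

View pics/p1.png

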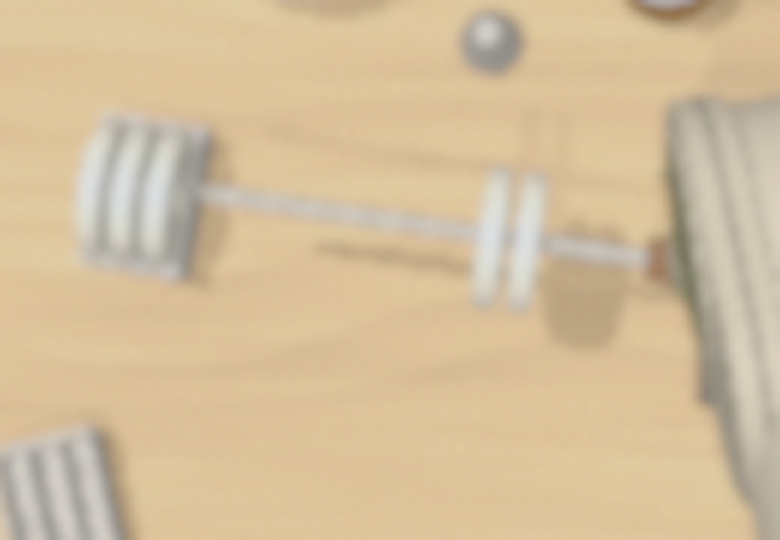

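View pics/p2.png

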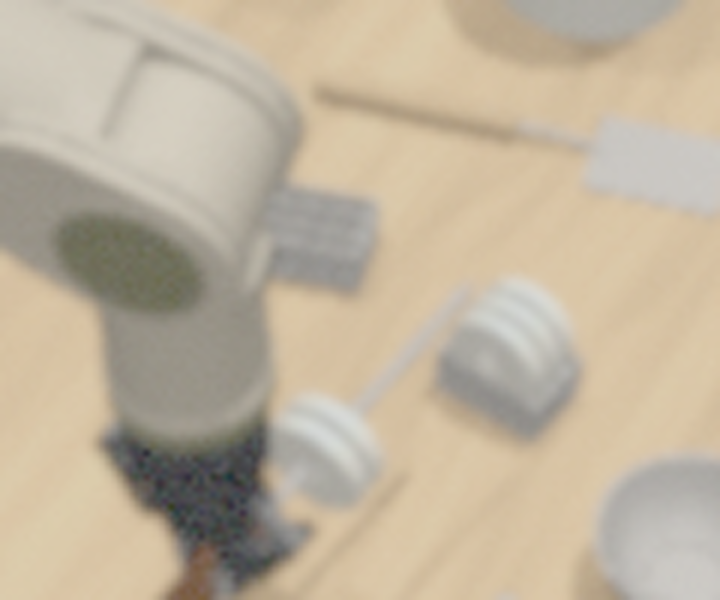

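>>> play_rows(
  rows=[
    [0.02,0,0.002,0,-0.5,0,0.01],
    [0.045,0,0.004,0,-1,0,0.01],
    [0.07,0,0.007,0,-2,0,0.01],
    [0.0845,0,0.0084,0,-2,0,0.01],
    [0.0845,0,0.0084,0,-2,0,0.01],
    [0.0845,0,0.0084,0,-2,0,0.01],
  ],
)

```text
clock: 39.7
ee_pos: [0.5816, 0.0092, 0.0307]
ee_rot: [[0.007, 0.991, -0.132], [0.054, -0.132, -0.99], [-0.999, -0.0, -0.054]]
ft_force: [-0.5, 0.0, -1.7]
width: 0.0195
```

```bash
python3 - <<'E'
from h import *
st()
b=bot.capture("top")[:,:,::-1]
f=lambda q:cv2.resize(q,None,fx=6,fy=6,interpolation=cv2.INTER_CUBIC)
s=gam(bot.capture("scene")[:,:,::-1])
cv2.imwrite("pics/p3.png",np.hstack([f(gam(b)[150:240,205:335])]))
cv2.imwrite("pics/p4.png",np.hstack([cv2.resize(s[145:205,310:390],None,fx=10,fy=10,interpolation=cv2.INTER_CUBIC)]))
cv2.imwrite("pics/topp.png",b)
E
```

```text
39.7 [0.5816, 0.0092, 0.0307] F [-0.5, 0.0, -1.7] w 0.0195 yaw 82.42
```

View pics/p3.png

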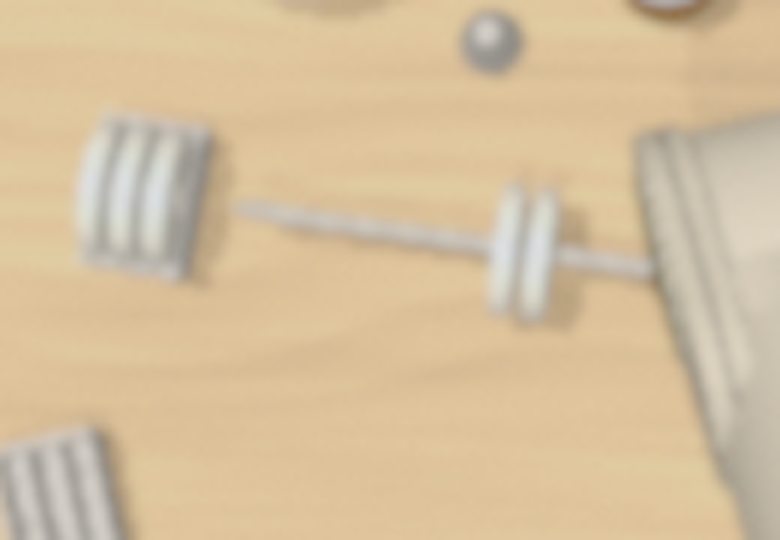

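View pics/p4.png

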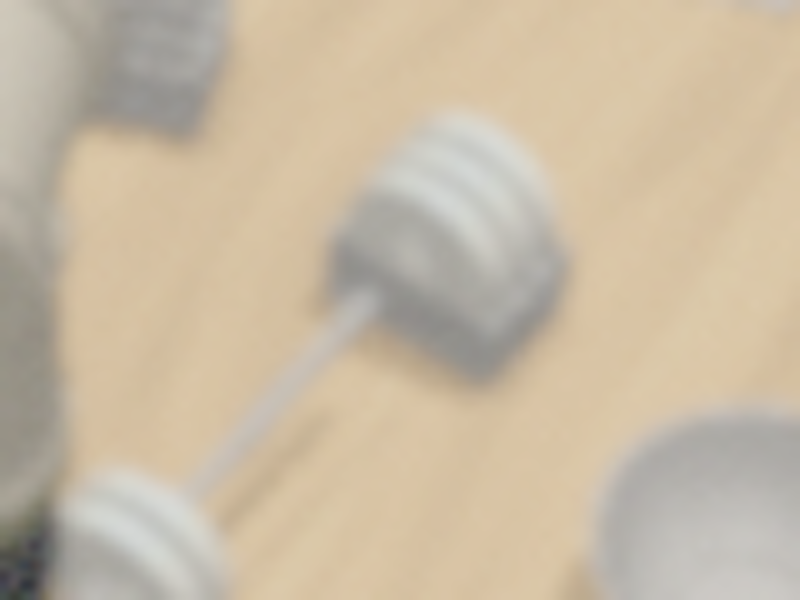

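```bash
python3 - <<'E'
from h import *
b=cv2.imread("pics/topp.png")
p,y,n=rodline(b,249,284,lambda u:150+34.7+(u-245)*(38-34.7)/(480/6-245+205) if 0 else 150+34.7+(u-245)*.152,.050,half=3); print(p.round(4),y.round(2),n)
a=np.radians(82.7);ax=np.array([np.cos(a),np.sin(a)]);nn=np.array([-ax[1],ax[0]])
d=np.array([np.cos(np.radians(y)),np.sin(np.radians(y))])
for C in ([.6157,.2948],[.6125,.298],[.6177,.2948]):
    C=np.array(C);t=(C-p)@d; print("perp err at C",((p+t*d-C)@nn).round(4))
E
```

```text
[0.6019 0.1869] 82.55 35
perp err at C -0.0004
perp err at C -0.0039
perp err at C 0.0016
```

>>> play_rows(
  rows=[
    [0.0035,-0.001,0,0,0,0,0.01],
    [0.0035,-0.001,0,0,0,0,0.01],
    [0.0043,-0.001,-0.015,0,0,0,0.01],
    [0.0048,-0.001,-0.025,0,0,0,0.01],
    [0.0054,-0.001,-0.035,0,0,0,0.01],
    [0.006,-0.001,-0.045,0,0,0,0.01],
    [0.0064,-0.001,-0.055,0,0,0,0.01],
    [0.007,-0.001,-0.065,0,0,0,0.01],
    [0.0076,-0.001,-0.075,0,0,0,0.01],
    [0.0076,-0.001,-0.075,0,0,0,0.01],
  ],
)

```text
clock: 40.8
ee_pos: [0.5902, 0.086, 0.0265]
ee_rot: [[0.006, 0.992, -0.13], [0.054, -0.13, -0.99], [-0.999, -0.001, -0.054]]
ft_force: [-0.2, 0.7, -1.5]
width: 0.02
```

```bash
python3 - <<'E'
from h import *
st()
b=bot.capture("top")[:,:,::-1]
f=lambda q:cv2.resize(q,None,fx=6,fy=6,interpolation=cv2.INTER_CUBIC)
s=gam(bot.capture("scene")[:,:,::-1])
cv2.imwrite("pics/p5.png",np.vstack([f(gam(b)[155:205,200:330]),f(s[145:195,300:430])]))
E
```

```text
40.8 [0.5902, 0.086, 0.0265] F [-0.2, 0.7, -1.5] w 0.02 yaw 82.53
```

View pics/p5.png

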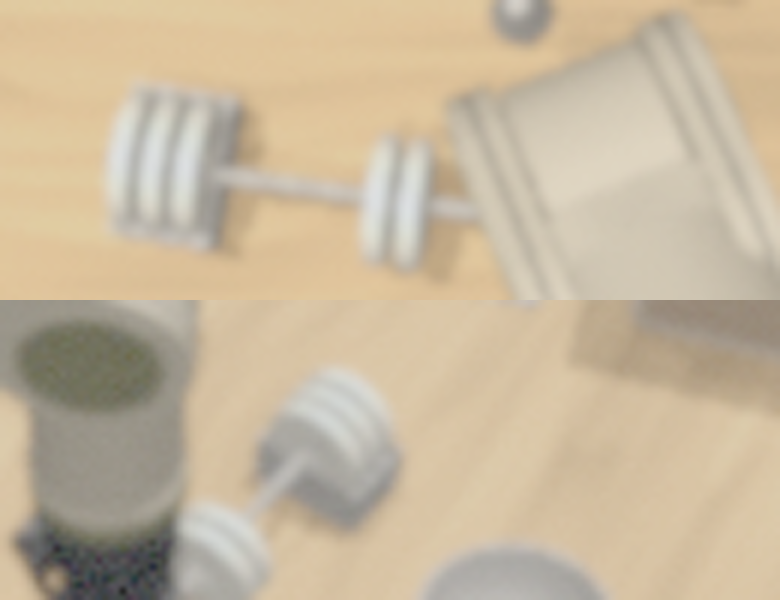

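>>> play_rows(
  rows=[
    [0.0006,0,-0.012,0,0,0,0.01],
    [0.0012,0,-0.024,0,0,0,0.01],
    [0.0018,0,-0.036,0,0,0,0.01],
    [0.0024,0,-0.046,0,0,0,0.01],
    [0.0028,0,-0.053,0,0,0,0.01],
    [0.0028,0,-0.053,0,0,0,0.01],
  ],
)

```text
clock: 41.5
ee_pos: [0.597, 0.1381, 0.0264]
ee_rot: [[0.006, 0.991, -0.13], [0.054, -0.13, -0.99], [-0.999, -0.001, -0.054]]
ft_force: [-0.1, 0.1, -1.2]
width: 0.0194
```

```bash
python3 - <<'E'
from h import *
st()
b=bot.capture("top")[:,:,::-1]
f=lambda q:cv2.resize(q,None,fx=6,fy=6,interpolation=cv2.INTER_CUBIC)
s=gam(bot.capture("scene")[:,:,::-1])
cv2.imwrite("pics/p6.png",np.vstack([f(gam(b)[155:205,180:310]),f(s[125:185,300:430])]))
E
```

```text
41.5 [0.597, 0.1381, 0.0264] F [-0.1, 0.1, -1.2] w 0.0194 yaw 82.52
```

View pics/p6.png

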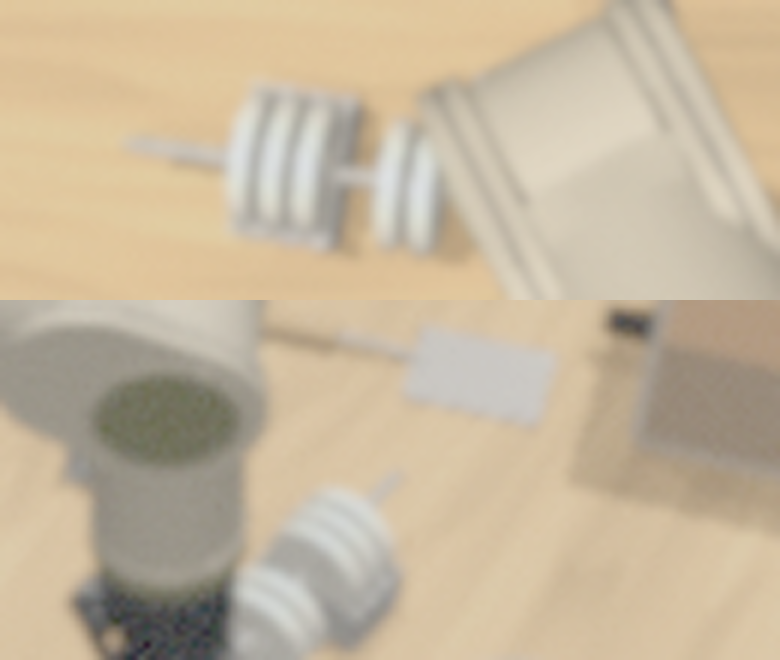

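>>> play_rows(
  rows=[
    [0.0002,0,-0.004,0,0,0,0.01],
    [0.0004,0,-0.008,0,0,0,0.01],
    [0.0004,0,-0.008,0,0,0,0.01],
    [-0.004,0,-0.008,0,0,0,0.01],
    [-0.008,0,-0.008,0,0,0,0.01],
    [-0.014,0,-0.0078,0,0,0,0.01],
    [-0.022,0,-0.0075,0,0,0,0.01],
    [-0.032,0,-0.007,0,0,0,0.01],
    [-0.045,0,-0.006,0,0,0,0.01],
    [-0.06,0,-0.005,0,2,0,0.01],
    [-0.08,0,-0.004,0,4,0,0.01],
    [-0.1,0,-0.003,0,5,0,0.01],
    [-0.12,0,-0.003,0,5,0,0.01],
    [-0.12,0,-0.003,0,5,0,0.01],
  ],
)

```text
clock: 43.0
ee_pos: [0.5986, 0.1329, 0.1501]
ee_rot: [[0.023, 0.991, -0.131], [0.139, -0.133, -0.981], [-0.99, 0.004, -0.141]]
ft_force: [0.1, 0.7, -2.1]
width: 0.0197
```

```bash
python3 - <<'E'
from h import *
st()
b=bot.capture("top")[:,:,::-1]
f=lambda q:cv2.resize(q,None,fx=6,fy=6,interpolation=cv2.INTER_CUBIC)
s=gam(bot.capture("scene")[:,:,::-1])
cv2.imwrite("pics/p7.png",np.vstack([f(gam(b)[155:205,180:310]),f(s[105:165,270:400])]))
E
```

```text
43.0 [0.5986, 0.1329, 0.1501] F [0.1, 0.7, -2.1] w 0.0197 yaw 82.4
```

View pics/p7.png

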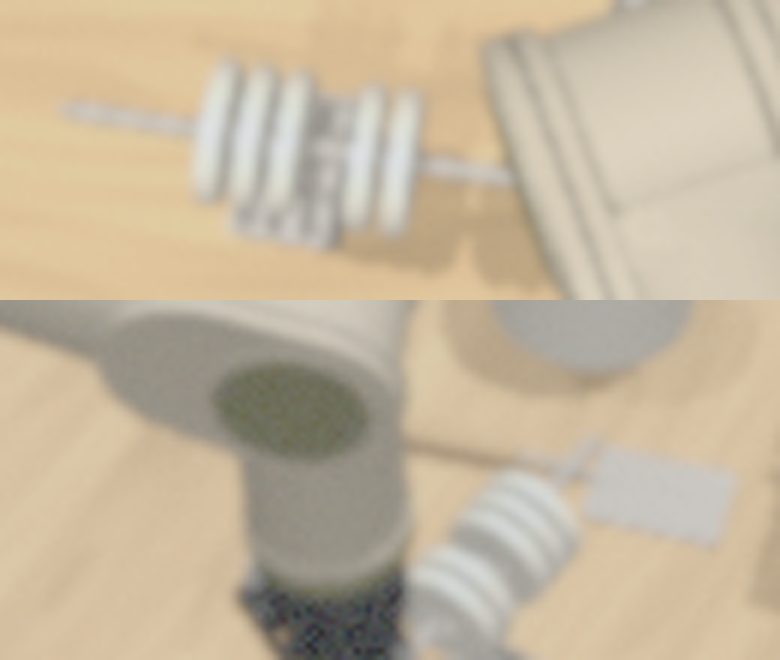

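```bash
python3 - <<'E'
from h import *
b=bot.capture("top")[:,:,::-1]; cv2.imwrite("pics/topq.png",b)
f=lambda q:cv2.resize(q,None,fx=10,fy=10,interpolation=cv2.INTER_CUBIC)
i=gam(b)
cv2.imwrite("pics/q1.png",np.hstack([f(i[150:210,360:395]),f(i[150:210,415:455])]))
ax=np.array([.9966,.0819]); n=np.array([-.0819,.9966])
for nm,B,o in (("L",np.array([.6687,-.1146]),(360,150,0)),("R",np.array([.68085,-.26465]),(415,150,350))):
    for d in [(-.112,.012,.072),(-.112,-.012,.072),(-.105,.012,.072),(-.085,.012,.072),(-.105,-.012,.072),(-.085,-.012,.072)]:
        P=np.r_[B+d[0]*ax+d[1]*n,.122+d[2]]; u=proj("top",P)[0]
        print(nm,d,((u+.45-o[:2])*10+[o[2],0]).round(0))
E
```

```text
L (-0.112, 0.012, 0.072) [125. 533.]
L (-0.112, -0.012, 0.072) [217. 527.]
L (-0.105, 0.012, 0.072) [123. 506.]
L (-0.085, 0.012, 0.072) [117. 430.]
L (-0.105, -0.012, 0.072) [215. 501.]
L (-0.085, -0.012, 0.072) [209. 424.]
R (-0.112, 0.012, 0.072) [501. 498.]
R (-0.112, -0.012, 0.072) [593. 492.]
R (-0.105, 0.012, 0.072) [499. 471.]
R (-0.085, 0.012, 0.072) [493. 394.]
R (-0.105, -0.012, 0.072) [591. 465.]
R (-0.085, -0.012, 0.072) [585. 389.]
```

View pics/q1.png

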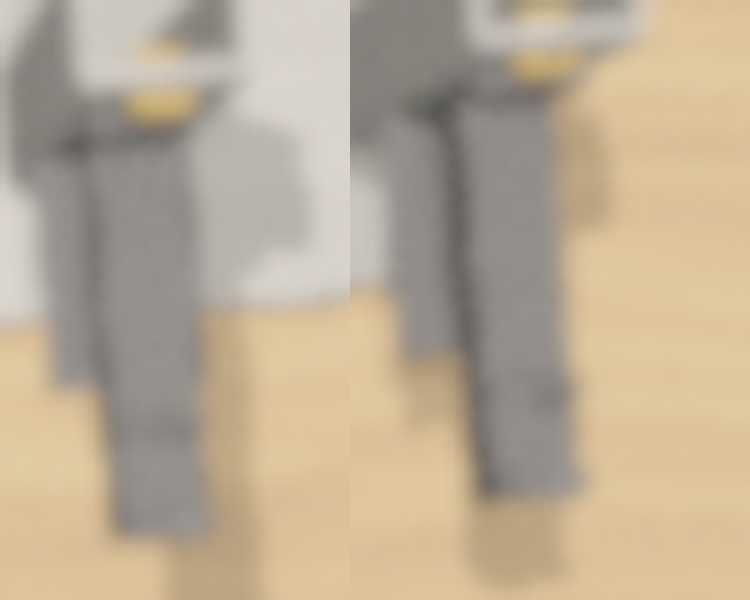

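```bash
python3 - <<'E'
from h import *
plan([.575,.10,.255],Rt(85,7)); plan([.545,-.10,.255],Rt(92,7)); plan([.555,-.3266,.255],Rt(94.5,6))
E
```

```text
shift [-0.1131, -0.0171, 0.0199] rot [-2.56, -1.03, -0.25]
shift [-0.1414, -0.0205, 0.2201] rot [-9.5, -1.03, -1.16]
shift [-0.1726, 0.0193, 0.4412] rot [-11.99, -2.03, -1.39]
```

>>> play_rows(
  rows=[
    [-0.015,-0.002,0.002,0,0,0,0.01],
    [-0.035,-0.005,0.005,-0.5,-0.2,0,0.01],
    [-0.06,-0.009,0.01,-1,-0.5,-0.1,0.01],
    [-0.085,-0.013,0.015,-2,-0.8,-0.2,0.01],
    [-0.105,-0.016,0.02,-2.5,-1,-0.2,0.01],
    [-0.1135,-0.017,0.025,-2.6,-1,-0.25,0.01],
    [-0.115,-0.0175,0.04,-3,-1,-0.3,0.01],
    [-0.118,-0.018,0.06,-4,-1,-0.4,0.01],
    [-0.121,-0.0185,0.08,-5,-1,-0.5,0.01],
    [-0.124,-0.019,0.1,-6,-1,-0.6,0.01],
    [-0.127,-0.0195,0.12,-7,-1,-0.7,0.01],
    [-0.13,-0.02,0.14,-8,-1,-0.8,0.01],
    [-0.133,-0.02,0.16,-8.5,-1,-0.9,0.01],
    [-0.136,-0.0205,0.18,-9,-1,-1,0.01],
    [-0.139,-0.0205,0.2,-9.3,-1,-1.1,0.01],
    [-0.1405,-0.0205,0.213,-9.5,-1,-1.15,0.01],
    [-0.1414,-0.0205,0.22,-9.5,-1,-1.16,0.01],
    [-0.1414,-0.0205,0.22,-9.5,-1,-1.16,0.01],
  ],
)

```text
clock: 44.95
ee_pos: [0.5451, -0.1005, 0.2552]
ee_rot: [[-0.004, 0.999, 0.033], [0.123, 0.033, -0.992], [-0.992, 0.0, -0.123]]
ft_force: [0.5, -0.6, -1.7]
width: 0.0195
```

```bash
python3 - <<'E'
from h import *
st()
a=gam(bot.capture("scene")[:,:,::-1]);b=gam(bot.capture("top")[:,:,::-1])
cv2.imwrite("pics/r1.png",np.vstack([cv2.resize(b[130:230,230:460],None,fx=3,fy=3),cv2.resize(a[120:220,200:430],None,fx=3,fy=3)]))
plan([.555,-.3266,.255],Rt(94.5,6))
E
```

```text
44.95 [0.5451, -0.1005, 0.2552] F [0.5, -0.6, -1.7] w 0.0195 yaw 91.91
shift [-0.0276, 0.0016, 0.2263] rot [-2.44, -1.09, -0.33]
```

View pics/r1.png

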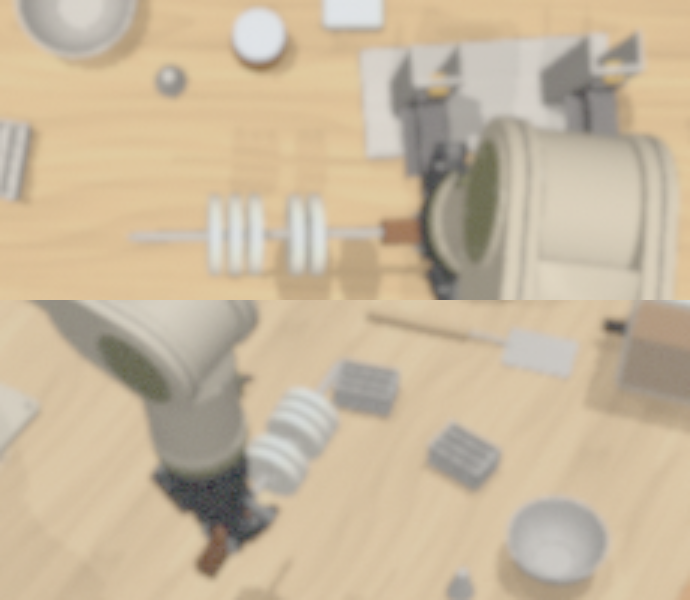

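>>> play_rows(
  rows=[
    [-0.001,0,0.01,0,0,0,0.01],
    [-0.003,0,0.025,-0.2,-0.1,0,0.01],
    [-0.006,0,0.045,-0.5,-0.2,-0.1,0.01],
    [-0.009,0,0.065,-0.7,-0.3,-0.1,0.01],
    [-0.011,0,0.085,-1,-0.4,-0.1,0.01],
    [-0.013,0,0.105,-1.2,-0.5,-0.2,0.01],
    [-0.016,0,0.125,-1.4,-0.6,-0.2,0.01],
    [-0.018,0,0.145,-1.6,-0.7,-0.2,0.01],
    [-0.021,0,0.165,-1.8,-0.8,-0.3,0.01],
    [-0.023,0.001,0.185,-2,-0.9,-0.3,0.01],
    [-0.025,0.001,0.205,-2.2,-1,-0.3,0.01],
    [-0.027,0.0015,0.218,-2.4,-1.1,-0.3,0.01],
    [-0.0276,0.0016,0.2263,-2.4,-1.1,-0.3,0.01],
    [-0.0276,0.0016,0.2263,-2.4,-1.1,-0.3,0.01],
    [-0.0276,0.0016,0.2263,-2.4,-1.1,-0.3,0.01],
  ],
)

```text
clock: 46.55
ee_pos: [0.555, -0.3268, 0.2552]
ee_rot: [[-0.008, 0.997, 0.077], [0.104, 0.078, -0.992], [-0.995, 0.001, -0.104]]
ft_force: [-0.5, 0.2, -2.0]
width: 0.0195
```

```bash
python3 - <<'E'
from h import *
st(); plan([.5933,-.3266,.215],Rt(94.5,3))
E
```

```text
46.55 [0.555, -0.3268, 0.2552] F [-0.5, 0.2, -2.0] w 0.0195 yaw 94.45
shift [0.0397, 0.0382, 0.0069] rot [-0.05, -2.99, -0.04]
```

>>> play_rows(
  rows=[
    [0,0.01,0,0,-1,0,0.01],
    [0,0.02,0.001,0,-2,0,0.01],
    [0,0.03,0.002,0,-3,0,0.01],
    [0,0.038,0.003,0,-3,0,0.01],
    [0.01,0.038,0.004,0,-3,0,0.01],
    [0.01,0.038,0.004,0,-3,0,0.01],
  ],
)

```text
clock: 47.15
ee_pos: [0.5923, -0.3275, 0.2426]
ee_rot: [[-0.006, 0.997, 0.077], [0.053, 0.077, -0.996], [-0.999, -0.002, -0.053]]
ft_force: [-0.8, 0.1, -2.1]
width: 0.0194
```

```bash
python3 - <<'E'
from h import *
st()
a=gam(bot.capture("scene")[:,:,::-1]);b=bot.capture("top")[:,:,::-1];cv2.imwrite("pics/tops.png",b);b=gam(b)
cv2.imwrite("pics/s1.png",np.vstack([cv2.resize(b[140:200,350:480],None,fx=6,fy=6,interpolation=cv2.INTER_CUBIC)]))
cv2.imwrite("pics/s2.png",np.vstack([cv2.resize(a[180:300,200:350],None,fx=5,fy=5,interpolation=cv2.INTER_CUBIC)]))
E
```

```text
47.15 [0.5923, -0.3275, 0.2426] F [-0.8, 0.1, -2.1] w 0.0194 yaw 94.41
```

View pics/s1.png

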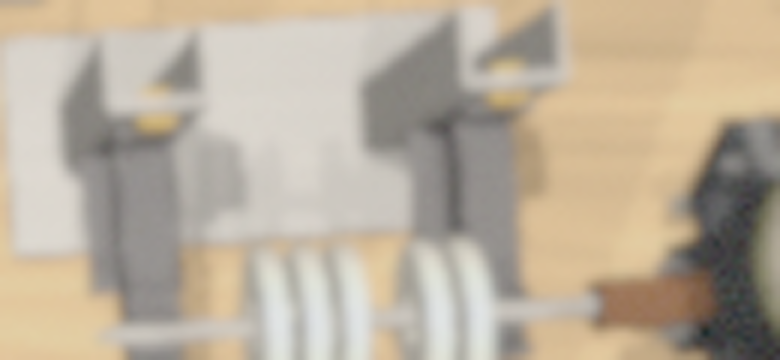

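View pics/s2.png

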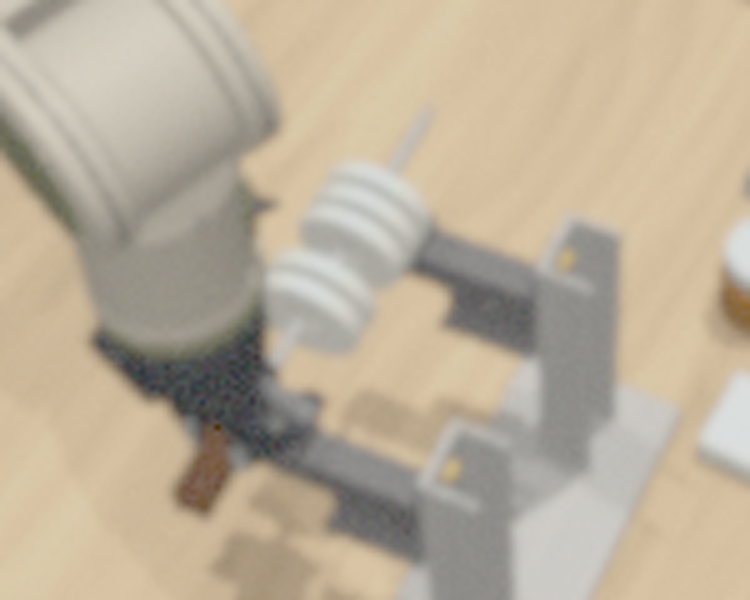

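```bash
python3 - <<'E'
from h import *
q=lambda x,y:(350+x/6-.45,140+y/6-.45)
J=plane("top",q(597,304),.2645)[:2];T=plane("top",q(103,334),.267)[:2]
d=(T-J)/np.linalg.norm(T-J);n=np.array([-d[1],d[0]]);print("J",J.round(4),"T",T.round(4),np.linalg.norm(T-J).round(4),"yaw",np.degrees(np.arctan2(d[1],d[0])).round(2))
for x in (495,402,370,250): 
    P=plane("top",q(x,318),.265)[:2]; print("ring edge",((P-J)@d).round(4))
for nm,N in (("L",np.array([.5740,-.1215])),("R",np.array([.5862,-.270]))): print(nm,"along",((N-J)@d).round(4),"perp",((N-J)@n).round(4))
p,y,k=rodline(cv2.imread("pics/tops.png"),369,390,lambda u:140+55.5-(u-367.3)*.061,.266,half=3);print(p,y,k)
E
```

```text
J [ 0.5878 -0.2927] T [ 0.5715 -0.0903] 0.203 yaw 94.61
ring edge 0.0422
ring edge 0.0802
ring edge 0.0933
ring edge 0.1423
L along 0.1717 perp -0.0
R along 0.0227 perp -0.0003
[ 0.5738735  -0.12863442] 94.322624 11
```

>>> play_rows(
  rows=[
    [0.005,0,-0.003,0,0,0,0.01],
    [0.015,0,-0.0045,0,0,0,0.01],
    [0.03,0,-0.0035,0,0,0,0.01],
    [0.042,0,-0.0028,0,0,0,0.01],
    [0.052,0,-0.0023,0,0,0,0.01],
    [0.06,0,-0.0018,0,0,0,0.01],
    [0.0665,0,-0.0015,0,0,0,0.01],
    [0.0665,0,-0.0015,0,0,0,0.01],
    [0.0665,0,-0.0015,0,0,0,0.01],
  ],
)

```text
clock: 48.15
ee_pos: [0.5926, -0.3229, 0.1787]
ee_rot: [[-0.003, 0.997, 0.077], [0.051, 0.077, -0.996], [-0.999, 0.001, -0.051]]
ft_force: [-0.1, 0.2, -2.0]
width: 0.0195
```

```bash
python3 - <<'E'
from h import *
st()
a=gam(bot.capture("scene")[:,:,::-1]);b=bot.capture("top")[:,:,::-1];cv2.imwrite("pics/tops2.png",b);b=gam(b)
cv2.imwrite("pics/s3.png",np.vstack([cv2.resize(b[140:210,350:480],None,fx=6,fy=6,interpolation=cv2.INTER_CUBIC)]))
cv2.imwrite("pics/s4.png",np.vstack([cv2.resize(a[195:295,210:330],None,fx=6,fy=6,interpolation=cv2.INTER_CUBIC)]))
E
```

```text
48.15 [0.5926, -0.3229, 0.1787] F [-0.1, 0.2, -2.0] w 0.0195 yaw 94.4
```

View pics/s3.png

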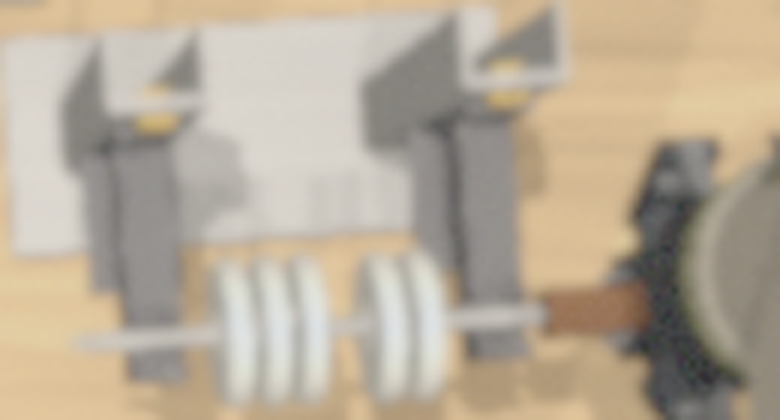

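View pics/s4.png

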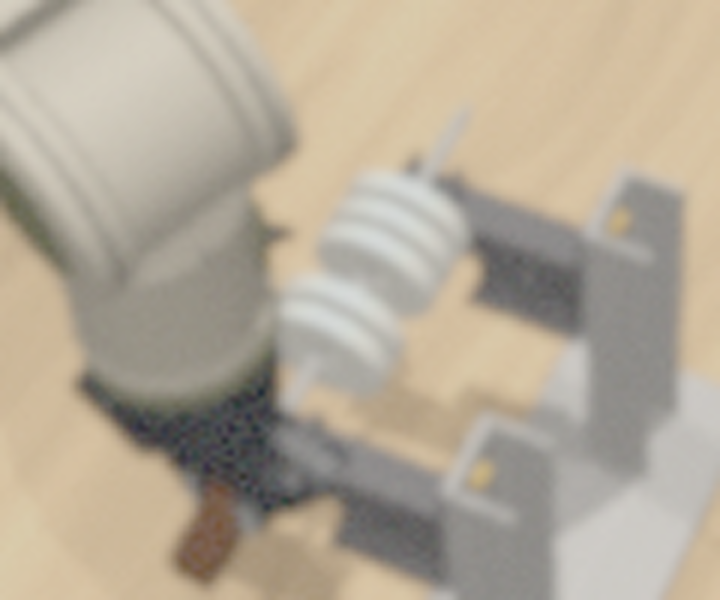

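>>> play_rows(
  rows=[
    [0.002,0,0,0,0,0,0.01],
    [0.004,0,0.0002,0,0,0,0.01],
    [0.006,0,0.0003,0,0,0,0.01],
    [0.008,0,0.0004,0,0,0,0.01],
    [0.009,0,0.0005,0,0,0,0.01],
    [0.009,0,0.0005,0,0,0,0.01],
  ],
)

```text
clock: 48.85
ee_pos: [0.5924, -0.3228, 0.1692]
ee_rot: [[-0.004, 0.997, 0.077], [0.052, 0.077, -0.996], [-0.999, 0.0, -0.052]]
ft_force: [0.6, 0.2, -2.6]
width: 0.0193
```

>>> play_rows(
  rows=[
    [0.001,0,0,0,0,0,0.01],
    [0.002,0,0,0,0,0,0.01],
    [0.003,0,0,0,0,0,0.01],
    [0.003,0,0,0,0,0,0.01],
  ],
)

```text
clock: 49.25
ee_pos: [0.5924, -0.3226, 0.1663]
ee_rot: [[-0.004, 0.997, 0.077], [0.052, 0.077, -0.996], [-0.999, 0.0, -0.052]]
ft_force: [0.4, 0.4, -2.1]
width: 0.02
```

>>> play_rows(
  rows=[
    [0.001,0,0,0,0,0,0.01],
    [0.002,0,0,0,0,0,0.01],
    [0.002,0,0,0,0,0,0.01],
  ],
)

```text
clock: 49.55
ee_pos: [0.5924, -0.3225, 0.1643]
ee_rot: [[-0.004, 0.997, 0.077], [0.052, 0.077, -0.996], [-0.999, 0.0, -0.052]]
ft_force: [-0.2, -0.2, -2.1]
width: 0.0195
```

>>> play_rows(
  rows=[
    [0.001,0,0,0,0,0,0.01],
    [0.002,0,0,0,0,0,0.01],
    [0.002,0,0,0,0,0,0.01],
  ],
)

```text
clock: 49.85
ee_pos: [0.5924, -0.3224, 0.1623]
ee_rot: [[-0.004, 0.997, 0.077], [0.051, 0.077, -0.996], [-0.999, 0.0, -0.052]]
ft_force: [0.4, 0.1, -3.0]
width: 0.0196
```

```bash
python3 - <<'E'
from h import *
st()
a=gam(bot.capture("scene")[:,:,::-1]);b=bot.capture("top")[:,:,::-1];b=gam(b)
cv2.imwrite("pics/s5.png",np.vstack([cv2.resize(b[140:210,350:480],None,fx=6,fy=6,interpolation=cv2.INTER_CUBIC)]))
cv2.imwrite("pics/s6.png",np.vstack([cv2.resize(a[200:270,230:310],None,fx=8,fy=8,interpolation=cv2.INTER_CUBIC)]))
E
```

```text
49.85 [0.5924, -0.3224, 0.1623] F [0.4, 0.1, -3.0] w 0.0196 yaw 94.4
```

View pics/s5.png

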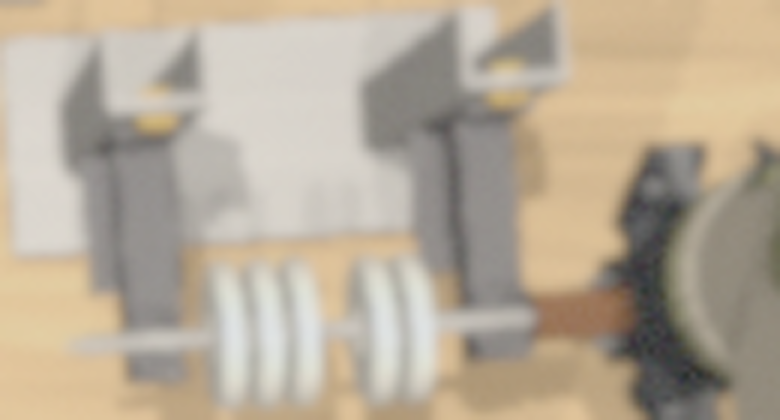

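View pics/s6.png

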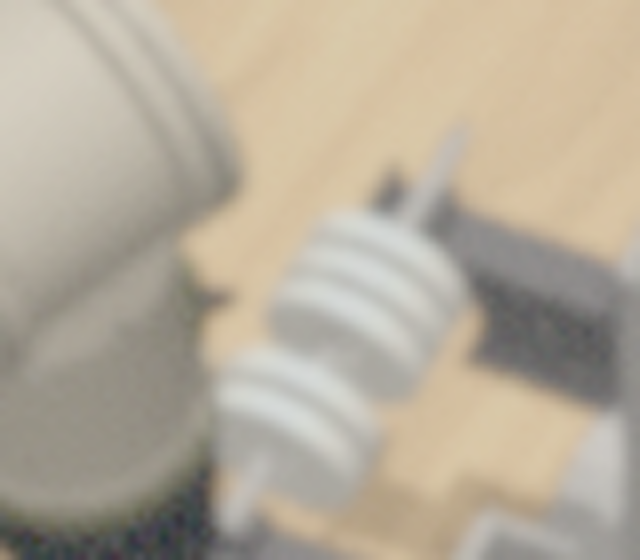

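>>> play_rows(
  rows=[
    [0,0,0.002,0,0,0,0.01],
    [0,0,0.004,0,0,0,0.01],
    [0.001,0,0.004,0,0,0,0.01],
    [0.002,0,0.004,0,0,0,0.01],
    [0.002,0,0.004,0,0,0,0.01],
  ],
)

```text
clock: 50.45
ee_pos: [0.5927, -0.3268, 0.1609]
ee_rot: [[-0.003, 0.997, 0.076], [0.051, 0.076, -0.996], [-0.999, 0.001, -0.051]]
ft_force: [-3.3, 0.2, 3.2]
width: 0.0198
```

```bash
python3 - <<'E'
from h import *
import numpy as np
F=[]
for _ in range(6):
    bot.capture("top"); F.append(bot.sense()['ft_force'])
print(np.mean(F,0)); st(); print(bot.sense()['moment'])
E
```

```text
[-3.01156683 -1.37299515  5.05611263]
50.75 [0.5927, -0.3266, 0.1607] F [-2.1, -0.6, 5.0] w 0.0197 yaw 94.39
[-0.18613654  0.76694194  0.27828744]
```

```bash
python3 - <<'E'
from h import *
a=gam(bot.capture("scene")[:,:,::-1]);b=bot.capture("top")[:,:,::-1];b=gam(b)
f=lambda q:cv2.resize(q,None,fx=9,fy=9,interpolation=cv2.INTER_CUBIC)
cv2.imwrite("pics/s7.png",np.vstack([f(b[180:208,355:443])]))
cv2.imwrite("pics/s8.png",f(a[205:270,230:315]))
E
```

```text
(no output)
```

View pics/s7.png

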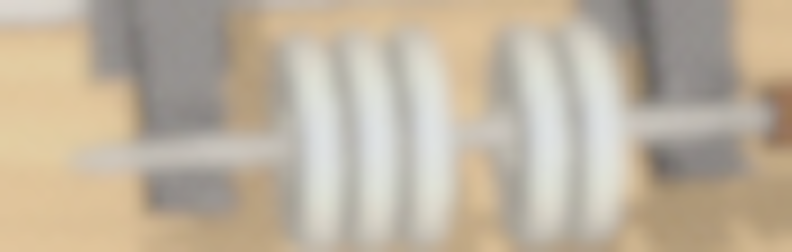

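View pics/s8.png

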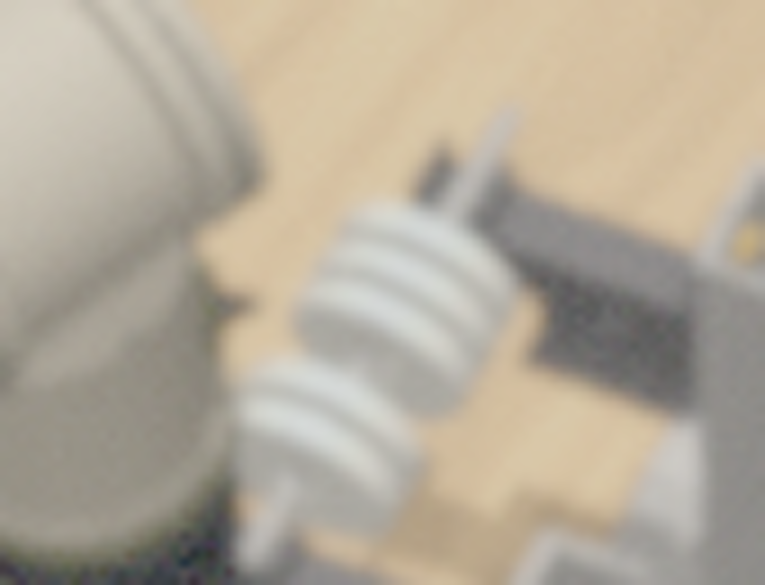

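>>> play_rows(
  rows=[
    [-0.0005,0,0,0,-0.5,0,0.01],
    [-0.0005,0,0,0,-1,0,0.01],
    [-0.0005,0,0,0,-1,0,0.01],
  ],
)

```text
clock: 51.15
ee_pos: [0.5929, -0.3264, 0.1615]
ee_rot: [[-0.002, 0.997, 0.077], [0.033, 0.077, -0.996], [-0.999, 0.001, -0.033]]
ft_force: [-3.1, -1.7, 6.4]
width: 0.0195
```

```bash
python3 - <<'E'
from h import *
F=[];Mo=[]
for _ in range(6):
    bot.capture("top"); s=bot.sense();F.append(s['ft_force']);Mo.append(s['moment'])
print(np.mean(F,0),np.mean(Mo,0)); st()
E
```

```text
[-3.12884953 -1.26509896  5.97474099] [-0.04492423  0.72768208  0.24494613]
51.45 [0.5929, -0.3266, 0.1614] F [-2.9, -2.1, 6.5] w 0.0199 yaw 94.39
```

>>> play_rows(
  rows=[
    [-0.0005,0,0,0,0,0,0.02],
    [-0.0005,0,0,0,0,0,0.024],
    [-0.0005,0,0,0,0,0,0.03],
    [-0.0005,0,0,0,0,0,0.04],
    [-0.0005,0,0,0,0,0,0.05],
    [-0.0005,0,0,0,0,0,0.06],
    [-0.0005,0,0,0,0,0,0.06],
    [-0.0005,0,0,0,0,0,0.06],
  ],
)

```text
clock: 52.25
ee_pos: [0.5928, -0.3264, 0.1613]
ee_rot: [[-0.002, 0.997, 0.077], [0.034, 0.077, -0.996], [-0.999, 0.0, -0.034]]
ft_force: [0.6, -0.4, 0.9]
width: 0.0602
```

```bash
python3 - <<'E'
from h import *
st()
a=gam(bot.capture("scene")[:,:,::-1]);b=bot.capture("top")[:,:,::-1];b=gam(b)
f=lambda q:cv2.resize(q,None,fx=6,fy=6,interpolation=cv2.INTER_CUBIC)
cv2.imwrite("pics/t1.png",np.vstack([f(b[170:215,350:480]),f(a[200:275,220:350])[:420]]))
E
```

```text
52.25 [0.5928, -0.3264, 0.1613] F [0.6, -0.4, 0.9] w 0.0602 yaw 94.4
```

View pics/t1.png

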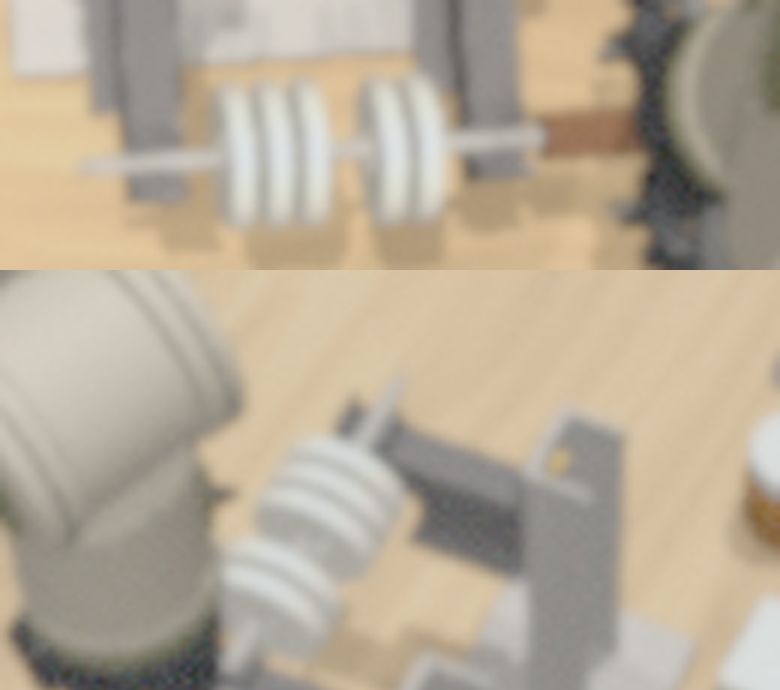

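Everything stays in place after release. I'll raise the gripper straight up and clear the area.

>>> play_rows(
  rows=[
    [-0.01,0,-0.0003,0,0,0,0.06],
    [-0.025,0,-0.0008,0,0,0,0.06],
    [-0.045,0,-0.0015,0,0,0,0.06],
    [-0.07,0,-0.002,0,0,0,0.06],
    [-0.1,0,-0.003,0,0,0,0.06],
    [-0.12,-0.02,0,0,0,0,0.06],
    [-0.13,-0.05,0.02,0,0,0,0.06],
    [-0.13,-0.09,0.05,0,0,0,0.06],
    [-0.13,-0.13,0.08,0,0,0,0.06],
    [-0.13,-0.17,0.1,0,0,0,0.06],
    [-0.13,-0.2,0.1,0,0,0,0.06],
    [-0.13,-0.2,0.1,0,0,0,0.06],
  ],
)

```text
clock: 53.55
ee_pos: [0.397, -0.4486, 0.2898]
ee_rot: [[-0.003, 0.998, 0.07], [0.031, 0.07, -0.997], [-1.0, -0.0, -0.031]]
ft_force: [1.1, 0.3, -0.1]
width: 0.0605
```

```bash
python3 - <<'E'
from h import *
st()
a=gam(bot.capture("scene")[:,:,::-1]);b=bot.capture("top")[:,:,::-1];b=gam(b)
cv2.imwrite("pics/u1.png",cv2.resize(b[125:225,340:480],None,fx=5.5,fy=5.5,interpolation=cv2.INTER_CUBIC))
cv2.imwrite("pics/u2.png",cv2.resize(a[200:320,220:340],None,fx=5,fy=5,interpolation=cv2.INTER_CUBIC))
cv2.imwrite("pics/u3.png",b)
E
```

```text
53.55 [0.397, -0.4486, 0.2898] F [1.1, 0.3, -0.1] w 0.0605 yaw 94.02
```

View pics/u1.png

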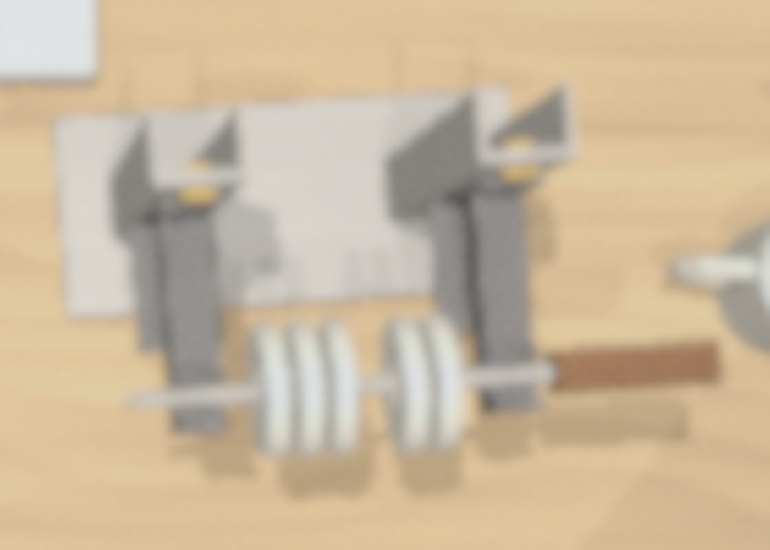

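View pics/u2.png

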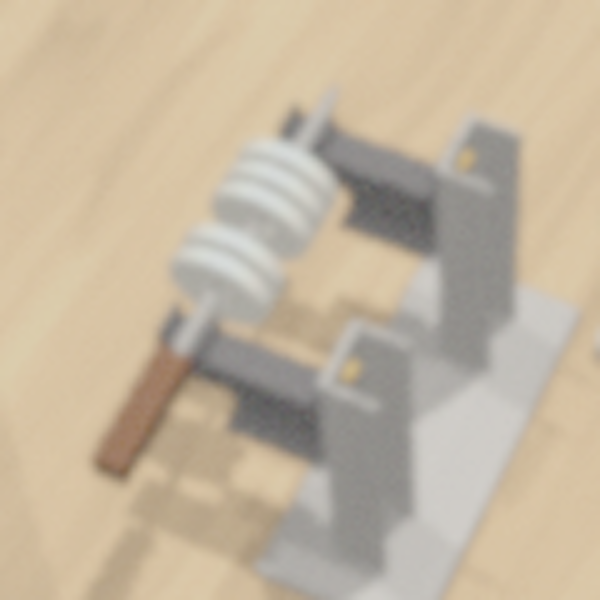

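View pics/u3.png

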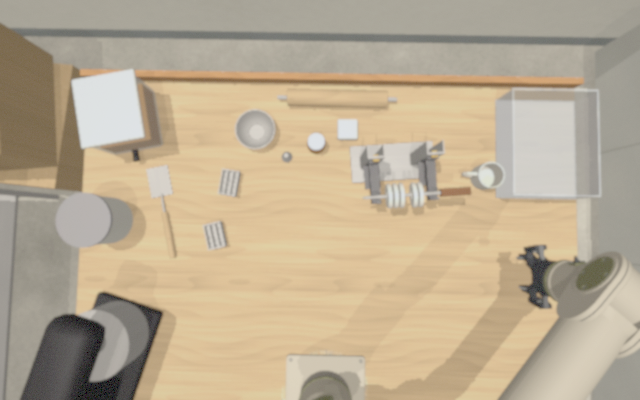

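```bash
python3 - <<'E'
from h import *
now=bot.capture("top")[:,:,::-1]; old=cv2.imread("pics/top0.png")
for n,(x0,y0) in (("L",(362,146)),("R",(425,142))):
    for k,i in (("start",old),("now",now)):
        c=i[y0:y0+20,x0:x0+24].astype(int); m=((c[...,2]-c[...,0])>55)&(c[...,1]-c[...,0]>30)
        print(n,k,int(m.sum()),np.bincount(np.nonzero(m)[0],minlength=20)[:20].tolist())
f=lambda q:cv2.resize(gam(q),None,fx=10,fy=10,interpolation=cv2.INTER_CUBIC)
cv2.imwrite("pics/v1.png",np.vstack([np.hstack([f(i[145:170,362:390]),f(i[140:165,425:450])]) for i in (old,now)]))
E
```

```text
L start 14 [0, 0, 0, 0, 0, 0, 0, 0, 0, 2, 0, 0, 0, 5, 6, 1, 0, 0, 0, 0]
L now 16 [0, 0, 0, 0, 0, 0, 0, 0, 0, 2, 0, 0, 0, 5, 6, 3, 0, 0, 0, 0]
R start 167 [11, 8, 7, 4, 4, 4, 4, 4, 4, 7, 4, 4, 5, 12, 17, 16, 13, 13, 13, 13]
R now 153 [11, 9, 7, 4, 4, 4, 4, 4, 4, 7, 4, 4, 5, 11, 15, 11, 10, 11, 12, 12]
```

View pics/v1.png

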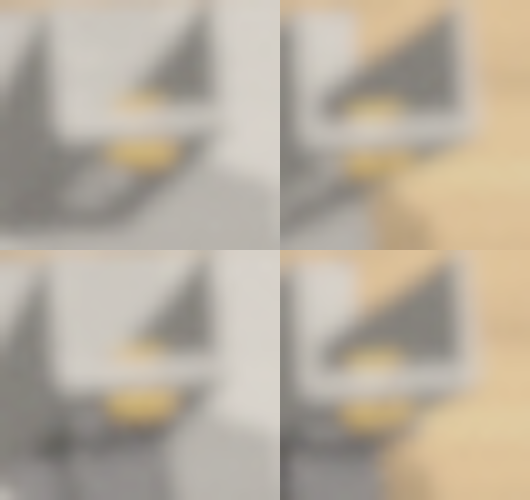

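The brass sticks out in front of both faces just as it did at the start, so both latches are out. I'm handing the job in.

```bash
python3 - <<'E'
from workcell import bot
print(bot.finish_job())
E
```

```text
the job is handed in; nothing more can be done
None
```

The job is finished and handed in at about 54 s on the robot's clock. Both brackets are hooked and latched, and the skewer lies in both notches. All five rings (two from the front rack, three from the back) hang between the arms.

**Last checks**
- **Latches:** the top picture shows the brass sticking out in front of both faces as far as at the start. I took this from the picture and did not tug on the brackets.
- **Brackets:** both came to a hard stop at the expected height of 122 mm.
- **Rings and skewer:** both racks are empty, and the gripper never came near a ring. The skewer stayed put when released.
- **Other things on the bench:** they look unmoved in the final top picture.

**What failed or disagreed**
- **Tool length:** the fingertips turned out to be about 36 mm shorter than the stated TCP. My first grasp therefore closed on air above a bracket. I found the real length by touching the bench with closed fingers, and that touch overshot to about 86 N, which is under the 120 N wrist limit.
- **Cameras:** the scene camera's calibration was off by about 2 pixels against the top camera, so I relied mainly on the top one.
- **Skewer moved:** it had been knocked about 4 cm before I picked it up, so I measured its position again.
- **Notch height:** when laying the skewer down, contact came about 5 mm lower by the robot's reading than I had calculated. The pictures show the rod in both notches.

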